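# Wedge the specimen holder into the microscope bench clamp and restack the slide boxes

## Robot

A 7-joint arm with a two-finger parallel gripper is mounted at the origin on the work surface. World frame = base frame: x ahead of the robot, y to its left, z up, the work surface at z = 0. Lengths are in m, angles in degrees, forces in N, time in s.
With the tool pointing down it reaches from about 0.425 to 0.925 m from the base axis. Payload 6.8 kg.
Tool frame: the origin (TCP) lies on the centre line of the jaws, within the pads' length; the fingertips stand 11 mm ahead of it and the grasp point (between the pads) lies 8 mm behind it; y points along the fingers, x is the direction in which the jaws open and shut, and the axes are right-handed (so a half turn about y gives the same grasp; the last joint's range is limited). The gripper opens to 88 mm and grips with 3 to 60 N. Pads are 20 mm wide; open, the fingers measure 115 mm over their backs; the gripper's body (75 mm by 178 mm) begins 61 mm behind the grasp point.
Start: joints at [64.91, 27.33, 1.283, 89.118, -0.659, 63.558, -4.761], TCP at [0.219, -0.639, 0.234] pointing down, gripper open.
Joint ranges: [-169.35, 169.35], [-19.33, 120.38], [-80.79, 83.38], [13.8, 139.57], [-78.32, 258.32], [9.67, 109.79], [-169.56, 169.56]. Speed limits (degrees/s): [136.94, 136.94, 180, 180, 180, 180, 180].

## Interface

Orientations are given as a 3x3 rotation matrix whose columns are the frame's x, y, z axes.
In Python, from bench import bot, viewer gives the robot as it stands. The module is installed in compiled form; this text tells all that it offers.
- The arm moves only by the tool play_rows, never from a script. Its argument "commands" is a list of rows, each an object of numbers: "dx", "dy", "dz": the shift along the tool's x, y, z scaled (see below); "wx", "wy", "wz": the turn, a rotation vector about the tool's x, y, z scaled (see below). A call has 1 to 5 rows; each row is the pose to reach, as a shift and turn from the pose commanded when the call began, along the tool's axes at that moment, turning the shorter way round; what a row does not reach only later rows make up. The controller multiplies each number of a shift by 200 mm and each number of a turn by pi rad. A row lasts 1/10 s, in which the tool goes at most 50 mm and 8.59 degrees, less where a joint would pass 70% of its speed; a pose out of reach is approached as far as the arm can. A call with a number of a shift or a turn outside -1 to 1 is refused whole. A call with a gripper value outside its range is refused whole. "jaw" is the gripper command: -1 is fully open, 1 is shut, values between are in proportion, set as the call begins (left out, the last holds). The fingers move at their own pace and stop on an object; "newtons" is the grip in N (left out, the last holds). Time passes only in rows, so rows that repeat a pose let the fingers close. It gives the time, the measured TCP pose, the force and the opening at its end, in the units of the state.
- bot.read_state(): the state, without advancing time (a new reading comes with each control period).
- viewer.camera(name): name is "scene" or "top" or "wrist"; returns a dict with "pixels" (420x560x3 uint8, red, green, blue), "z_map" (420x560 float32, m along the optical axis (not along the pixel's ray), 0 where there is no reading), "fx", "fy", "cx", "cy" (pixels), "pose" (4x4, takes a point from camera to world coordinates). Camera axes: x right, y up, looking along -z (the intrinsics and any distortion apply to the point x, -y, -z); pixel columns grow to the right and rows downward; lengths in m; the calibration is good to about 2 mm. A picture is of the moment at which its call begins.
- bot.job_done(): hands the job in, once; it reports no verdict.
The state is a dict: "t": time; "joints": joint angles; "dq": joint speeds; "effort": joint torques, N m; "position": TCP position; "ee_rot": TCP orientation; "ft_force": force on the tool from outside, world axes, zero at the start; "ft_torque": the same for the moment, N m; "gripper_width": opening from 0.0 (shut) to 1.0 (fully open).
Only numpy, scipy, OpenCV 4.12 (cv2) and the standard library are available. Lean on these libraries where they do the work, as an engineer would, in place of code of your own. Each camera call takes 0.05 s, during which the arm holds its last target.

## Task

The aluminium specimen holder is at the bottom of the stack of slide boxes: lift the boxes off and set them aside, stand the holder upright in the middle of the bay of the wedge clamp, and with the mallet held in the gripper tap the clamp's wedge in until it stops advancing and the holder sits tight. Then lay the mallet back on its mat and restack the slide boxes squarely on the stand as they were, the long box at the bottom and all small boxes on top of it. Touch the wedge only with the mallet, and do not disturb the wash bottle, dishes and timer.

Things in the scene. Friction and masses are not known exactly. Their poses are not given: they have to be found in the camera images.
- clamp: Fixed wedge clamp, place and yaw vary. Origin on the bench below mid bay; x across the bay to the wedge side (about away from the robot), y along the bay (wedge is driven to +y). Base plate x -46..92, y -100..110, top z 12 mm. White fence: inner face x -30, outer -46, top z 36, y -90..90. White rail x 77..92, top z 38, y -95..95; between it and the bay the wedge and jaw (top z 36, y -60..50)
- bay (a point): Middle of the bay floor, 12 mm above the bench, axes as the clamp: the centre of the clamped holder's underside comes here, its length along the clamp's y, either way round. The holder is 60 mm wide; with the wedge at 0 the free space is x -30 (fence) to +42 mm (jaw), less a quarter of the wedge's travel on the jaw side. No end stops along y
- wedge_travel (a joint): Travel of the steel wedge, m, along the clamp's +y. Starts at 0 to 0.010, end stop 0.060. It drives the jaw a quarter as far towards the fence (jaw face at x = 42 mm minus travel / 4). Sliding friction about 8 N; stays where it is left. With the holder in the bay the jaw meets it at about 0.048; it then stops within about 1 mm
- wedge: The wedge, given at its dark steel striking pad on the thick end, 42 wide x 12 thick x 42 mm high, outside the clamp on its -y side; origin at the centre of the face to be struck, 34 mm above the bench; at travel 0 it is at x = 54, y = -152 mm in the clamp frame. Axes as the clamp. Moves with the wedge
- jaw: Aluminium jaw that the wedge pushes across the bay (towards the clamp's -x); its given origin is that of the clamp, moved by a quarter of the wedge's travel in -x
- stand: Flat grey stand, fixed, 200 (x) x 90 (y) x 8 mm high, on which the stack stands; origin at the centre of its underside. It is on the robot's left or right
- holder: Specimen holder, aluminium block 170 (x) x 60 (y) x 56 mm high, about 0.55 kg, three round specimens flush in its top; origin at the centre of its underside, x along its length. Starts on the stand. Gripped across its 60 mm
- long_box: Long closed grey slide box, 170 (x) x 60 (y) x 36 mm high, about 0.3 kg, starts on the holder; origin at the centre of its underside, x along its length. Gripped across its 60 mm
- mat: Grey rubber mat, fixed, 240 (x) x 160 (y) x 3 mm, on the other side of the robot than the stand; origin at the centre of its underside
- mallet: Mallet lying on the mat, 0.32 kg. Origin on its underside below the grip point of the handle, x towards the head, y along the head (the striking direction). Handle 18 wide (y) x 22 mm high, centre 18 mm above the underside, from x = -117 to the head at 24 mm
- mallet_head (a point): Centre of the mallet's head, 42 mm from the grip point along the mallet's x and 18 mm above the underside. The head is 36 (x) x 80 (y) x 36 mm high; its white striking faces are 40 mm either side of this point along the mallet's y
- wash_bottle: Bystander: white wash bottle, 64 mm across, 150 mm high, beyond the work; leave alone. The bench between the clamp's rail and the bystanders (world x 0.63 to 0.71, y -0.23 to 0.22) is clear for setting boxes aside
- dishes: Bystander: stack of culture dishes, 90 mm across, 47 mm high; leave alone
- timer: Bystander: bench timer, 60 x 80 x 30 mm; leave alone
- small_box0: Small closed white slide box, 48 (x) x 60 (y) x 46 mm high, about 0.13 kg; 1 to 3 of these are present, side by side (56 mm apart along the long box) on the long box; origin at the centre of its underside, axes as the long box. Gripped across its 60 mm (y)
- small_box1: Small closed white slide box, 48 (x) x 60 (y) x 46 mm high, about 0.13 kg; 1 to 3 of these are present, side by side (56 mm apart along the long box) on the long box; origin at the centre of its underside, axes as the long box. Gripped across its 60 mm (y)
- small_box2: Small closed white slide box, 48 (x) x 60 (y) x 46 mm high, about 0.13 kg; 1 to 3 of these are present, side by side (56 mm apart along the long box) on the long box; origin at the centre of its underside, axes as the long box. Gripped across its 60 mm (y)
Not all that is in view belongs to the job. Leave any black or orange look-alike of the small_box0 alone.

How it is judged:
By the outcome, as a careful person would: the job done as asked, in the order asked, and still so for the second after the job is handed in, with the robot touching nothing.
Of small_box0, small_box1, small_box2 only 1 to 3 are there at a start; the rules pass over those that are not, and their reading is None.
At some moment in a run one of mallet may be knocked a few centimetres aside while the robot is not near it.
Once in a run the grip may slacken for a moment while it holds something.
It also fails if it takes over 210 s, if anything falls off the work surface, if the arm or the gripper's body presses on something with over 40 N, if the wrist force passes 120 N, or if a joint passes its speed limit or range.

## Working session

There is one attempt and no reset: what is moved stays moved. The work goes in short steps, Python scripts to look and compute and a tool call to move; the robot and the scene stay as the last step left them, time stands still between calls to the robot, and variables do not carry over. Pictures are saved under pics/ and viewed, and the job is handed in when it is done.

Besides the shell and the picture viewer there is one more tool, called after "Emit:" by a JSON object that holds its "method" and its "body", one argument or row to a line. play_rows: Moves the arm, as the interface text tells. Shifts and turns lie within -1 to 1; 1 stands for 200 mm of shift or pi rad of turn. Its arguments: {"type":"object","properties":{"commands":{"type":"array","items":{"type":"object","properties":{"dx":{"type":"number","minimum":-1,"maximum":1},"dy":{"type":"number","minimum":-1,"maximum":1},"dz":{"type":"number","minimum":-1,"maximum":1},"wx":{"type":"number","minimum":-1,"maximum":1},"wy":{"type":"number","minimum":-1,"maximum":1},"wz":{"type":"number","minimum":-1,"maximum":1}}}},"jaw":{"type":"number"},"newtons":{"type":"number"}},"required":["commands"]}

```bash
mkdir -p pics; cat > h.py <<'E'
import numpy as np, cv2
from bench import bot, viewer
def snap(name, fn, save=True):
    c=viewer.camera(name); np.savez(''+fn+'.npz',**c)
    cv2.imwrite('pics/'+fn+'.png',c['pixels'][:,:,::-1]); return c
def P(c,u,v,z=None):
    if z is None: z=float(c['z_map'][int(v),int(u)])
    p=np.array([(u-c['cx'])/c['fx']*z,-(v-c['cy'])/c['fy']*z,-z,1]); return (c['pose']@p)[:3]
def cloud(c):
    H,W=c['z_map'].shape; u,v=np.meshgrid(np.arange(W),np.arange(H)); z=c['z_map']
    p=np.stack([(u-c['cx'])/c['fx']*z,-(v-c['cy'])/c['fy']*z,-z,np.ones_like(z)],-1)
    return (p@c['pose'].T)[...,:3]
def crop(c,fn,u0,v0,u1,v1,s):
    cv2.imwrite('pics/'+fn+'.png',cv2.resize(np.ascontiguousarray(c['pixels'][v0:v1,u0:u1,::-1]),None,fx=s,fy=s,interpolation=cv2.INTER_CUBIC))
E
python3 - <<'E'
from h import *
s=bot.read_state(); print(s)
for n in ['scene','top','wrist']:
    c=snap(n,n+'0'); print(n,c['fx'],c['cx'],c['cy'],np.round(c['pose'],3).tolist(), [k for k in c])
E
```

```text
{'t': 0.0, 'joints': array([64.91232754, 27.37506358,  1.27946727, 89.17932938, -0.65920081,
       63.55972734, -4.76026982]), 'dq': array([ 0.01429124,  0.00215386, -0.03061589,  0.02985886, -0.0730125 ,
       -0.01438973,  0.10469299]), 'effort': array([ 6.16039706e-04, -5.82848454e+01,  1.53499424e+00, -2.72607172e+01,
       -5.42743842e-02,  1.69730169e-02,  1.81391179e-04]), 'position': array([ 0.21837147, -0.6380581 ,  0.23268263]), 'ee_rot': array([[ 3.23859751e-01, -7.25101040e-04,  9.46104823e-01],
       [-9.46103274e-01,  1.71696070e-03,  3.23860537e-01],
       [-1.85925641e-03, -9.99998263e-01, -1.29966003e-04]]), 'ft_force': array([-0.24633514,  0.172249  ,  0.00505495]), 'ft_torque': array([ 0.0181861 ,  0.05728196, -0.00594563]), 'gripper_width': 1.0002412842918424}
scene 546.6924247439188 284.34325304292133 205.38552605204086 [[-0.821, -0.358, 0.445, 1.23], [0.571, -0.522, 0.633, 1.089], [0.005, 0.774, 0.633, 1.106], [0.0, 0.0, 0.0, 1.0]] ['pixels', 'z_map', 'fx', 'fy', 'cx', 'cy', 'pose']
top 499.3630961671079 282.8585935203286 213.59558134217377 [[-0.004, 0.992, -0.126, 0.341], [-1.0, -0.004, -0.001, 0.06], [-0.002, 0.126, 0.992, 1.514], [0.0, 0.0, 0.0, 1.0]] ['pixels', 'z_map', 'fx', 'fy', 'cx', 'cy', 'pose']
wrist 355.6797044242831 283.5968567549744 216.74119630802244 [[0.324, 0.908, 0.266, 0.291], [-0.946, 0.312, 0.09, -0.613], [-0.001, -0.28, 0.96, 0.385], [0.0, 0.0, 0.0, 1.0]] ['pixels', 'z_map', 'fx', 'fy', 'cx', 'cy', 'pose']
```

View pics/top0.png

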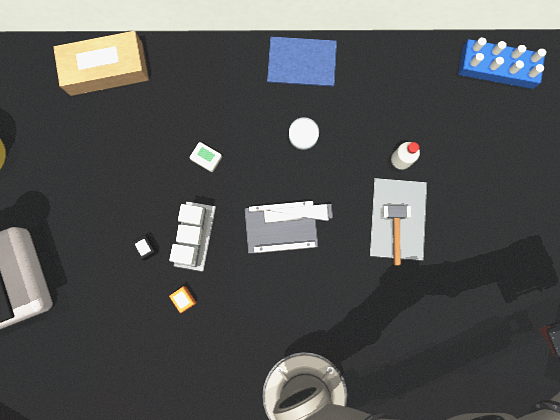

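View pics/scene0.png

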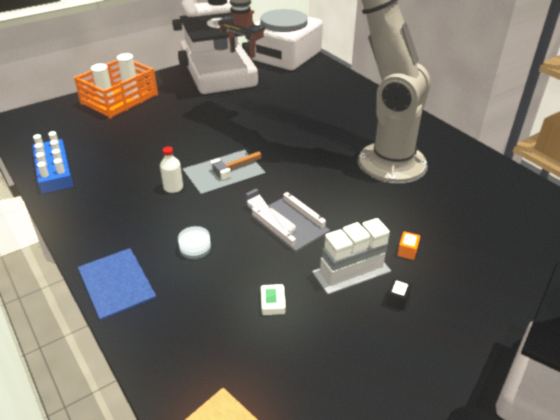

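View pics/wrist0.png

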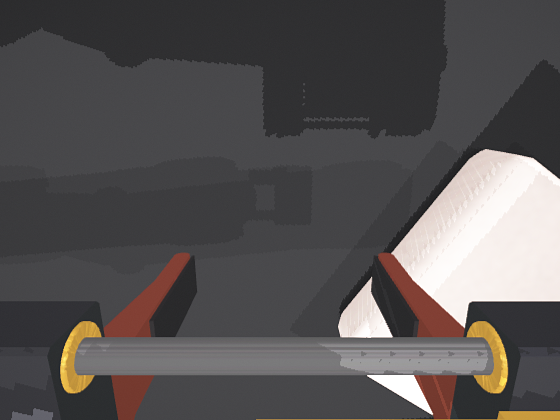

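```bash
python3 - <<'E'
from h import *
c=dict(np.load('top0.npz')); X=cloud(c); 
def rect(name,u0,v0,u1,v1,z0,z1):
    s=X[v0:v1,u0:u1].reshape(-1,3); m=(s[:,2]>z0)&(s[:,2]<z1); s=s[m]
    if len(s)<5: print(name,'few',len(s)); return
    r=cv2.minAreaRect((s[:,:2]*1000).astype(np.float32)); print(name,len(s),np.round(np.median(s[:,2]),4),np.round(r[0],1),np.round(r[1],1),round(r[2],1))
rect('smalltops',165,195,220,275,.13,.16)
for i,(a,b) in enumerate([(198,224),(224,243),(243,268)]): rect('s%d'%i,165,a,210,b,.135,.16)
rect('stand',160,195,220,275,.003,.02)
rect('mat',365,170,435,270,.001,.006)
rect('mallethead',380,200,415,222,.028,.05)
rect('handle',385,222,410,268,.015,.05)
rect('clampbase',240,195,340,260,.008,.016)
rect('fence',240,235,325,260,.03,.045)
rect('rail',240,200,316,212,.03,.045)
rect('pad',316,200,336,222,.03,.07)
print(np.round(X[200:225:2,322:336:2,2],3))
crop(c,'c_clamp',235,190,345,265,7)
crop(c,'c_stack',130,190,230,320,5)
crop(c,'c_mal',360,130,440,275,4)
E
```

```text
smalltops 1201 0.1467 [460.3 326.8] [ 66.5 160.8] 79.4
s0 386 0.1464 [516.1 319.5] [60.3 48.4] 79.3
s1 383 0.1474 [462.4 324.1] [62.8 50.9] 89.7
s2 403 0.1469 [411. 336.] [66.4 60.5] 79.6
stand 1186 0.0058 [471.3 345.6] [243. 181.] 0.8
mat 3190 0.0034 [ 515.5 -294.5] [213.1 307.8] 88.6
mallethead 353 0.0391 [ 529.3 -275.4] [77.5 47.6] 88.2
handle 297 0.032 [ 440.8 -274.3] [ 19.  125.7] 87.7
clampbase 1535 0.0124 [490.7  42. ] [300.8 191.8] 89.7
fence 320 0.0372 [430.8  58.8] [ 16.4 178.7] 5.1
rail 506 0.0375 [551.6  64.1] [197.8  31.2] 90.0
pad 224 0.0366 [535.2 -59. ] [43.5 45.9] 89.6
[[ 0.004  0.001  0.007  0.002 -0.004 -0.005  0.002]
 [ 0.003 -0.007 -0.001  0.004  0.004 -0.     0.007]
 [-0.002  0.036 -0.003  0.056  0.056  0.    -0.006]
 [ 0.031  0.035  0.035  0.057  0.055  0.005 -0.   ]
 [ 0.039  0.032  0.039  0.055  0.058  0.002  0.007]
 [ 0.037  0.036  0.035  0.056  0.057  0.005  0.002]
 [ 0.039  0.032  0.03   0.056  0.06   0.005 -0.002]
 [ 0.038  0.034  0.034  0.057  0.054  0.002  0.002]
 [ 0.036  0.038  0.032  0.054  0.055  0.001  0.   ]
 [ 0.036  0.032  0.031  0.046  0.039  0.001  0.001]
 [ 0.006  0.001  0.013  0.005  0.002  0.002  0.007]
 [-0.003  0.004  0.001  0.    -0.     0.006 -0.006]
 [-0.     0.001  0.     0.005  0.001  0.001  0.004]]
```

View pics/c_clamp.png

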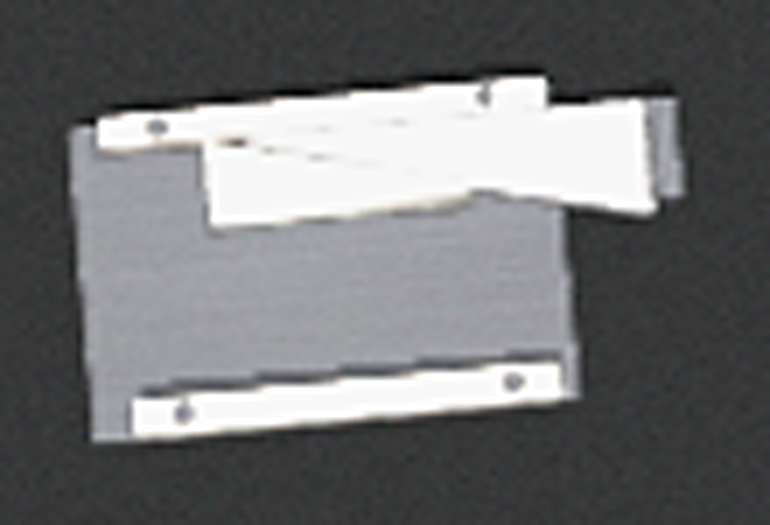

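View pics/c_stack.png

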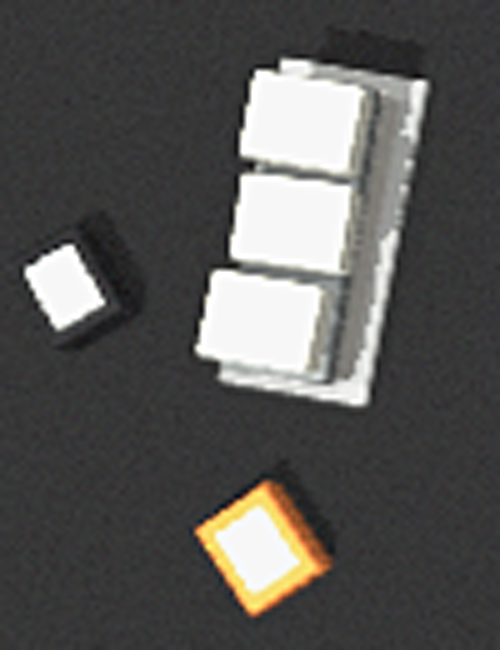

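View pics/c_mal.png

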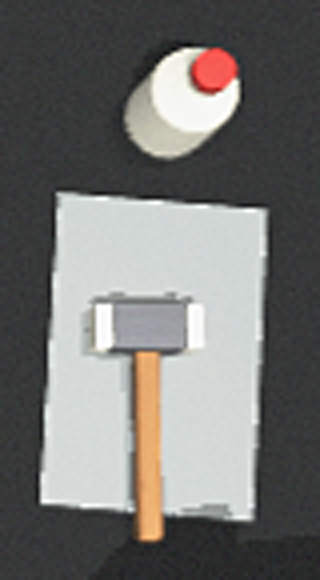

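```bash
cat > go.py <<'E'
import sys; from h import *
from scipy.spatial.transform import Rotation as R
def tgt(az):
    a=np.radians(az); x=np.array([np.cos(a),np.sin(a),0]); y=np.array([0,0,-1.]); return np.stack([x,y,np.cross(x,y)],1)
def go(x,y,z,az,s=None,maxrows=5):
    s=s or bot.read_state(); Rm=np.array(s['ee_rot']); p=np.array(s['position'])
    d=Rm.T@(np.array([x,y,z])-p)/0.2; w=R.from_matrix(Rm.T@tgt(az)).as_rotvec()/np.pi
    rows=max(np.linalg.norm(d)*200/50,np.linalg.norm(w)*180/8.59)
    f=min(1,maxrows/rows if rows>0 else 1)
    print('at',np.round(p*1000,1),'az %.1f'%np.degrees(np.arctan2(Rm[1,0],Rm[0,0])),'F',np.round(s['ft_force'],1),'w %.3f t %.1f'%(s['gripper_width'],s['t']))
    print('d',np.round(d,4),'w',np.round(w,4),'rows %.1f'%rows)
if __name__=='__main__': 
    a=[float(v) for v in sys.argv[1:]]; go(a[0]/1000,a[1]/1000,a[2]/1000,a[3])
E
python3 go.py 550 -250 350 -71
python3 - <<'E'
# stepping plan
E
```

```text
at [ 218.5 -638.2  232.9] az -71.1 F [0.3 0.5 0.6] w 1.002 t 0.1
d [-1.3006 -0.5838  2.1969] w [ 0.     -0.0006 -0.0004] rows 10.5
```

Emit:
{"method": "play_rows", "body": {
  "commands": [
    {"dx": -0.6, "dy": -0.3, "dz": 1.0},
    {"dx": -0.6, "dy": -0.3, "dz": 1.0},
    {"dx": -0.6, "dy": -0.3, "dz": 1.0},
    {"dx": -0.6, "dy": -0.3, "dz": 1.0},
    {"dx": -0.6, "dy": -0.3, "dz": 1.0}
  ],
  "jaw": -1,
  "newtons": 25
}}

```text
$.commands[0]: bad value
```

Emit:
{"method": "play_rows", "body": {
  "commands": [
    {"dx": -0.7, "dy": -0.3, "dz": 1.0},
    {"dx": -0.7, "dy": -0.3, "dz": 1.0},
    {"dx": -0.7, "dy": -0.3, "dz": 1.0},
    {"dx": -0.7, "dy": -0.3, "dz": 1.0},
    {"dx": -0.7, "dy": -0.3, "dz": 1.0}
  ]
}}

```text
$.commands[0]: bad value
```

```bash
python3 go.py 560 0 320 -71; python3 -c "
from h import *
c=snap('wrist','w1')"
```

```text
at [ 218.5 -638.2  232.9] az -71.1 F [0.3 0.5 0.6] w 1.002 t 0.1
d [-2.4668 -0.4323  2.649 ] w [ 0.     -0.0006 -0.0004] rows 14.6
```

View pics/w1.png

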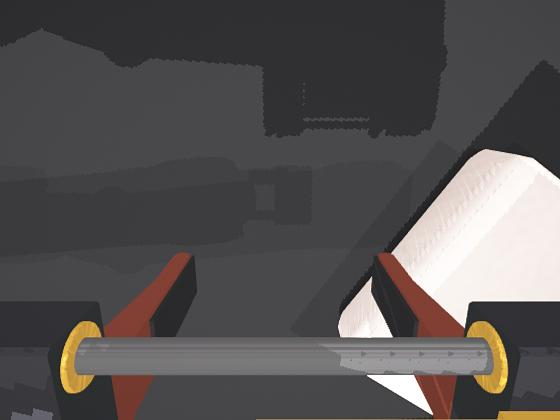

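Emit:
{"method": "play_rows", "body": {
  "commands": [
    {"dx": -0.6, "dy": -0.3, "dz": 0.95, "wx": 0, "wy": 0, "wz": 0},
    {"dx": -0.6, "dy": -0.3, "dz": 0.95, "wx": 0, "wy": 0, "wz": 0},
    {"dx": -0.6, "dy": -0.3, "dz": 0.95, "wx": 0, "wy": 0, "wz": 0},
    {"dx": -0.6, "dy": -0.3, "dz": 0.95, "wx": 0, "wy": 0, "wz": 0},
    {"dx": -0.6, "dy": -0.3, "dz": 0.95, "wx": 0, "wy": 0, "wz": 0}
  ],
  "jaw": -1,
  "newtons": 25
}}

```text
t: 0.7
position: [0.3623, -0.4603, 0.2947]
ee_rot: [[0.327, 0.002, 0.945], [-0.945, 0.0, 0.327], [0.0, -1.0, 0.002]]
ft_force: [0.3, -0.3, 0.2]
gripper_width: 0.996
```

Emit:
{"method": "play_rows", "body": {
  "commands": [
    {"dx": -0.9, "dz": 0.8},
    {"dx": -0.9, "dz": 0.8},
    {"dx": -0.9, "dz": 0.8},
    {"dx": -0.9, "dz": 0.8},
    {"dx": -0.9, "dz": 0.8}
  ]
}}

```text
$.commands[0]: bad value
```

Emit:
{"method": "play_rows", "body": {
  "commands": [
    {"dx": -0.9, "dy": 0, "dz": 0.8, "wx": 0, "wy": 0.1, "wz": 0},
    {"dx": -0.9, "dy": 0, "dz": 0.8, "wx": 0, "wy": 0.1, "wz": 0},
    {"dx": -0.9, "dy": 0, "dz": 0.8, "wx": 0, "wy": 0.1, "wz": 0},
    {"dx": -0.9, "dy": 0, "dz": 0.8, "wx": 0, "wy": 0.1, "wz": 0},
    {"dx": -0.9, "dy": 0, "dz": 0.8, "wx": 0, "wy": 0.1, "wz": 0}
  ]
}}

```text
t: 1.2
position: [0.453, -0.2391, 0.2938]
ee_rot: [[0.016, 0.0, 1.0], [-1.0, -0.0, 0.016], [0.0, -1.0, 0.0]]
ft_force: [1.4, -0.1, 0.9]
gripper_width: 0.998
```

```bash
python3 go.py 540 80 320 -100; python3 -c "
from h import *
c=snap('wrist','w1')"
```

```text
at [ 453.  -239.1  293.8] az -89.1 F [ 1.4 -0.1  0.9] w 0.998 t 1.2
d [-1.5885 -0.1311  0.4605] w [-0.0001  0.0607  0.    ] rows 6.6
```

View pics/w1.png

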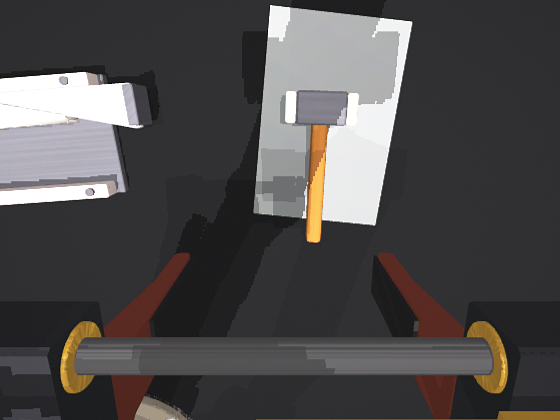

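Emit:
{"method": "play_rows", "body": {
  "commands": [
    {"dx": -1, "dy": 0, "dz": 0.3, "wx": 0, "wy": 0.03, "wz": 0},
    {"dx": -1, "dy": 0, "dz": 0.3, "wx": 0, "wy": 0.06, "wz": 0},
    {"dx": -1, "dy": 0, "dz": 0.3, "wx": 0, "wy": 0.06, "wz": 0},
    {"dx": -1, "dy": 0, "dz": 0.3, "wx": 0, "wy": 0.06, "wz": 0},
    {"dx": -1, "dy": 0, "dz": 0.3, "wx": 0, "wy": 0.06, "wz": 0}
  ]
}}

```text
t: 1.75
position: [0.5104, -0.0339, 0.2939]
ee_rot: [[-0.163, 0.001, 0.987], [-0.987, 0.003, -0.163], [-0.003, -1.0, 0.0]]
ft_force: [-0.4, 0.0, -0.7]
gripper_width: 1.001
```

```bash
python3 -c "
from h import *
c=snap('wrist','w2')";python3 go.py 460 200 300 -100;
```

```text
at [510.2 -35.6 293.7] az -99.5 F [0.4 0.8 0. ] w 1.001 t 1.8
d [-1.1207 -0.0296 -0.4414] w [-0.0001  0.003  -0.0005] rows 4.8
```

View pics/w2.png

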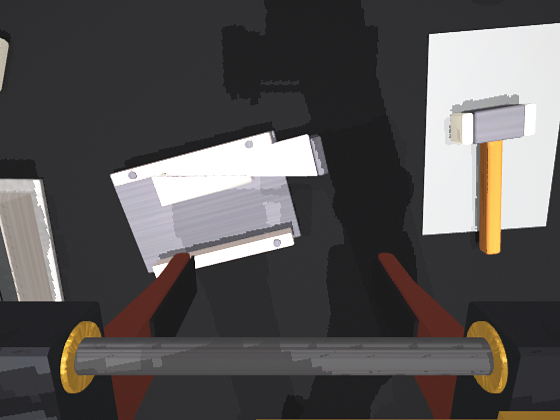

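Emit:
{"method": "play_rows", "body": {
  "commands": [
    {"dx": -1, "dy": 0, "dz": -0.4, "wx": 0, "wy": 0, "wz": 0},
    {"dx": -1, "dy": 0, "dz": -0.6, "wx": 0, "wy": 0, "wz": 0},
    {"dx": -1, "dy": 0, "dz": -0.6, "wx": 0, "wy": 0, "wz": 0},
    {"dx": -1, "dy": 0, "dz": -0.6, "wx": 0, "wy": 0, "wz": 0},
    {"dx": -1, "dy": 0, "dz": -0.6, "wx": 0, "wy": 0, "wz": 0}
  ]
}}

```text
t: 2.3
position: [0.4245, 0.1783, 0.2938]
ee_rot: [[-0.171, 0.0, 0.985], [-0.985, -0.0, -0.171], [0.0, -1.0, 0.0]]
ft_force: [0.3, 0.5, 0.2]
gripper_width: 1.005
```

```bash
python3 -c "
from h import *
c=snap('wrist','w3')";python3 go.py 411 336 300 -100;
```

```text
at [422.5 183.  294.1] az -99.5 F [-2.1  4.1  0.4] w 0.999 t 2.4
d [-0.7449 -0.0279 -0.1831] w [ 0.0001  0.0026 -0.0007] rows 3.1
```

View pics/w3.png

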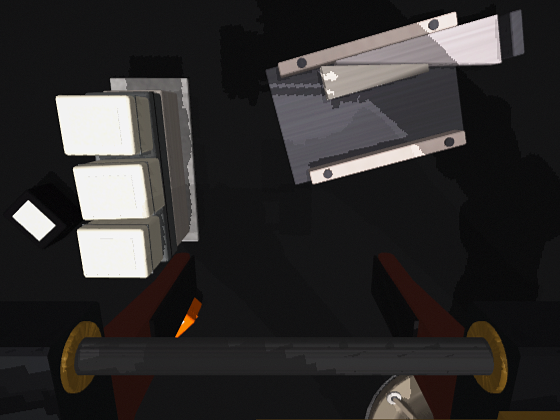

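```bash
cat >> h.py <<'E'
def rects(X,cond,names='',amin=150):
    m=cond.astype(np.uint8); n,l,st,_=cv2.connectedComponentsWithStats(cv2.erode(m,np.ones((2,2),np.uint8)))
    for i in range(1,n):
        if st[i,4]<amin: continue
        s=X[l==i]; r=cv2.minAreaRect((s[:,:2]*1000).astype(np.float32))
        (w,h),a=r[1],r[2]
        if w<h: w,h,a=h,w,a+90
        a=(a+90)%180-90
        print(names,st[i,:4],st[i,4],'z %.1f'%(np.median(s[:,2])*1000),'c',np.round(r[0],1),'size %.1f %.1f long-az %.1f'%(w,h,a),'mean',np.round(s.mean(0)*1000,1))
E
python3 - <<'E'
from h import *
c=dict(np.load('w3.npz')); X=cloud(c); px=c['pixels'].astype(int)
rects(X,(X[...,2]>.138)&(X[...,2]<.155)&(px.min(2)>150)&(np.arange(560)[None]<180),'small')
rects(X,(X[...,2]>.09)&(X[...,2]<.108)&(np.arange(560)[None]<250),'long')
rects(X,(X[...,2]>.004)&(X[...,2]<.012)&(np.arange(560)[None]<250)&(px.min(2)>60),'stand')
for f in ['w2','w3']:
    c=dict(np.load(f+'.npz')); X=cloud(c)
    crop(c,f+'c',100,100,350,290,3.2) if f=='w2' else crop(c,f+'c',250,0,540,200,2.7)
c=dict(np.load('w3.npz')); crop(c,'w3s',40,70,210,290,2.7)
E
```

```text
small [57 97 78 58] 4027 z 146.7 c [516.1 318. ] size 58.1 45.5 long-az 80.0 mean [516.6 317.3 146.7]
small [ 74 165  75  55] 3426 z 146.8 c [460.1 322.5] size 58.4 46.8 long-az 82.7 mean [461.1 321.7 146.7]
small [ 78 230  70  47] 2909 z 146.7 c [406.3 338.2] size 57.8 45.7 long-az 80.1 mean [406.8 337.7 146.7]
long [87 92 74 80] 773 z 99.9 c [508.2 316.6] size 72.6 61.4 long-az -8.8 mean [508.1 303.   99.1]
long [152 205  19  56] 443 z 99.6 c [403.4 309. ] size 58.8 8.5 long-az -7.6 mean [403.2 307.4  98.6]
stand [111  79  88 162] 2208 z 8.6 c [466.6 328.3] size 197.3 88.0 long-az -9.7 mean [500.3 298.7   8.6]
```

View pics/w3s.png

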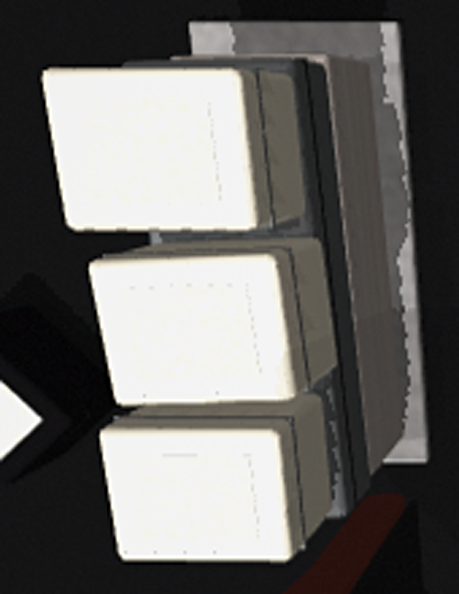

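View pics/w2c.png

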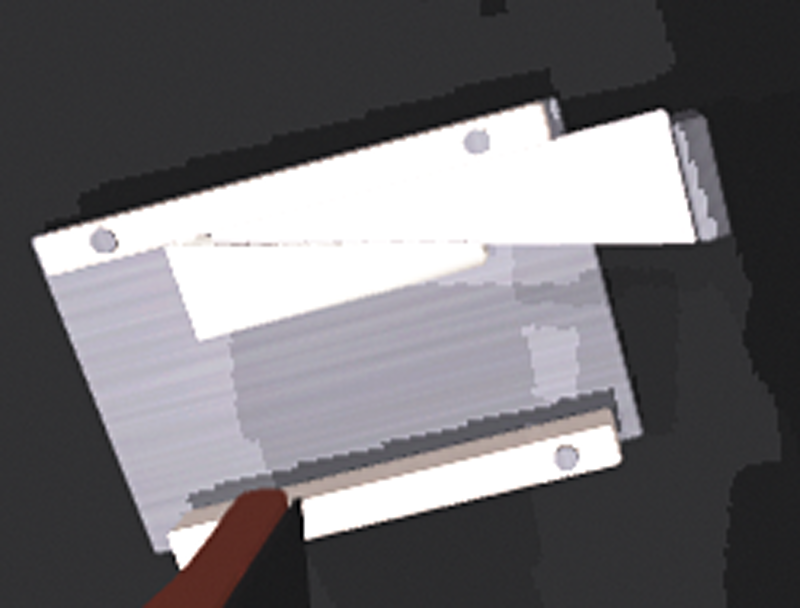

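View pics/w3c.png

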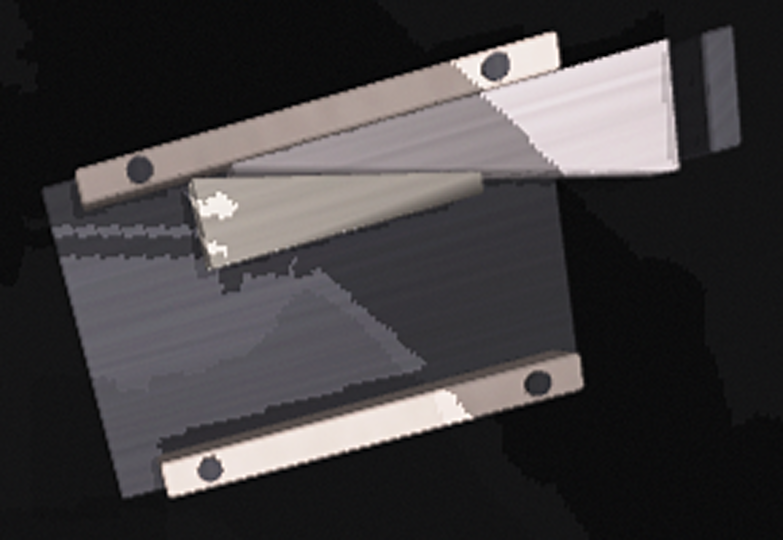

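```bash
python3 go.py 406.5 338 180 -100; python3 - <<'E'
from h import *
c=dict(np.load('w3.npz')); X=cloud(c); px=c['pixels'].astype(int); U=np.arange(560)[None]; V=np.arange(420)[:,None]
for f in ['w3','w2','w1']:
    c=dict(np.load(f+'.npz')); X=cloud(c); z=X[...,2]
    rects(X,(z>.030)&(z<.041)&(V<250)&(X[...,1]<.19)&(X[...,1]>-.2),f)
    rects(X,(z>.049)&(z<.062)&(V<250)&(X[...,1]<.19)&(X[...,1]>-.2),f+'pad',40)
    rects(X,(z>.027)&(z<.045)&(X[...,1]<-.2),f+'mallet',100)
c=dict(np.load('top0.npz')); X=cloud(c)
for n,u,v in [('dish',304,133),('timer',206,156),('bottle',412,148)]: print(n,np.round(X[v,u],3))
E
```

```text
at [422.5 183.  294.1] az -99.5 F [-2.1  4.1  0.4] w 0.999 t 2.4
d [-0.7498  0.5721 -0.2067] w [ 0.0001  0.0026 -0.0007] rows 3.9
w3 [279  13 226  86] 8847 z 36.0 c [537.2  44.2] size 235.3 56.8 long-az -88.3 mean [538.   30.2  36.3]
w3 [310 131 156  53] 1974 z 36.7 c [431.9  57.3] size 178.4 15.8 long-az -84.7 mean [432.3  56.1  36.7]
w3pad [507  10  17  47] 623 z 55.4 c [535.5 -76.1] size 40.5 13.3 long-az 5.2 mean [535.7 -74.8  55.2]
w2 [112 133 205  72] 6734 z 35.9 c [537.5  45.2] size 232.8 56.9 long-az -88.1 mean [538.1  31.2  36.2]
w2 [221 232  73  18] 596 z 36.5 c [436.4  12.1] size 88.7 16.0 long-az -85.4 mean [439.2   1.4  36.7]
w2pad [311 137  17  38] 375 z 55.6 c [535.9 -76.6] size 40.7 10.9 long-az 5.2 mean [536.3 -76.5  55.6]
w2mallet [459 104  77 150] 4010 z 37.9 c [ 465.9 -276.5] size 176.3 80.6 long-az -1.6 mean [ 501.4 -276.3   36.3]
w1 [  0  73 129  55] 5443 z 35.3 c [539.2   8.4] size 143.6 54.9 long-az -88.1 mean [538.7   8.7  35.7]
w1 [  0 184 111  21] 1380 z 36.5 c [434.   32.9] size 132.3 16.0 long-az -84.8 mean [434.3  30.5  36.5]
w1pad [122  84  19  42] 474 z 55.3 c [535.5 -77.5] size 40.7 10.9 long-az 5.5 mean [535.9 -78.2  54.9]
w1mallet [286  91  73 151] 3877 z 38.0 c [ 465.6 -278.5] size 175.0 78.9 long-az -0.9 mean [ 500.4 -278.6   36.3]
dish [ 0.772 -0.003  0.05 ]
timer [0.705 0.293 0.039]
bottle [ 0.699 -0.301  0.148]
```

Emit:
{"method": "play_rows", "body": {
  "commands": [
    {"dx": -0.75, "dy": 0.2, "dz": -0.2, "wx": 0, "wy": 0, "wz": 0},
    {"dx": -0.75, "dy": 0.5, "dz": -0.2, "wx": 0, "wy": 0, "wz": 0},
    {"dx": -0.75, "dy": 0.5, "dz": -0.2, "wx": 0, "wy": 0, "wz": 0},
    {"dx": -0.75, "dy": 0.5, "dz": -0.2, "wx": 0, "wy": 0, "wz": 0},
    {"dx": -0.75, "dy": 0.5, "dz": -0.2, "wx": 0, "wy": 0, "wz": 0}
  ]
}}

```text
t: 2.85
position: [0.4104, 0.3328, 0.1903]
ee_rot: [[-0.168, -0.005, 0.986], [-0.986, -0.002, -0.168], [0.003, -1.0, -0.005]]
ft_force: [0.2, -0.2, -0.1]
gripper_width: 1.0
```

```bash
python3 go.py 406.5 338 120 -100
```

```text
at [410.4 332.8 190.3] az -99.7 F [ 0.2 -0.2 -0.1] w 1.000 t 2.9
d [-0.0235  0.3515 -0.0217] w [0.0015 0.0017 0.0008] rows 1.4
```

Emit:
{"method": "play_rows", "body": {
  "commands": [
    {"dx": 0, "dy": 0, "dz": 0, "wx": 0, "wy": 0, "wz": 0},
    {"dx": 0, "dy": 0.2, "dz": 0, "wx": 0, "wy": 0, "wz": 0},
    {"dx": 0, "dy": 0.35, "dz": 0, "wx": 0, "wy": 0, "wz": 0},
    {"dx": 0, "dy": 0.35, "dz": 0, "wx": 0, "wy": 0, "wz": 0}
  ]
}}

```text
t: 3.25
position: [0.4121, 0.3276, 0.1215]
ee_rot: [[-0.175, -0.003, 0.985], [-0.985, -0.005, -0.175], [0.005, -1.0, -0.002]]
ft_force: [0.2, -0.5, -0.0]
gripper_width: 0.997
```

Emit:
{"method": "play_rows", "body": {
  "commands": [
    {"dx": 0, "dy": 0, "dz": 0, "wx": 0, "wy": 0, "wz": 0},
    {"dx": 0, "dy": 0, "dz": 0, "wx": 0, "wy": 0, "wz": 0},
    {"dx": 0, "dy": 0, "dz": 0, "wx": 0, "wy": 0, "wz": 0},
    {"dx": 0, "dy": 0, "dz": 0, "wx": 0, "wy": 0, "wz": 0}
  ],
  "jaw": 1,
  "newtons": 25
}}

```text
t: 3.65
position: [0.4131, 0.3328, 0.1253]
ee_rot: [[-0.172, 0.003, 0.985], [-0.985, 0.002, -0.172], [-0.003, -1.0, 0.002]]
ft_force: [-0.1, -0.0, 11.9]
gripper_width: 0.681
```

```bash
python3 - <<'E'
from h import *
for i in range(4):
    c=viewer.camera('wrist'); s=bot.read_state(); print(s['t'],np.round(s['position']*1000,1),np.round(s['ft_force'],1),s['gripper_width'],np.round(s['dq'],1))
snap('wrist','w4')
E
```

```text
3.7 [413.1 332.8 125.3] [-0.2 -0.4  6.8] 0.6819070809090266 [-0.2  0.   0.1 -0.1  0.1  0.2 -0.3]
3.75 [413.1 332.8 125.3] [0.2 0.2 7.2] 0.6857382740421525 [-0.1 -0.  -0.  -0.   0.1  0.2  0. ]
3.8 [413.1 332.8 125.3] [-1.2  0.3  8.9] 0.6771763186298067 [-0.1  0.   0.1 -0.  -0.1 -0.1 -0. ]
3.85 [413.1 332.8 125.3] [0.9 0.6 7.2] 0.6820213757234791 [-0.1  0.   0.1 -0.   0.   0.  -0. ]
```

View pics/w4.png

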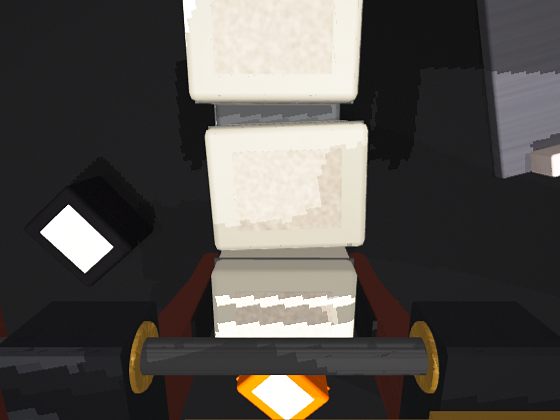

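Emit:
{"method": "play_rows", "body": {
  "commands": [
    {"dx": 0, "dy": -0.15, "dz": 0, "wx": 0, "wy": 0, "wz": 0},
    {"dx": 0, "dy": -0.35, "dz": 0, "wx": 0, "wy": 0, "wz": 0},
    {"dx": 0, "dy": -0.4, "dz": 0, "wx": 0, "wy": 0, "wz": 0}
  ]
}}

```text
t: 4.2
position: [0.4132, 0.3333, 0.2075]
ee_rot: [[-0.172, 0.004, 0.985], [-0.985, 0.003, -0.172], [-0.004, -1.0, 0.004]]
ft_force: [1.0, -0.6, -1.3]
gripper_width: 0.679
```

```bash
python3 go.py 660 190 150 0
```

```text
at [413.2 333.3 207.5] az -99.9 F [ 1.  -0.6 -1.3] w 0.679 t 4.2
d [0.4948 0.2904 1.3375] w [-2.00e-03 -5.55e-01  1.00e-04] rows 11.6
```

Emit:
{"method": "play_rows", "body": {
  "commands": [
    {"dx": 0.4, "dy": 0, "dz": 1, "wx": 0, "wy": -0.24, "wz": 0},
    {"dx": 0.4, "dy": 0, "dz": 1, "wx": 0, "wy": -0.24, "wz": 0},
    {"dx": 0.4, "dy": 0, "dz": 1, "wx": 0, "wy": -0.24, "wz": 0},
    {"dx": 0.4, "dy": 0, "dz": 1, "wx": 0, "wy": -0.24, "wz": 0},
    {"dx": 0.4, "dy": 0, "dz": 1, "wx": 0, "wy": -0.24, "wz": 0}
  ]
}}

```text
t: 4.7
position: [0.5996, 0.2126, 0.2021]
ee_rot: [[0.541, 0.0, 0.841], [-0.841, -0.003, 0.541], [0.003, -1.0, -0.001]]
ft_force: [0.8, -0.4, -1.4]
gripper_width: 0.679
```

```bash
python3 go.py 660 190 120 0
```

```text
at [599.6 212.6 202.1] az -57.3 F [ 0.8 -0.4 -1.4] w 0.679 t 4.7
d [0.2573 0.4112 0.1936] w [ 0.0008 -0.3181  0.0006] rows 6.7
```

Emit:
{"method": "play_rows", "body": {
  "commands": [
    {"dx": 0.26, "dy": 0.2, "dz": 0.19, "wx": 0, "wy": -0.318, "wz": 0},
    {"dx": 0.26, "dy": 0.2, "dz": 0.19, "wx": 0, "wy": -0.318, "wz": 0},
    {"dx": 0.26, "dy": 0.4, "dz": 0.19, "wx": 0, "wy": -0.318, "wz": 0},
    {"dx": 0.26, "dy": 0.4, "dz": 0.19, "wx": 0, "wy": -0.318, "wz": 0},
    {"dx": 0.26, "dy": 0.4, "dz": 0.19, "wx": 0, "wy": -0.318, "wz": 0}
  ]
}}

```text
t: 5.2
position: [0.654, 0.1944, 0.1207]
ee_rot: [[0.971, -0.004, 0.239], [-0.239, -0.002, 0.971], [-0.004, -1.0, -0.003]]
ft_force: [0.2, 0.4, -0.4]
gripper_width: 0.679
```

```bash
python3 go.py 660 190 29 0
```

```text
at [654.  194.4 120.7] az -13.9 F [ 0.2  0.4 -0.4] w 0.679 t 5.2
d [ 0.036   0.4583 -0.0132] w [ 0.0007 -0.0769 -0.0013] rows 1.8
```

Emit:
{"method": "play_rows", "body": {
  "commands": [
    {"dx": 0.036, "dy": 0.22, "dz": -0.013, "wx": 0, "wy": -0.077, "wz": 0},
    {"dx": 0.036, "dy": 0.4, "dz": -0.013, "wx": 0, "wy": -0.077, "wz": 0},
    {"dx": 0.036, "dy": 0.46, "dz": -0.013, "wx": 0, "wy": -0.077, "wz": 0},
    {"dx": 0.036, "dy": 0.465, "dz": -0.013, "wx": 0, "wy": -0.077, "wz": 0}
  ]
}}

```text
t: 5.6
position: [0.6603, 0.1905, 0.0284]
ee_rot: [[1.0, -0.004, 0.008], [-0.008, -0.001, 1.0], [-0.004, -1.0, -0.001]]
ft_force: [-0.1, -0.9, -1.5]
gripper_width: 0.682
```

Emit:
{"method": "play_rows", "body": {
  "commands": [
    {"dx": 0, "dy": 0.02, "dz": 0, "wx": 0, "wy": 0, "wz": 0},
    {"dx": 0, "dy": 0.02, "dz": 0, "wx": 0, "wy": 0, "wz": 0}
  ]
}}

```text
t: 5.8
position: [0.6625, 0.1919, 0.0282]
ee_rot: [[1.0, 0.002, 0.007], [-0.007, 0.001, 1.0], [0.002, -1.0, 0.001]]
ft_force: [-0.1, -0.5, -1.2]
gripper_width: 0.683
```

Emit:
{"method": "play_rows", "body": {
  "commands": [
    {"dx": 0, "dy": 0, "dz": 0, "wx": 0, "wy": 0, "wz": 0},
    {"dx": 0, "dy": 0, "dz": 0, "wx": 0, "wy": 0, "wz": 0},
    {"dx": 0, "dy": -0.2, "dz": 0, "wx": 0, "wy": 0, "wz": 0},
    {"dx": 0, "dy": -0.4, "dz": 0, "wx": 0, "wy": 0.04, "wz": 0},
    {"dx": 0, "dy": -0.6, "dz": 0, "wx": 0, "wy": 0.08, "wz": 0}
  ],
  "jaw": -1
}}

```text
t: 6.3
position: [0.6617, 0.1914, 0.1487]
ee_rot: [[0.966, 0.0, 0.259], [-0.259, 0.001, 0.966], [0.0, -1.0, 0.001]]
ft_force: [-0.2, -0.4, 0.4]
gripper_width: 0.998
```

```bash
python3 go.py 460.5 322.5 200 -98
```

```text
at [661.7 191.4 148.7] az -15.0 F [-0.2 -0.4  0.4] w 0.998 t 6.3
d [-1.1418 -0.2565  0.3723] w [-2.000e-04  4.609e-01 -2.000e-04] rows 9.7
```

Emit:
{"method": "play_rows", "body": {
  "commands": [
    {"dx": -0.6, "dy": -0.3, "dz": 0.2, "wx": 0, "wy": 0.23, "wz": 0},
    {"dx": -0.6, "dy": -0.3, "dz": 0.2, "wx": 0, "wy": 0.23, "wz": 0},
    {"dx": -0.6, "dy": -0.3, "dz": 0.2, "wx": 0, "wy": 0.23, "wz": 0},
    {"dx": -0.6, "dy": -0.3, "dz": 0.2, "wx": 0, "wy": 0.23, "wz": 0},
    {"dx": -0.6, "dy": -0.3, "dz": 0.2, "wx": 0, "wy": 0.23, "wz": 0}
  ]
}}

```text
t: 6.8
position: [0.5551, 0.2622, 0.2089]
ee_rot: [[0.555, 0.003, 0.832], [-0.832, 0.001, 0.555], [0.001, -1.0, 0.003]]
ft_force: [0.4, -0.4, 0.3]
gripper_width: 1.001
```

```bash
python3 go.py 460.5 322.5 190 -98
```

```text
at [555.1 262.2 208.9] az -56.3 F [ 0.4 -0.4  0.3] w 1.001 t 6.8
d [-0.5136  0.0933 -0.2266] w [-1.100e-03  2.316e-01 -1.000e-04] rows 4.9
```

Emit:
{"method": "play_rows", "body": {
  "commands": [
    {"dx": -0.51, "dy": 0.05, "dz": -0.23, "wx": 0, "wy": 0.232, "wz": 0},
    {"dx": -0.51, "dy": 0.05, "dz": -0.23, "wx": 0, "wy": 0.232, "wz": 0},
    {"dx": -0.51, "dy": 0.05, "dz": -0.23, "wx": 0, "wy": 0.232, "wz": 0},
    {"dx": -0.51, "dy": 0.05, "dz": -0.23, "wx": 0, "wy": 0.232, "wz": 0},
    {"dx": -0.51, "dy": 0.05, "dz": -0.23, "wx": 0, "wy": 0.232, "wz": 0}
  ]
}}

```text
t: 7.3
position: [0.4601, 0.3204, 0.1977]
ee_rot: [[-0.141, 0.001, 0.99], [-0.99, 0.001, -0.141], [-0.001, -1.0, 0.001]]
ft_force: [0.6, -1.1, -0.1]
gripper_width: 0.998
```

```bash
python3 - <<'E'
from h import *
c=snap('wrist','w5'); X=cloud(c); px=c['pixels'].astype(int)
rects(X,(X[...,2]>.136)&(X[...,2]<.157)&(px.min(2)>120),'small',60)
E
python3 go.py 460.5 322.5 120 -98
```

```text
small [222 106 106  87] 8519 z 146.8 c [516.5 318.3] size 58.8 47.5 long-az 80.0 mean [517.7 318.1 146.8]
small [231 202  98  77] 7105 z 146.8 c [461.4 322.6] size 59.2 47.7 long-az 82.3 mean [463.3 322.5 146.6]
at [460.5 320.2 197.7] az -98.5 F [ 0.4 -0.3  0.4] w 1.006 t 7.3
d [-0.0112  0.3884 -0.0022] w [-0.0004 -0.0028 -0.0003] rows 1.6
```

View pics/w5.png

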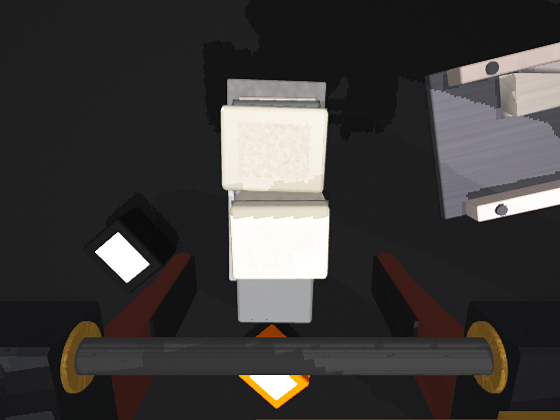

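Emit:
{"method": "play_rows", "body": {
  "commands": [
    {"dx": -0.01, "dy": 0.2, "dz": 0, "wx": 0, "wy": 0, "wz": 0},
    {"dx": -0.01, "dy": 0.38, "dz": 0, "wx": 0, "wy": 0, "wz": 0},
    {"dx": -0.01, "dy": 0.38, "dz": 0, "wx": 0, "wy": 0, "wz": 0},
    {"dx": -0.01, "dy": 0.38, "dz": 0, "wx": 0, "wy": 0, "wz": 0}
  ]
}}

```text
t: 7.75
position: [0.4611, 0.3217, 0.1213]
ee_rot: [[-0.136, -0.0, 0.991], [-0.991, 0.0, -0.136], [-0.0, -1.0, -0.0]]
ft_force: [-0.3, 0.4, 1.4]
gripper_width: 0.998
```

Emit:
{"method": "play_rows", "body": {
  "commands": [
    {"dx": 0, "dy": 0, "dz": 0, "wx": 0, "wy": 0, "wz": 0},
    {"dx": 0, "dy": 0, "dz": 0, "wx": 0, "wy": 0, "wz": 0},
    {"dx": 0, "dy": 0, "dz": 0, "wx": 0, "wy": 0, "wz": 0}
  ],
  "jaw": 1
}}

```text
t: 8.05
position: [0.4619, 0.3219, 0.1221]
ee_rot: [[-0.137, 0.002, 0.991], [-0.991, 0.001, -0.137], [-0.002, -1.0, 0.002]]
ft_force: [-0.5, -0.0, 0.1]
gripper_width: 0.767
```

Emit:
{"method": "play_rows", "body": {
  "commands": [
    {"dx": 0, "dy": -0.15, "dz": 0, "wx": 0, "wy": 0, "wz": 0},
    {"dx": 0, "dy": -0.35, "dz": 0, "wx": 0, "wy": 0, "wz": 0},
    {"dx": 0, "dy": -0.4, "dz": 0, "wx": 0, "wy": -0.04, "wz": 0}
  ]
}}

```text
t: 8.35
position: [0.4627, 0.3231, 0.2053]
ee_rot: [[-0.01, 0.006, 1.0], [-1.0, 0.004, -0.01], [-0.004, -1.0, 0.006]]
ft_force: [0.8, 0.1, -1.3]
gripper_width: 0.676
```

```bash
python3 go.py 660 127 120 0
```

```text
at [462.7 323.1 205.3] az -90.6 F [ 0.8  0.1 -1.3] w 0.676 t 8.3
d [0.972  0.4283 0.9944] w [-2.300e-03 -5.033e-01  5.000e-04] rows 10.5
```

Emit:
{"method": "play_rows", "body": {
  "commands": [
    {"dx": 0.8, "dy": 0, "dz": 0.9, "wx": 0, "wy": -0.24, "wz": 0},
    {"dx": 0.8, "dy": 0, "dz": 0.9, "wx": 0, "wy": -0.24, "wz": 0},
    {"dx": 0.8, "dy": 0, "dz": 0.9, "wx": 0, "wy": -0.24, "wz": 0},
    {"dx": 0.8, "dy": 0, "dz": 0.9, "wx": 0, "wy": -0.24, "wz": 0},
    {"dx": 0.8, "dy": 0, "dz": 0.9, "wx": 0, "wy": -0.24, "wz": 0}
  ]
}}

```text
t: 8.85
position: [0.6411, 0.1562, 0.2011]
ee_rot: [[0.673, 0.001, 0.74], [-0.74, -0.001, 0.673], [0.001, -1.0, 0.0]]
ft_force: [0.2, 0.4, -0.9]
gripper_width: 0.685
```

```bash
python3 go.py 660 127 120 0
```

```text
at [641.1 156.2 201.1] az -47.7 F [ 0.2  0.4 -0.9] w 0.685 t 8.8
d [ 0.171   0.4056 -0.0285] w [ 1.000e-04 -2.651e-01  4.000e-04] rows 5.6
```

Emit:
{"method": "play_rows", "body": {
  "commands": [
    {"dx": 0.17, "dy": 0.2, "dz": -0.028, "wx": 0, "wy": -0.265, "wz": 0},
    {"dx": 0.17, "dy": 0.4, "dz": -0.028, "wx": 0, "wy": -0.265, "wz": 0},
    {"dx": 0.17, "dy": 0.4, "dz": -0.028, "wx": 0, "wy": -0.265, "wz": 0},
    {"dx": 0.17, "dy": 0.4, "dz": -0.028, "wx": 0, "wy": -0.265, "wz": 0},
    {"dx": 0.17, "dy": 0.4, "dz": -0.028, "wx": 0, "wy": -0.265, "wz": 0}
  ]
}}

```text
t: 9.35
position: [0.6578, 0.1299, 0.1205]
ee_rot: [[0.997, -0.0, 0.081], [-0.081, -0.0, 0.997], [-0.0, -1.0, -0.0]]
ft_force: [0.4, 0.5, -1.3]
gripper_width: 0.682
```

```bash
python3 - <<'E'
from h import *
c=snap('wrist','w6'); X=cloud(c)
m=(X[...,0]>.62)&(X[...,0]<.7)&(X[...,1]>.1)&(X[...,1]<.22)
for v in range(180,330,10):
    print(v,[tuple(np.round(X[v,u]*1000).astype(int)) for u in (250,280,310)])
E
python3 go.py 660 127 40 0
```

```text
180 [(np.int64(639), np.int64(168), np.int64(48)), (np.int64(658), np.int64(166), np.int64(47)), (np.int64(677), np.int64(164), np.int64(46))]
190 [(np.int64(633), np.int64(151), np.int64(0)), (np.int64(656), np.int64(150), np.int64(1)), (np.int64(680), np.int64(148), np.int64(1))]
200 [(np.int64(632), np.int64(143), np.int64(0)), (np.int64(656), np.int64(141), np.int64(0)), (np.int64(679), np.int64(140), np.int64(1))]
210 [(np.int64(641), np.int64(156), np.int64(80)), (np.int64(658), np.int64(155), np.int64(81)), (np.int64(674), np.int64(153), np.int64(80))]
220 [(np.int64(643), np.int64(156), np.int64(99)), (np.int64(658), np.int64(155), np.int64(100)), (np.int64(673), np.int64(153), np.int64(99))]
230 [(np.int64(644), np.int64(156), np.int64(115)), (np.int64(658), np.int64(155), np.int64(116)), (np.int64(672), np.int64(154), np.int64(116))]
240 [(np.int64(645), np.int64(153), np.int64(122)), (np.int64(658), np.int64(152), np.int64(123)), (np.int64(671), np.int64(151), np.int64(123))]
250 [(np.int64(644), np.int64(149), np.int64(122)), (np.int64(658), np.int64(148), np.int64(123)),
[... 498 characters left out ...]
64(642), np.int64(129), np.int64(123)), (np.int64(656), np.int64(128), np.int64(123)), (np.int64(670), np.int64(127), np.int64(123))]
300 [(np.int64(642), np.int64(124), np.int64(124)), (np.int64(655), np.int64(122), np.int64(122)), (np.int64(670), np.int64(122), np.int64(123))]
310 [(np.int64(641), np.int64(119), np.int64(123)), (np.int64(655), np.int64(117), np.int64(122)), (np.int64(669), np.int64(116), np.int64(123))]
320 [(np.int64(640), np.int64(113), np.int64(123)), (np.int64(655), np.int64(112), np.int64(123)), (np.int64(669), np.int64(110), np.int64(122))]
at [657.9 129.7 120.6] az -4.3 F [ 0.1 -0.1 -0.7] w 0.681 t 9.4
d [ 0.0118  0.4028 -0.0123] w [ 0.0001 -0.0236 -0.0001] rows 1.6
```

View pics/w6.png

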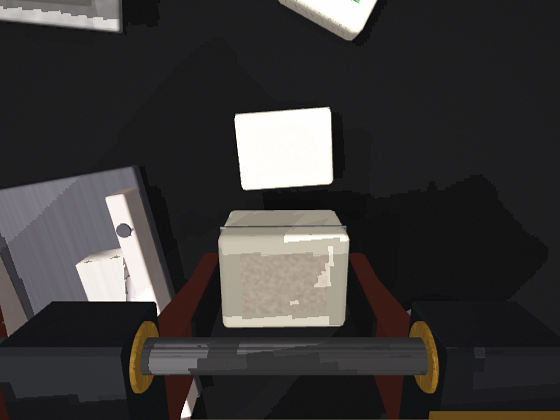

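Emit:
{"method": "play_rows", "body": {
  "commands": [
    {"dx": 0.012, "dy": 0.2, "dz": -0.02, "wx": 0, "wy": -0.023, "wz": 0},
    {"dx": 0.012, "dy": 0.35, "dz": -0.02, "wx": 0, "wy": -0.023, "wz": 0},
    {"dx": 0.012, "dy": 0.37, "dz": -0.02, "wx": 0, "wy": -0.023, "wz": 0},
    {"dx": 0.012, "dy": 0.38, "dz": -0.02, "wx": 0, "wy": -0.023, "wz": 0},
    {"dx": 0.012, "dy": 0.38, "dz": -0.02, "wx": 0, "wy": -0.023, "wz": 0}
  ]
}}

```text
t: 9.9
position: [0.6603, 0.1265, 0.0459]
ee_rot: [[1.0, 0.001, 0.016], [-0.016, 0.0, 1.0], [0.001, -1.0, 0.0]]
ft_force: [-0.7, 0.4, -0.9]
gripper_width: 0.681
```

Emit:
{"method": "play_rows", "body": {
  "commands": [
    {"dx": 0, "dy": 0, "dz": 0, "wx": 0, "wy": 0, "wz": 0},
    {"dx": 0, "dy": 0, "dz": 0, "wx": 0, "wy": 0, "wz": 0},
    {"dx": 0, "dy": -0.2, "dz": 0, "wx": 0, "wy": 0, "wz": 0},
    {"dx": 0, "dy": -0.4, "dz": 0, "wx": 0, "wy": 0.04, "wz": 0},
    {"dx": 0, "dy": -0.6, "dz": 0, "wx": 0, "wy": 0.08, "wz": 0}
  ],
  "jaw": -1
}}

```text
t: 10.4
position: [0.6597, 0.1263, 0.1667]
ee_rot: [[0.963, 0.0, 0.268], [-0.268, 0.001, 0.963], [0.0, -1.0, 0.001]]
ft_force: [0.5, 0.6, 0.0]
gripper_width: 0.999
```

```bash
python3 go.py 516.5 318.2 190 -100
```

```text
at [659.7 126.3 166.7] az -15.5 F [0.5 0.6 0. ] w 0.999 t 10.4
d [-0.947  -0.1162  0.7329] w [-2.000e-04  4.693e-01 -2.000e-04] rows 9.8
```

Emit:
{"method": "play_rows", "body": {
  "commands": [
    {"dx": -0.6, "dy": -0.2, "dz": 0.4, "wx": 0, "wy": 0.24, "wz": 0},
    {"dx": -0.6, "dy": -0.2, "dz": 0.4, "wx": 0, "wy": 0.24, "wz": 0},
    {"dx": -0.6, "dy": -0.2, "dz": 0.4, "wx": 0, "wy": 0.24, "wz": 0},
    {"dx": -0.6, "dy": -0.2, "dz": 0.4, "wx": 0, "wy": 0.24, "wz": 0},
    {"dx": -0.6, "dy": -0.2, "dz": 0.4, "wx": 0, "wy": 0.24, "wz": 0}
  ]
}}

```text
t: 10.9
position: [0.564, 0.2372, 0.2066]
ee_rot: [[0.525, 0.003, 0.851], [-0.851, 0.001, 0.525], [0.0, -1.0, 0.003]]
ft_force: [0.0, -1.2, -0.7]
gripper_width: 1.001
```

```bash
python3 go.py 516.5 318.2 195 -100
```

```text
at [564.  237.2 206.6] az -58.3 F [ 0.  -1.2 -0.7] w 1.001 t 10.9
d [-0.4694  0.058   0.01  ] w [-9.000e-04  2.314e-01 -2.000e-04] rows 4.8
```

Emit:
{"method": "play_rows", "body": {
  "commands": [
    {"dx": -0.465, "dy": 0, "dz": 0.01, "wx": 0, "wy": 0.232, "wz": 0},
    {"dx": -0.465, "dy": 0, "dz": 0.01, "wx": 0, "wy": 0.232, "wz": 0},
    {"dx": -0.465, "dy": 0.05, "dz": 0.01, "wx": 0, "wy": 0.232, "wz": 0},
    {"dx": -0.465, "dy": 0.05, "dz": 0.01, "wx": 0, "wy": 0.232, "wz": 0},
    {"dx": -0.465, "dy": 0.05, "dz": 0.01, "wx": 0, "wy": 0.232, "wz": 0}
  ]
}}

```text
t: 11.4
position: [0.5173, 0.3157, 0.1953]
ee_rot: [[-0.178, 0.001, 0.984], [-0.984, 0.0, -0.178], [-0.0, -1.0, 0.001]]
ft_force: [-0.0, -0.1, -0.6]
gripper_width: 1.003
```

```bash
python3 go.py 516.5 318.2 119 -100
```

```text
at [517.3 315.7 195.3] az -100.2 F [-0.  -0.1 -0.6] w 1.003 t 11.4
d [-0.0116  0.3814 -0.0065] w [-0.0002 -0.0013 -0.0001] rows 1.5
```

Emit:
{"method": "play_rows", "body": {
  "commands": [
    {"dx": -0.005, "dy": 0.2, "dz": 0, "wx": 0, "wy": 0, "wz": 0},
    {"dx": -0.005, "dy": 0.375, "dz": 0, "wx": 0, "wy": 0, "wz": 0},
    {"dx": -0.005, "dy": 0.375, "dz": 0, "wx": 0, "wy": 0, "wz": 0}
  ]
}}

```text
t: 11.7
position: [0.5154, 0.3141, 0.1162]
ee_rot: [[-0.173, -0.006, 0.985], [-0.985, -0.004, -0.173], [0.005, -1.0, -0.005]]
ft_force: [-1.2, -0.8, 0.2]
gripper_width: 0.998
```

Emit:
{"method": "play_rows", "body": {
  "commands": [
    {"dx": 0, "dy": 0, "dz": 0, "wx": 0, "wy": 0, "wz": 0},
    {"dx": 0, "dy": 0, "dz": 0, "wx": 0, "wy": 0, "wz": 0},
    {"dx": 0, "dy": 0, "dz": 0, "wx": 0, "wy": 0, "wz": 0},
    {"dx": 0, "dy": 0, "dz": 0, "wx": 0, "wy": 0, "wz": 0},
    {"dx": 0, "dy": -0.02, "dz": 0, "wx": 0, "wy": 0, "wz": 0}
  ],
  "jaw": 1
}}

```text
t: 12.2
position: [0.5181, 0.3158, 0.1241]
ee_rot: [[-0.173, 0.0, 0.985], [-0.985, -0.0, -0.173], [-0.0, -1.0, 0.0]]
ft_force: [0.8, -1.0, -1.1]
gripper_width: 0.685
```

Emit:
{"method": "play_rows", "body": {
  "commands": [
    {"dx": 0, "dy": -0.15, "dz": 0, "wx": 0, "wy": 0, "wz": 0},
    {"dx": 0, "dy": -0.35, "dz": 0, "wx": 0, "wy": -0.04, "wz": 0},
    {"dx": 0, "dy": -0.4, "dz": 0, "wx": 0, "wy": -0.08, "wz": 0}
  ]
}}

```text
t: 12.5
position: [0.5194, 0.3174, 0.2083]
ee_rot: [[0.082, 0.005, 0.997], [-0.997, 0.003, 0.082], [-0.003, -1.0, 0.006]]
ft_force: [0.2, 0.8, -1.5]
gripper_width: 0.681
```

```bash
python3 go.py 660 65 120 0
```

```text
at [519.4 317.4 208.3] az -85.3 F [ 0.2  0.8 -1.5] w 0.681 t 12.5
d [1.3167 0.4411 0.5943] w [-0.0021 -0.4738  0.0006] rows 9.9
```

Emit:
{"method": "play_rows", "body": {
  "commands": [
    {"dx": 0.9, "dy": 0, "dz": 0.7, "wx": 0, "wy": -0.24, "wz": 0},
    {"dx": 0.9, "dy": 0, "dz": 0.7, "wx": 0, "wy": -0.24, "wz": 0},
    {"dx": 0.9, "dy": 0, "dz": 0.7, "wx": 0, "wy": -0.24, "wz": 0},
    {"dx": 0.9, "dy": 0, "dz": 0.7, "wx": 0, "wy": -0.24, "wz": 0},
    {"dx": 0.9, "dy": 0, "dz": 0.7, "wx": 0, "wy": -0.24, "wz": 0}
  ]
}}

```text
t: 13.0
position: [0.6742, 0.1415, 0.2034]
ee_rot: [[0.736, 0.001, 0.677], [-0.677, -0.002, 0.736], [0.002, -1.0, -0.001]]
ft_force: [-0.1, 0.4, -0.5]
gripper_width: 0.682
```

```bash
python3 go.py 660 65 120 0
```

```text
at [674.2 141.5 203.4] az -42.6 F [-0.1  0.4 -0.5] w 0.682 t 13.0
d [ 0.2056  0.4181 -0.3288] w [ 0.0007 -0.2366  0.0005] rows 5.0
```

Emit:
{"method": "play_rows", "body": {
  "commands": [
    {"dx": 0.205, "dy": 0, "dz": -0.33, "wx": 0, "wy": -0.237, "wz": 0},
    {"dx": 0.205, "dy": 0.2, "dz": -0.33, "wx": 0, "wy": -0.237, "wz": 0},
    {"dx": 0.205, "dy": 0.4, "dz": -0.33, "wx": 0, "wy": -0.237, "wz": 0},
    {"dx": 0.205, "dy": 0.4, "dz": -0.33, "wx": 0, "wy": -0.237, "wz": 0},
    {"dx": 0.205, "dy": 0.4, "dz": -0.33, "wx": 0, "wy": -0.237, "wz": 0}
  ]
}}

```text
t: 13.5
position: [0.6558, 0.0698, 0.1221]
ee_rot: [[1.0, -0.003, -0.006], [0.006, -0.001, 1.0], [-0.003, -1.0, -0.001]]
ft_force: [1.4, 0.5, -1.1]
gripper_width: 0.682
```

```bash
python3 - <<'E'
from h import *
c=snap('wrist','w7'); X=cloud(c)
print([np.round(X[v,280]*1000) for v in (240,260,280)])
E
python3 go.py 660 65 26 0
```

```text
[array([654.,  92., 124.]), array([654.,  92., 146.]), array([654.,  84., 147.])]
at [656.4  70.  122.8] az 0.7 F [ 0.7 -0.9 -0.5] w 0.683 t 13.6
d [ 0.0187  0.4839 -0.025 ] w [ 0.0001  0.0041 -0.0006] rows 1.9
```

Emit:
{"method": "play_rows", "body": {
  "commands": [
    {"dx": 0.018, "dy": 0.2, "dz": -0.025, "wx": 0, "wy": 0, "wz": 0},
    {"dx": 0.018, "dy": 0.42, "dz": -0.025, "wx": 0, "wy": 0, "wz": 0},
    {"dx": 0.018, "dy": 0.48, "dz": -0.025, "wx": 0, "wy": 0, "wz": 0},
    {"dx": 0.018, "dy": 0.495, "dz": -0.025, "wx": 0, "wy": 0, "wz": 0},
    {"dx": 0.018, "dy": 0.495, "dz": -0.025, "wx": 0, "wy": 0, "wz": 0}
  ]
}}

```text
t: 14.05
position: [0.6613, 0.0666, 0.026]
ee_rot: [[1.0, 0.001, -0.0], [0.0, 0.001, 1.0], [0.001, -1.0, 0.001]]
ft_force: [-0.6, 0.1, -0.5]
gripper_width: 0.679
```

Emit:
{"method": "play_rows", "body": {
  "commands": [
    {"dx": 0, "dy": 0, "dz": 0, "wx": 0, "wy": 0, "wz": 0},
    {"dx": 0, "dy": 0, "dz": 0, "wx": 0, "wy": 0, "wz": 0},
    {"dx": 0, "dy": -0.2, "dz": 0, "wx": 0, "wy": 0, "wz": 0},
    {"dx": 0, "dy": -0.4, "dz": 0, "wx": 0, "wy": 0.04, "wz": 0},
    {"dx": 0, "dy": -0.6, "dz": 0, "wx": 0, "wy": 0.08, "wz": 0}
  ],
  "jaw": -1
}}

```text
t: 14.55
position: [0.6607, 0.0662, 0.1473]
ee_rot: [[0.968, 0.001, 0.253], [-0.253, 0.001, 0.968], [0.001, -1.0, 0.001]]
ft_force: [-0.1, -0.1, 0.4]
gripper_width: 1.0
```

```bash
python3 go.py 466 320 190 -99
```

```text
at [660.7  66.2 147.3] az -14.6 F [-0.1 -0.1  0.4] w 1.000 t 14.6
d [-1.2624 -0.2138  0.982 ] w [-0.0005  0.4687  0.    ] rows 9.8
```

Emit:
{"method": "play_rows", "body": {
  "commands": [
    {"dx": -0.7, "dy": -0.2, "dz": 0.6, "wx": 0, "wy": 0.235, "wz": 0},
    {"dx": -0.7, "dy": -0.2, "dz": 0.6, "wx": 0, "wy": 0.235, "wz": 0},
    {"dx": -0.7, "dy": -0.2, "dz": 0.6, "wx": 0, "wy": 0.235, "wz": 0},
    {"dx": -0.7, "dy": -0.2, "dz": 0.6, "wx": 0, "wy": 0.235, "wz": 0},
    {"dx": -0.7, "dy": -0.2, "dz": 0.6, "wx": 0, "wy": 0.235, "wz": 0}
  ]
}}

```text
t: 15.05
position: [0.5514, 0.2245, 0.1883]
ee_rot: [[0.553, 0.003, 0.833], [-0.833, 0.005, 0.553], [-0.002, -1.0, 0.005]]
ft_force: [-0.0, 0.1, -0.1]
gripper_width: 1.001
```

```bash
python3 go.py 440 320 190 -99
```

```text
at [551.4 224.5 188.3] az -56.4 F [-0.   0.1 -0.1] w 1.001 t 15.1
d [-0.7061 -0.0083 -0.1996] w [-0.0014  0.2366 -0.0012] rows 5.0
```

Emit:
{"method": "play_rows", "body": {
  "commands": [
    {"dx": -0.7, "dy": 0, "dz": -0.2, "wx": 0, "wy": 0.237, "wz": 0},
    {"dx": -0.7, "dy": 0, "dz": -0.2, "wx": 0, "wy": 0.237, "wz": 0},
    {"dx": -0.7, "dy": 0, "dz": -0.2, "wx": 0, "wy": 0.237, "wz": 0},
    {"dx": -0.7, "dy": 0, "dz": -0.2, "wx": 0, "wy": 0.237, "wz": 0},
    {"dx": -0.7, "dy": 0, "dz": -0.2, "wx": 0, "wy": 0.237, "wz": 0}
  ]
}}

```text
t: 15.55
position: [0.4429, 0.3139, 0.1863]
ee_rot: [[-0.163, 0.002, 0.987], [-0.987, 0.002, -0.163], [-0.002, -1.0, 0.002]]
ft_force: [0.5, -1.5, -0.1]
gripper_width: 1.002
```

```bash
python3 - <<'E'
from h import *
c=snap('wrist','w8'); X=cloud(c); px=c['pixels'].astype(int)
rects(X,(X[...,2]>.092)&(X[...,2]<.108)&(X[...,1]>.25)&(np.arange(420)[:,None]<330),'long',100)
rects(X,(X[...,2]>.003)&(X[...,2]<.014)&(X[...,1]>.25)&(px.min(2)>50)&(np.arange(420)[:,None]<330),'stand',100)
rects(X,(X[...,2]>.04)&(X[...,2]<.055)&(X[...,0]>.6),'small',100)
E
python3 go.py 466 320 75 -99
```

```text
long [212  74  94 239] 20099 z 100.7 c [461.3 326.5] size 169.2 59.1 long-az -8.8 mean [469.6 325.2 100.6]
stand [212  60 103 213] 2438 z 8.6 c [467.6 329.1] size 197.9 88.8 long-az -9.9 mean [520.  300.8   8.6]
at [443.6 313.2 186.3] az -99.9 F [ 0.2 -0.1 -1.1] w 0.999 t 15.6
d [-0.0519  0.5566  0.1032] w [-0.0006 -0.005  -0.0005] rows 2.3
```

View pics/w8.png

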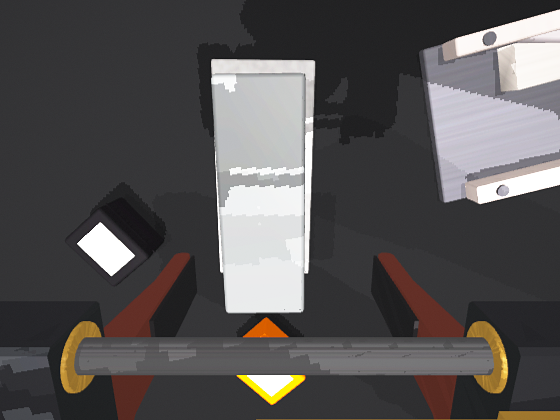

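```bash
python3 go.py 461.5 326.5 80 -98.8
```

```text
at [443.6 313.2 186.3] az -99.9 F [ 0.2 -0.1 -1.1] w 0.999 t 15.6
d [-0.0801  0.5316  0.0755] w [-0.0006 -0.0062 -0.0005] rows 2.2
```

Emit:
{"method": "play_rows", "body": {
  "commands": [
    {"dx": -0.08, "dy": 0.15, "dz": 0.075, "wx": 0, "wy": -0.006, "wz": 0},
    {"dx": -0.08, "dy": 0.3, "dz": 0.075, "wx": 0, "wy": -0.006, "wz": 0},
    {"dx": -0.08, "dy": 0.5, "dz": 0.075, "wx": 0, "wy": -0.006, "wz": 0},
    {"dx": -0.08, "dy": 0.525, "dz": 0.075, "wx": 0, "wy": -0.006, "wz": 0},
    {"dx": -0.08, "dy": 0.525, "dz": 0.075, "wx": 0, "wy": -0.006, "wz": 0}
  ]
}}

```text
t: 16.1
position: [0.4614, 0.325, 0.0798]
ee_rot: [[-0.142, -0.001, 0.99], [-0.99, -0.001, -0.142], [0.001, -1.0, -0.001]]
ft_force: [0.8, 0.3, 0.6]
gripper_width: 1.001
```

Emit:
{"method": "play_rows", "body": {
  "commands": [
    {"dx": 0, "dy": 0, "dz": 0, "wx": 0, "wy": 0, "wz": 0},
    {"dx": 0, "dy": 0, "dz": 0, "wx": 0, "wy": 0, "wz": 0},
    {"dx": 0, "dy": 0, "dz": 0, "wx": 0, "wy": 0, "wz": 0},
    {"dx": 0, "dy": 0, "dz": 0, "wx": 0, "wy": 0, "wz": 0},
    {"dx": 0, "dy": -0.02, "dz": 0, "wx": 0, "wy": 0, "wz": 0}
  ],
  "jaw": 1,
  "newtons": 35
}}

```text
t: 16.6
position: [0.4614, 0.3248, 0.0837]
ee_rot: [[-0.143, -0.0, 0.99], [-0.99, -0.001, -0.143], [0.001, -1.0, -0.0]]
ft_force: [-1.0, 0.1, -2.3]
gripper_width: 0.684
```

Emit:
{"method": "play_rows", "body": {
  "commands": [
    {"dx": 0, "dy": -0.1, "dz": 0, "wx": 0, "wy": 0, "wz": 0},
    {"dx": 0, "dy": -0.3, "dz": 0, "wx": 0, "wy": 0, "wz": 0},
    {"dx": 0, "dy": -0.4, "dz": 0, "wx": 0, "wy": -0.04, "wz": 0}
  ]
}}

```text
t: 16.9
position: [0.4619, 0.3257, 0.1661]
ee_rot: [[-0.016, 0.002, 1.0], [-1.0, 0.001, -0.016], [-0.001, -1.0, 0.002]]
ft_force: [0.9, 1.4, -2.6]
gripper_width: 0.677
```

```bash
python3 go.py 660 -85 130 0
```

```text
at [461.9 325.7 166.1] az -90.9 F [ 0.9  1.4 -2.6] w 0.677 t 16.9
d [2.0374 0.1803 1.0226] w [-6.000e-04 -5.051e-01  2.000e-04] rows 10.6
```

Emit:
{"method": "play_rows", "body": {
  "commands": [
    {"dx": 0.9, "dy": 0, "dz": 0.8, "wx": 0, "wy": -0.24, "wz": 0},
    {"dx": 0.9, "dy": 0, "dz": 0.8, "wx": 0, "wy": -0.24, "wz": 0},
    {"dx": 0.9, "dy": 0, "dz": 0.8, "wx": 0, "wy": -0.24, "wz": 0},
    {"dx": 0.9, "dy": 0, "dz": 0.8, "wx": 0, "wy": -0.24, "wz": 0},
    {"dx": 0.9, "dy": 0, "dz": 0.8, "wx": 0, "wy": -0.24, "wz": 0}
  ]
}}

```text
t: 17.4
position: [0.6195, 0.139, 0.1633]
ee_rot: [[0.667, -0.001, 0.745], [-0.745, -0.001, 0.667], [0.0, -1.0, -0.002]]
ft_force: [0.0, -0.3, -3.9]
gripper_width: 0.678
```

```bash
python3 go.py 660 -85 150 0
```

```text
at [619.5 139.  163.3] az -48.2 F [ 0.  -0.3 -3.9] w 0.678 t 17.4
d [ 0.9697  0.0678 -0.5954] w [ 5.000e-04 -2.677e-01 -1.000e-04] rows 5.6
```

Emit:
{"method": "play_rows", "body": {
  "commands": [
    {"dx": 0.97, "dy": 0, "dz": -0.6, "wx": 0, "wy": -0.268, "wz": 0},
    {"dx": 0.97, "dy": 0, "dz": -0.6, "wx": 0, "wy": -0.268, "wz": 0},
    {"dx": 0.97, "dy": 0, "dz": -0.6, "wx": 0, "wy": -0.268, "wz": 0},
    {"dx": 0.97, "dy": 0, "dz": -0.6, "wx": 0, "wy": -0.268, "wz": 0},
    {"dx": 0.97, "dy": 0, "dz": -0.6, "wx": 0, "wy": -0.268, "wz": 0}
  ]
}}

```text
t: 17.9
position: [0.6568, -0.0893, 0.1627]
ee_rot: [[0.995, -0.002, 0.095], [-0.095, -0.003, 0.995], [-0.002, -1.0, -0.003]]
ft_force: [0.2, -0.6, -3.1]
gripper_width: 0.684
```

```bash
python3 go.py 660 -85 20 0; python3 - <<'E'
from h import *
c=snap('wrist','w9'); X=cloud(c)
E
```

```text
at [656.8 -89.3 162.7] az -5.5 F [ 0.2 -0.6 -3.1] w 0.684 t 17.9
d [0.015  0.7135 0.0252] w [ 0.001  -0.0303 -0.0006] rows 2.9
```

View pics/w9.png

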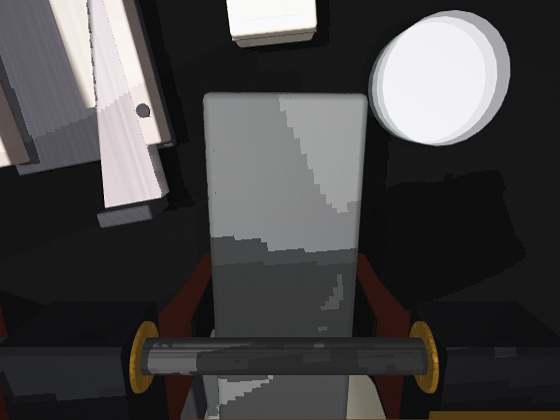

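```bash
python3 - <<'E'
from h import *
c=dict(np.load('w9.npz')); X=cloud(c)
for v,u in [(100,285),(150,285),(220,285),(280,285)]: print(np.round(X[v,u]*1000,1))
E
```

```text
[665.   -8.1 181.4]
[663.4 -25.5 182.7]
[660.9 -52.2 182.4]
[658.5 -77.7 182.4]
```

Emit:
{"method": "play_rows", "body": {
  "commands": [
    {"dx": 0.015, "dy": 0.25, "dz": 0.025, "wx": 0, "wy": -0.03, "wz": 0},
    {"dx": 0.015, "dy": 0.45, "dz": 0.025, "wx": 0, "wy": -0.03, "wz": 0},
    {"dx": 0.015, "dy": 0.65, "dz": 0.025, "wx": 0, "wy": -0.03, "wz": 0},
    {"dx": 0.015, "dy": 0.705, "dz": 0.025, "wx": 0, "wy": -0.03, "wz": 0},
    {"dx": 0.015, "dy": 0.715, "dz": 0.025, "wx": 0, "wy": -0.03, "wz": 0}
  ]
}}

```text
t: 18.45
position: [0.6595, -0.0777, 0.0194]
ee_rot: [[1.0, -0.003, 0.001], [-0.001, 0.0, 1.0], [-0.003, -1.0, 0.0]]
ft_force: [0.4, 0.7, -2.6]
gripper_width: 0.681
```

Emit:
{"method": "play_rows", "body": {
  "commands": [
    {"dx": 0, "dy": 0.01, "dz": 0, "wx": 0, "wy": 0, "wz": 0},
    {"dx": 0, "dy": 0.01, "dz": 0, "wx": 0, "wy": 0, "wz": 0}
  ]
}}

```text
t: 18.65
position: [0.6622, -0.0776, 0.0208]
ee_rot: [[1.0, 0.003, 0.001], [-0.001, -0.0, 1.0], [0.003, -1.0, -0.0]]
ft_force: [-1.3, -0.9, -2.4]
gripper_width: 0.679
```

Emit:
{"method": "play_rows", "body": {
  "commands": [
    {"dx": 0, "dy": 0.015, "dz": 0, "wx": 0, "wy": 0, "wz": 0},
    {"dx": 0, "dy": 0.02, "dz": 0, "wx": 0, "wy": 0, "wz": 0}
  ]
}}

```text
t: 18.85
position: [0.6621, -0.0778, 0.0169]
ee_rot: [[1.0, 0.003, 0.002], [-0.002, -0.001, 1.0], [0.003, -1.0, -0.001]]
ft_force: [-4.2, -1.5, 12.1]
gripper_width: 0.681
```

Emit:
{"method": "play_rows", "body": {
  "commands": [
    {"dx": 0, "dy": 0, "dz": 0, "wx": 0, "wy": 0, "wz": 0},
    {"dx": 0, "dy": 0, "dz": 0, "wx": 0, "wy": 0, "wz": 0},
    {"dx": 0, "dy": -0.2, "dz": 0, "wx": 0, "wy": 0, "wz": 0},
    {"dx": 0, "dy": -0.4, "dz": 0, "wx": 0, "wy": 0.04, "wz": 0},
    {"dx": 0, "dy": -0.6, "dz": 0, "wx": 0, "wy": 0.08, "wz": 0}
  ],
  "jaw": -1
}}

```text
t: 19.35
position: [0.6606, -0.0776, 0.136]
ee_rot: [[0.967, -0.0, 0.255], [-0.255, 0.001, 0.967], [-0.0, -1.0, 0.001]]
ft_force: [0.6, -0.2, -0.3]
gripper_width: 0.996
```

```bash
python3 go.py 440 310 170 -99
```

```text
at [660.6 -77.6 136. ] az -14.8 F [ 0.6 -0.2 -0.3] w 0.996 t 19.4
d [-1.5604 -0.1682  1.5935] w [-1.00e-04  4.68e-01 -2.00e-04] rows 9.8
```

Emit:
{"method": "play_rows", "body": {
  "commands": [
    {"dx": -0.8, "dy": -0.2, "dz": 0.8, "wx": 0, "wy": 0.235, "wz": 0},
    {"dx": -0.8, "dy": -0.2, "dz": 0.8, "wx": 0, "wy": 0.235, "wz": 0},
    {"dx": -0.8, "dy": -0.2, "dz": 0.8, "wx": 0, "wy": 0.235, "wz": 0},
    {"dx": -0.8, "dy": -0.2, "dz": 0.8, "wx": 0, "wy": 0.235, "wz": 0},
    {"dx": -0.8, "dy": -0.2, "dz": 0.8, "wx": 0, "wy": 0.235, "wz": 0}
  ]
}}

```text
t: 19.85
position: [0.5438, 0.1214, 0.1761]
ee_rot: [[0.547, 0.002, 0.837], [-0.837, 0.001, 0.547], [-0.0, -1.0, 0.002]]
ft_force: [0.2, 0.2, 0.2]
gripper_width: 0.998
```

```bash
python3 go.py 430 310 170 -99
```

```text
at [543.8 121.4 176.1] az -56.9 F [0.2 0.2 0.2] w 0.998 t 19.9
d [-1.101  0.031  0.039] w [-0.0006  0.2341 -0.0003] rows 4.9
```

Emit:
{"method": "play_rows", "body": {
  "commands": [
    {"dx": -1, "dy": 0, "dz": 0, "wx": 0, "wy": 0.234, "wz": 0},
    {"dx": -1, "dy": 0, "dz": 0, "wx": 0, "wy": 0.234, "wz": 0},
    {"dx": -1, "dy": 0, "dz": 0, "wx": 0, "wy": 0.234, "wz": 0},
    {"dx": -1, "dy": 0, "dz": 0, "wx": 0, "wy": 0.234, "wz": 0},
    {"dx": -1, "dy": 0, "dz": 0, "wx": 0, "wy": 0.234, "wz": 0}
  ]
}}

```text
t: 20.35
position: [0.4324, 0.2901, 0.1757]
ee_rot: [[-0.138, 0.0, 0.99], [-0.99, 0.003, -0.138], [-0.003, -1.0, -0.0]]
ft_force: [0.2, -0.5, -0.5]
gripper_width: 0.999
```

```bash
python3 - <<'E'
from h import *
c=snap('wrist','w10'); X=cloud(c); px=c['pixels'].astype(int)
V=np.arange(420)[:,None]
rects(X,(X[...,2]>.056)&(X[...,2]<.072)&(X[...,1]>.25)&(V<330),'holder',100)
rects(X,(X[...,2]>.003)&(X[...,2]<.014)&(X[...,1]>.25)&(px.min(2)>50)&(V<330),'stand',100)
c=snap('top','t1')
E
python3 go.py 466 326 48 -99
```

```text
holder [186  60  86 225] 17461 z 64.8 c [464.6 326.1] size 169.4 59.1 long-az -9.1 mean [472.3 324.6  64.8]
stand [182  46 108 225] 3752 z 8.6 c [467.5 329.2] size 197.7 88.9 long-az -10.0 mean [499.8 298.5   8.6]
stand [184  96  11 160] 499 z 8.7 c [462.  373.8] size 145.8 4.1 long-az -9.0 mean [457.9 374.1   8.7]
at [434.7 286.9 175.3] az -97.9 F [-0.2 -0.6  0.3] w 0.996 t 20.4
d [-0.2145  0.6368  0.1277] w [-0.0002  0.0062 -0.0003] rows 2.7
```

View pics/w10.png

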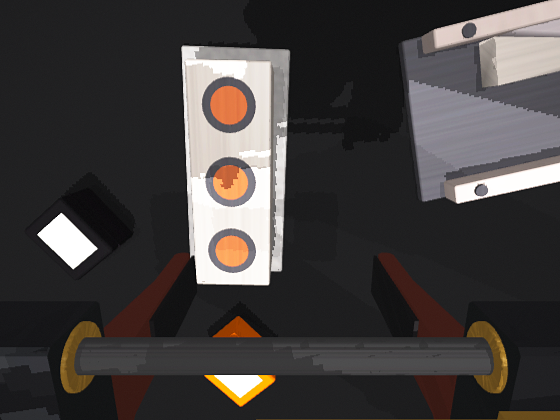

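View pics/t1.png

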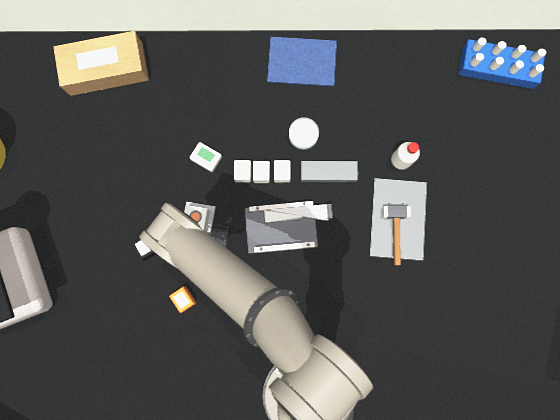

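```bash
python3 go.py 464.6 326.1 48 -99.1
```

```text
at [434.7 286.9 175.3] az -97.9 F [-0.2 -0.6  0.3] w 0.996 t 20.4
d [-0.214   0.6368  0.1207] w [-0.0002  0.0067 -0.0003] rows 2.7
```

Emit:
{"method": "play_rows", "body": {
  "commands": [
    {"dx": -0.214, "dy": 0.1, "dz": 0.12, "wx": 0, "wy": 0.0067, "wz": 0},
    {"dx": -0.214, "dy": 0.3, "dz": 0.12, "wx": 0, "wy": 0.0067, "wz": 0},
    {"dx": -0.214, "dy": 0.5, "dz": 0.12, "wx": 0, "wy": 0.0067, "wz": 0},
    {"dx": -0.214, "dy": 0.63, "dz": 0.12, "wx": 0, "wy": 0.0067, "wz": 0},
    {"dx": -0.214, "dy": 0.635, "dz": 0.12, "wx": 0, "wy": 0.0067, "wz": 0}
  ]
}}

```text
t: 20.95
position: [0.4651, 0.3201, 0.0442]
ee_rot: [[-0.16, -0.005, 0.987], [-0.987, -0.004, -0.16], [0.005, -1.0, -0.004]]
ft_force: [0.4, -0.3, 0.6]
gripper_width: 0.996
```

Emit:
{"method": "play_rows", "body": {
  "commands": [
    {"dx": 0, "dy": 0, "dz": 0, "wx": 0, "wy": 0, "wz": 0},
    {"dx": 0, "dy": 0, "dz": 0, "wx": 0, "wy": 0, "wz": 0},
    {"dx": 0, "dy": 0, "dz": 0, "wx": 0, "wy": 0, "wz": 0},
    {"dx": 0, "dy": 0, "dz": 0, "wx": 0, "wy": 0, "wz": 0},
    {"dx": 0, "dy": -0.02, "dz": 0, "wx": 0, "wy": 0, "wz": 0}
  ],
  "jaw": 1,
  "newtons": 50
}}

```text
t: 21.45
position: [0.4659, 0.3231, 0.0519]
ee_rot: [[-0.162, -0.0, 0.987], [-0.987, -0.0, -0.162], [0.0, -1.0, -0.0]]
ft_force: [-0.3, -0.5, -5.6]
gripper_width: 0.681
```

Emit:
{"method": "play_rows", "body": {
  "commands": [
    {"dx": 0, "dy": -0.1, "dz": 0, "wx": 0, "wy": 0, "wz": 0},
    {"dx": 0, "dy": -0.2, "dz": 0, "wx": 0, "wy": 0, "wz": 0},
    {"dx": 0, "dy": -0.3, "dz": 0, "wx": 0, "wy": 0, "wz": 0}
  ]
}}

```text
t: 21.75
position: [0.4652, 0.3225, 0.1119]
ee_rot: [[-0.161, -0.002, 0.987], [-0.987, -0.002, -0.161], [0.002, -1.0, -0.001]]
ft_force: [0.6, 1.0, -4.9]
gripper_width: 0.68
```

```bash
python3 go.py 473 61 120 5.2
```

```text
at [465.2 322.5 111.9] az -99.3 F [ 0.6  1.  -4.9] w 0.680 t 21.8
d [ 1.2841 -0.0385  0.2496] w [ 0.0009 -0.5805  0.    ] rows 12.2
```

Emit:
{"method": "play_rows", "body": {
  "commands": [
    {"dx": 0.4, "dy": -0.07, "dz": 0.5, "wx": 0, "wy": -0.24, "wz": 0},
    {"dx": 0.4, "dy": -0.07, "dz": 0.5, "wx": 0, "wy": -0.24, "wz": 0},
    {"dx": 0.4, "dy": -0.07, "dz": 0.5, "wx": 0, "wy": -0.24, "wz": 0},
    {"dx": 0.4, "dy": -0.07, "dz": 0.5, "wx": 0, "wy": -0.24, "wz": 0},
    {"dx": 0.4, "dy": -0.07, "dz": 0.5, "wx": 0, "wy": -0.24, "wz": 0}
  ]
}}

```text
t: 22.25
position: [0.552, 0.2258, 0.1251]
ee_rot: [[0.551, -0.001, 0.835], [-0.835, -0.002, 0.551], [0.001, -1.0, -0.002]]
ft_force: [0.4, 0.9, -4.8]
gripper_width: 0.682
```

```bash
python3 go.py 473 61 120 5.2
```

```text
at [552.  225.8 125.1] az -56.6 F [ 0.4  0.9 -4.8] w 0.682 t 22.2
d [ 0.4699  0.0276 -0.7835] w [ 7.000e-04 -3.432e-01 -2.000e-04] rows 7.2
```

Emit:
{"method": "play_rows", "body": {
  "commands": [
    {"dx": 0.47, "dy": 0, "dz": -0.78, "wx": 0, "wy": -0.24, "wz": 0},
    {"dx": 0.47, "dy": 0, "dz": -0.78, "wx": 0, "wy": -0.24, "wz": 0},
    {"dx": 0.47, "dy": 0, "dz": -0.78, "wx": 0, "wy": -0.24, "wz": 0},
    {"dx": 0.47, "dy": 0, "dz": -0.78, "wx": 0, "wy": -0.24, "wz": 0},
    {"dx": 0.47, "dy": 0, "dz": -0.78, "wx": 0, "wy": -0.24, "wz": 0}
  ]
}}

```text
t: 22.75
position: [0.4692, 0.0576, 0.1243]
ee_rot: [[0.971, -0.005, 0.238], [-0.238, -0.006, 0.971], [-0.004, -1.0, -0.007]]
ft_force: [0.5, -0.7, -5.3]
gripper_width: 0.68
```

```bash
python3 go.py 473 61 120 5.2
```

```text
at [469.2  57.6 124.3] az -13.8 F [ 0.5 -0.7 -5.3] w 0.680 t 22.8
d [0.0146 0.0213 0.0212] w [ 0.0022 -0.1053 -0.0016] rows 2.2
```

Emit:
{"method": "play_rows", "body": {
  "commands": [
    {"dx": 0.015, "dy": 0.05, "dz": 0.02, "wx": 0, "wy": -0.105, "wz": 0},
    {"dx": 0.015, "dy": 0.1, "dz": 0.02, "wx": 0, "wy": -0.105, "wz": 0},
    {"dx": 0.015, "dy": 0.13, "dz": 0.02, "wx": 0, "wy": -0.105, "wz": 0},
    {"dx": 0.015, "dy": 0.13, "dz": 0.02, "wx": 0, "wy": -0.105, "wz": 0},
    {"dx": 0.015, "dy": 0.13, "dz": 0.02, "wx": 0, "wy": -0.105, "wz": 0}
  ]
}}

```text
t: 23.25
position: [0.4765, 0.0672, 0.0997]
ee_rot: [[0.996, -0.0, -0.087], [0.087, -0.0, 0.996], [-0.001, -1.0, -0.0]]
ft_force: [0.0, 0.1, -5.2]
gripper_width: 0.679
```

```bash
python3 - <<'E'
from h import *
c=snap('wrist','w11'); X=cloud(c)
for v in range(100,300,20): print(v,np.round(X[v,290]*1000,1))
E
python3 go.py 473.7 61 54 5.2
```

```text
100 [471.7 148.8 114.2]
120 [472.3 141.8 116.1]
140 [473.  134.5 115.5]
160 [473.7 127.3 116.9]
180 [474.4 119.6 116.2]
200 [475.2 111.5 115.3]
220 [475.9 103.3 115.2]
240 [476.7  94.9 115.4]
260 [477.5  86.2 115.6]
280 [478.3  77.7 116.7]
at [476.8  67.4  99.9] az 5.0 F [ 0.3  1.  -5.1] w 0.680 t 23.3
d [-0.0181  0.2297 -0.0303] w [ 0.0001 -0.0011  0.0001] rows 0.9
```

View pics/w11.png

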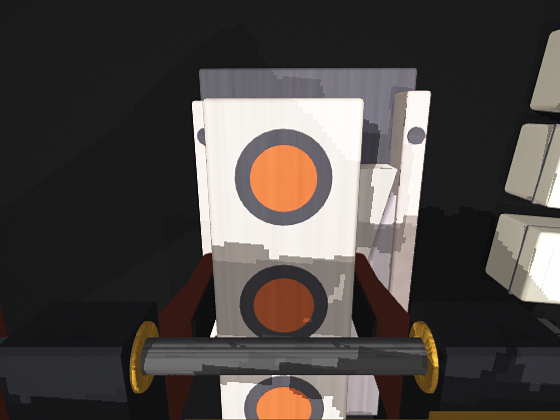

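```bash
python3 - <<'E'
from h import *
c=dict(np.load('w11.npz')); X=cloud(c); V=np.arange(420)[:,None]
o=np.array([469.7,60.7]); a=np.radians(5.2); Rm=np.array([[np.cos(a),np.sin(a)],[-np.sin(a),np.cos(a)]])
C=(X[...,:2]*1000-o)@Rm.T
z=X[...,2]
def st(n,m):
    q=C[m]; print(n,m.sum(),'x',np.round(np.percentile(q[:,0],[1,50,99]),1),'y',np.round(np.percentile(q[:,1],[1,99]),1))
h=(z>.108)&(z<.122)&(V<240)
st('holder',h); 
for y0 in (70,80): st('h',h&(C[...,1]>y0)&(C[...,1]<y0+6))
w=(z>.03)&(z<.042)&(V<300)
st('fence',w&(C[...,0]<-20)&(C[...,0]>-60)); st('rail',w&(C[...,0]>65)&(C[...,0]<100)&(C[...,1]>55)); st('jaw',w&(C[...,0]>30)&(C[...,0]<72))
rects(X,h,'holder'); rects(X,w&(C[...,0]<-20)&(C[...,0]>-60),'fence')
E
python3 go.py 473.7 63 54 5.2
```

```text
holder 21852 x [-21.7   7.4  36.4] y [34.2 88.2]
h 2522 x [-21.7   7.4  36.5] y [70.1 75.9]
h 2715 x [-21.7   7.4  36.4] y [80.  85.8]
fence 1552 x [-46.  -42.5 -39.1] y [-2.9 89.7]
rail 1957 x [77.1 82.6 90.8] y [55.3 94.9]
jaw 2744 x [53.8 63.5 71.9] y [-19.7  50.3]
holder [204  98 160 142] 21296 z 115.1 c [471.9 121.9] size 59.8 55.1 long-az 5.0 mean [471.6 123.5 115.1]
fence [193 101  19 153] 1367 z 36.8 c [424.   99.6] size 93.7 6.7 long-az -84.9 mean [423.5 103.1  37. ]
at [476.8  67.4  99.9] az 5.0 F [ 0.3  1.  -5.1] w 0.680 t 23.3
d [-0.0172  0.2297 -0.0203] w [ 0.0001 -0.0011  0.0001] rows 0.9
```

Emit:
{"method": "play_rows", "body": {
  "commands": [
    {"dx": -0.012, "dy": 0, "dz": -0.017, "wx": 0, "wy": -0.001, "wz": 0},
    {"dx": -0.012, "dy": 0.08, "dz": -0.017, "wx": 0, "wy": -0.001, "wz": 0},
    {"dx": -0.012, "dy": 0.14, "dz": -0.017, "wx": 0, "wy": -0.001, "wz": 0},
    {"dx": -0.012, "dy": 0.2, "dz": -0.017, "wx": 0, "wy": -0.001, "wz": 0},
    {"dx": -0.012, "dy": 0.22, "dz": -0.017, "wx": 0, "wy": -0.001, "wz": 0}
  ]
}}

```text
t: 23.8
position: [0.4739, 0.0635, 0.0544]
ee_rot: [[0.996, -0.002, -0.092], [0.092, -0.0, 0.996], [-0.002, -1.0, -0.0]]
ft_force: [-1.0, -0.9, -4.6]
gripper_width: 0.68
```

Emit:
{"method": "play_rows", "body": {
  "commands": [
    {"dx": 0, "dy": 0.005, "dz": 0, "wx": 0, "wy": 0, "wz": 0},
    {"dx": 0, "dy": 0.01, "dz": 0, "wx": 0, "wy": 0, "wz": 0}
  ]
}}

```text
t: 24.0
position: [0.4748, 0.064, 0.0538]
ee_rot: [[0.996, 0.0, -0.093], [0.093, 0.0, 0.996], [0.0, -1.0, 0.0]]
ft_force: [-0.0, 0.3, -3.9]
gripper_width: 0.681
```

Still hanging ~1 mm above the floor; lower until contact, then open.

Emit:
{"method": "play_rows", "body": {
  "commands": [
    {"dx": 0, "dy": 0.01, "dz": 0, "wx": 0, "wy": 0, "wz": 0},
    {"dx": 0, "dy": 0.015, "dz": 0, "wx": 0, "wy": 0, "wz": 0}
  ]
}}

```text
t: 24.2
position: [0.4751, 0.0639, 0.0532]
ee_rot: [[0.996, 0.001, -0.092], [0.092, -0.003, 0.996], [0.001, -1.0, -0.003]]
ft_force: [-10.7, -6.5, 41.7]
gripper_width: 0.683
```

```bash
python3 go.py 440 -200 250 -85
```

```text
at [475.1  63.9  53.2] az 5.3 F [-10.7  -6.5  41.7] w 0.683 t 24.2
d [-0.2962 -0.9805 -1.3006] w [0.0006 0.5017 0.0009] rows 10.5
```

Emit:
{"method": "play_rows", "body": {
  "commands": [
    {"dx": 0, "dy": -0.01, "dz": 0, "wx": 0, "wy": 0, "wz": 0}
  ]
}}

```text
t: 24.3
position: [0.4752, 0.0641, 0.0539]
ee_rot: [[0.996, 0.002, -0.093], [0.093, -0.001, 0.996], [0.002, -1.0, -0.001]]
ft_force: [-0.0, -0.2, -5.4]
gripper_width: 0.678
```

Emit:
{"method": "play_rows", "body": {
  "commands": [
    {"dx": 0, "dy": 0, "dz": 0, "wx": 0, "wy": 0, "wz": 0},
    {"dx": 0, "dy": 0, "dz": 0, "wx": 0, "wy": 0, "wz": 0},
    {"dx": 0, "dy": -0.02, "dz": 0, "wx": 0, "wy": 0, "wz": 0},
    {"dx": 0, "dy": -0.25, "dz": 0, "wx": 0, "wy": 0, "wz": 0},
    {"dx": 0, "dy": -0.5, "dz": 0, "wx": 0, "wy": 0.04, "wz": 0}
  ],
  "jaw": -1
}}

```text
t: 24.8
position: [0.4734, 0.0638, 0.1528]
ee_rot: [[0.999, -0.004, 0.034], [-0.034, 0.001, 0.999], [-0.004, -1.0, 0.001]]
ft_force: [1.5, -0.1, 1.2]
gripper_width: 0.997
```

```bash
python3 go.py 440 -200 280 -85
```

```text
at [473.4  63.8 152.8] az -1.9 F [ 1.5 -0.1  1.2] w 0.997 t 24.8
d [-0.1248 -0.637  -1.3229] w [ 0.0007  0.4614 -0.0014] rows 9.7
```

Emit:
{"method": "play_rows", "body": {
  "commands": [
    {"dx": 0, "dy": -0.5, "dz": -0.9, "wx": 0, "wy": 0.238, "wz": 0},
    {"dx": 0, "dy": -0.5, "dz": -0.9, "wx": 0, "wy": 0.238, "wz": 0},
    {"dx": 0, "dy": -0.5, "dz": -0.9, "wx": 0, "wy": 0.238, "wz": 0},
    {"dx": 0, "dy": -0.5, "dz": -0.9, "wx": 0, "wy": 0.238, "wz": 0},
    {"dx": 0, "dy": -0.5, "dz": -0.9, "wx": 0, "wy": 0.238, "wz": 0}
  ]
}}

```text
t: 25.3
position: [0.4696, -0.1225, 0.2554]
ee_rot: [[0.7, 0.004, 0.714], [-0.714, -0.003, 0.7], [0.005, -1.0, 0.001]]
ft_force: [-0.6, -0.0, -0.3]
gripper_width: 1.001
```

```bash
python3 go.py 430 -200 280 -88
```

```text
at [ 469.6 -122.5  255.4] az -45.6 F [-0.6 -0.  -0.3] w 1.001 t 25.3
d [ 0.1391 -0.1226 -0.4126] w [-0.0008  0.2356  0.0014] rows 4.9
```

Emit:
{"method": "play_rows", "body": {
  "commands": [
    {"dx": 0.14, "dy": -0.1, "dz": -0.41, "wx": 0, "wy": 0.235, "wz": 0},
    {"dx": 0.14, "dy": -0.1, "dz": -0.41, "wx": 0, "wy": 0.235, "wz": 0},
    {"dx": 0.14, "dy": -0.1, "dz": -0.41, "wx": 0, "wy": 0.235, "wz": 0},
    {"dx": 0.14, "dy": -0.1, "dz": -0.41, "wx": 0, "wy": 0.235, "wz": 0},
    {"dx": 0.14, "dy": -0.1, "dz": -0.41, "wx": 0, "wy": 0.235, "wz": 0}
  ]
}}

```text
t: 25.8
position: [0.4308, -0.1944, 0.273]
ee_rot: [[0.045, 0.0, 0.999], [-0.999, -0.0, 0.045], [0.0, -1.0, 0.0]]
ft_force: [-0.8, 0.5, -0.6]
gripper_width: 1.005
```

```bash
cat > clamp.py <<'E'
from h import *
o=np.array([469.7,60.7]); a=np.radians(5.2); Rc=np.array([[np.cos(a),np.sin(a)],[-np.sin(a),np.cos(a)]])
def CL(p): return (np.asarray(p)[...,:2]*1000-o)@Rc.T
def W(x,y): return Rc.T@np.array([x,y])+o
E
python3 - <<'E'
from clamp import *
c=snap('wrist','w12'); X=cloud(c); z=X[...,2]; C=CL(X); V=np.arange(420)[:,None]
rects(X,(z>.026)&(z<.045)&(X[...,1]<-.2)&(V<330),'mallet')
rects(X,(z>.032)&(z<.045)&(X[...,1]<-.2)&(V<330),'head')
rects(X,(z>.0265)&(z<.032)&(X[...,1]<-.2)&(V<330),'handle')
rects(X,(z>.049)&(z<.06)&(X[...,1]>-.15)&(X[...,1]<-.05),'pad',40)
rects(X,(z>.06)&(z<.075)&(X[...,1]>-.1),'holder',40)
m=(z>.06)&(z<.075)&(X[...,1]>-.1); q=C[m]; print(len(q), np.round(np.percentile(q[:,0],[1,99]),1),np.round(np.percentile(q[:,1],[1,99]),1))
E
python3 go.py 494 -278 120 -90
```

```text
mallet [331  69  80 164] 4612 z 37.9 c [ 465.4 -279.1] size 176.1 80.0 long-az 0.2 mean [ 500.8 -277.8   36.3]
head [332  69  79  39] 2668 z 39.2 c [ 535.3 -279.2] size 79.6 35.7 long-az 89.2 mean [ 535.7 -278.6   39.1]
pad [160  55  18  45] 547 z 55.4 c [535.6 -77.3] size 40.3 11.1 long-az 6.1 mean [535.7 -77.8  55.2]
holder [  0 100 120  67] 7031 z 68.7 c [477.7  34.8] size 118.1 59.0 long-az -84.5 mean [478.2  29.6  68.6]
7242 [-23.2  35.4] [-84.8  26.4]
at [ 430.9 -194.2  273. ] az -87.8 F [-0.5 -0.7 -0.1] w 0.999 t 25.9
d [0.431  0.765  0.2987] w [-0.0001  0.0125  0.    ] rows 3.7
```

View pics/w12.png

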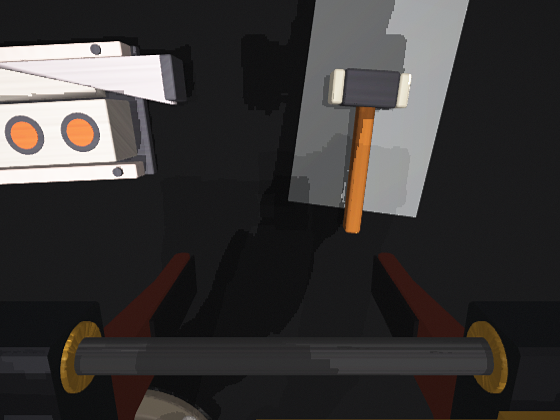

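Emit:
{"method": "play_rows", "body": {
  "commands": [
    {"dx": 0.42, "dy": 0.2, "dz": 0.31, "wx": 0, "wy": 0.015, "wz": 0},
    {"dx": 0.42, "dy": 0.4, "dz": 0.31, "wx": 0, "wy": 0.015, "wz": 0},
    {"dx": 0.42, "dy": 0.6, "dz": 0.31, "wx": 0, "wy": 0.015, "wz": 0},
    {"dx": 0.42, "dy": 0.75, "dz": 0.31, "wx": 0, "wy": 0.015, "wz": 0},
    {"dx": 0.42, "dy": 0.75, "dz": 0.31, "wx": 0, "wy": 0.015, "wz": 0}
  ]
}}

```text
t: 26.35
position: [0.4933, -0.2739, 0.1165]
ee_rot: [[0.007, -0.01, 1.0], [-1.0, 0.006, 0.007], [-0.006, -1.0, -0.01]]
ft_force: [-1.0, 0.5, -0.2]
gripper_width: 0.999
```

```bash
python3 - <<'E'
from clamp import *
c=snap('wrist','w13'); X=cloud(c); z=X[...,2]; V=np.arange(420)[:,None]
rects(X,(z>.034)&(z<.045)&(X[...,1]<-.2)&(V<330),'head')
rects(X,(z>.024)&(z<.034)&(X[...,1]<-.2)&(X[...,0]<.515)&(V<330),'handle')
E
python3 go.py 493.5 -278.4 18 -90.8
```

```text
head [233 138 123  56] 6333 z 39.3 c [ 536.  -279.5] size 79.4 35.8 long-az 88.9 mean [ 536.8 -279.2   39.2]
handle [278 197  27 133] 2900 z 32.4 c [ 461.5 -278.2] size 105.3 17.3 long-az -0.9 mean [ 465.1 -278.2   32.2]
at [ 495.4 -273.8  120.2] az -89.6 F [1.1 0.7 0.6] w 0.999 t 26.4
d [ 0.025   0.511  -0.0067] w [ 0.0017  0.0067 -0.0012] rows 2.0
```

View pics/w13.png

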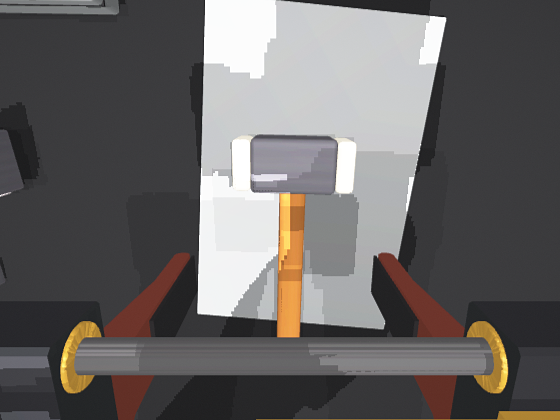

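Emit:
{"method": "play_rows", "body": {
  "commands": [
    {"dx": 0.023, "dy": 0.15, "dz": -0.007, "wx": 0, "wy": 0.0067, "wz": 0},
    {"dx": 0.023, "dy": 0.3, "dz": -0.007, "wx": 0, "wy": 0.0067, "wz": 0},
    {"dx": 0.023, "dy": 0.45, "dz": -0.007, "wx": 0, "wy": 0.0067, "wz": 0},
    {"dx": 0.023, "dy": 0.495, "dz": -0.007, "wx": 0, "wy": 0.0067, "wz": 0},
    {"dx": 0.023, "dy": 0.495, "dz": -0.007, "wx": 0, "wy": 0.0067, "wz": 0}
  ]
}}

```text
t: 26.9
position: [0.4965, -0.2793, 0.0251]
ee_rot: [[-0.015, 0.001, 1.0], [-1.0, -0.0, -0.015], [0.0, -1.0, 0.001]]
ft_force: [-0.7, 0.5, -0.6]
gripper_width: 0.998
```

Emit:
{"method": "play_rows", "body": {
  "commands": [
    {"dx": 0, "dy": 0, "dz": 0, "wx": 0, "wy": 0, "wz": 0},
    {"dx": 0, "dy": 0.01, "dz": 0, "wx": 0, "wy": 0, "wz": 0}
  ]
}}

```text
t: 27.1
position: [0.4974, -0.28, 0.024]
ee_rot: [[-0.016, 0.003, 1.0], [-1.0, -0.002, -0.016], [0.002, -1.0, 0.003]]
ft_force: [0.1, 0.5, 0.6]
gripper_width: 1.003
```

Emit:
{"method": "play_rows", "body": {
  "commands": [
    {"dx": 0, "dy": 0.02, "dz": -0.015, "wx": 0, "wy": 0, "wz": 0},
    {"dx": 0, "dy": 0.025, "dz": -0.015, "wx": 0, "wy": 0, "wz": 0}
  ]
}}

```text
t: 27.3
position: [0.4923, -0.2796, 0.0168]
ee_rot: [[-0.017, -0.0, 1.0], [-1.0, -0.0, -0.017], [0.0, -1.0, -0.0]]
ft_force: [-0.4, -0.0, 0.4]
gripper_width: 0.999
```

Emit:
{"method": "play_rows", "body": {
  "commands": [
    {"dx": 0, "dy": 0, "dz": 0, "wx": 0, "wy": 0, "wz": 0},
    {"dx": 0, "dy": 0, "dz": 0, "wx": 0, "wy": 0, "wz": 0},
    {"dx": 0, "dy": 0, "dz": 0, "wx": 0, "wy": 0, "wz": 0},
    {"dx": 0, "dy": 0, "dz": 0, "wx": 0, "wy": 0, "wz": 0},
    {"dx": 0, "dy": 0, "dz": 0, "wx": 0, "wy": 0, "wz": 0}
  ],
  "jaw": 1,
  "newtons": 60
}}

```text
t: 27.8
position: [0.4928, -0.2794, 0.0167]
ee_rot: [[-0.016, 0.0, 1.0], [-1.0, 0.0, -0.016], [-0.0, -1.0, 0.0]]
ft_force: [0.6, -0.9, -0.1]
gripper_width: 0.585
```

Emit:
{"method": "play_rows", "body": {
  "commands": [
    {"dx": 0, "dy": 0, "dz": 0, "wx": 0, "wy": 0, "wz": 0},
    {"dx": 0, "dy": 0, "dz": 0, "wx": 0, "wy": 0, "wz": 0}
  ]
}}

```text
t: 28.0
position: [0.4928, -0.2794, 0.0167]
ee_rot: [[-0.016, -0.0, 1.0], [-1.0, 0.0, -0.016], [-0.0, -1.0, -0.0]]
ft_force: [-0.3, 0.2, 0.2]
gripper_width: 0.405
```

Emit:
{"method": "play_rows", "body": {
  "commands": [
    {"dx": 0, "dy": 0, "dz": 0, "wx": 0, "wy": 0, "wz": 0},
    {"dx": 0, "dy": 0, "dz": 0, "wx": 0, "wy": 0, "wz": 0},
    {"dx": 0, "dy": 0, "dz": 0, "wx": 0, "wy": 0, "wz": 0},
    {"dx": 0, "dy": 0, "dz": 0, "wx": 0, "wy": 0, "wz": 0},
    {"dx": 0, "dy": -0.02, "dz": 0, "wx": 0, "wy": 0, "wz": 0}
  ]
}}

```text
t: 28.5
position: [0.492, -0.2791, 0.0201]
ee_rot: [[-0.016, -0.002, 1.0], [-1.0, 0.001, -0.016], [-0.001, -1.0, -0.002]]
ft_force: [0.8, 0.0, -3.5]
gripper_width: 0.201
```

Emit:
{"method": "play_rows", "body": {
  "commands": [
    {"dx": 0, "dy": -0.1, "dz": 0, "wx": 0, "wy": 0, "wz": 0},
    {"dx": 0, "dy": -0.3, "dz": 0, "wx": 0, "wy": 0, "wz": 0},
    {"dx": 0, "dy": -0.4, "dz": 0, "wx": 0, "wy": 0, "wz": 0},
    {"dx": 0, "dy": -0.4, "dz": 0, "wx": 0, "wy": 0, "wz": 0}
  ]
}}

```text
t: 28.9
position: [0.4944, -0.2801, 0.1034]
ee_rot: [[-0.017, 0.004, 1.0], [-1.0, -0.003, -0.017], [0.002, -1.0, 0.004]]
ft_force: [-0.1, 0.3, -2.9]
gripper_width: 0.202
```

```bash
python3 - <<'E'
from clamp import *
s=bot.read_state(); print(s['position'],s['ft_force'],s['ft_torque'],s['gripper_width'])
c=snap('wrist','w14'); X=cloud(c); z=X[...,2]; V=np.arange(420)[:,None]
t=s['position'][2]
rects(X,(z>t+.005)&(z<t+.04)&(X[...,0]>.515)&(X[...,1]<-.2)&(X[...,0]<.56)&(V<330),'head')
m=(z>.09)&(z<.16)&(X[...,0]>.50)&(V<330)&(X[...,0]<.57)
q=X[m]; 
for x in np.arange(.50,.57,.01):
    k=(abs(q[:,0]-x)<.005); print(round(x,3),k.sum(), np.round(np.median(q[k],0)*1000,1) if k.sum() else '')
E
```

```text
[ 0.49441726 -0.28014539  0.10335047] [-0.12765121  0.27072995 -2.88090924] [ 0.06042608  0.03056818 -0.0011702 ] 0.2017596868606847
head [177 153 213 103] 18992 z 126.2 c [ 535.5 -280.9] size 79.7 41.2 long-az 89.2 mean [ 539.3 -280.6  125.7]
0.5 1184 [ 503.8 -281.4  122.5]
0.51 3388 [ 505.9 -279.2  120.4]
0.52 2030 [ 522.8 -281.7  125.9]
0.53 5105 [ 530.1 -280.2  126.2]
0.54 5428 [ 540.1 -280.4  126.3]
0.55 6015 [ 550.3 -281.2  126.1]
0.56 1549 [ 555.8 -276.3  116.5]
```

View pics/w14.png

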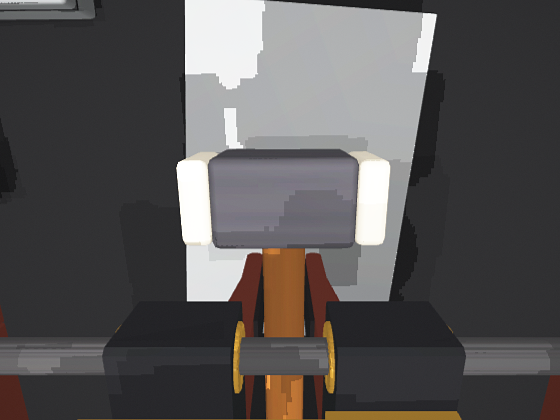

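```bash
python3 - <<'E'
from clamp import *
print(W(11.7,-225),W(11.7,-190),W(54,-148))
for f in ['w2','w3','w12']:
    c=dict(np.load(f+'.npz')); X=cloud(c); z=X[...,2]; C=CL(X)
    m=(z>.05)&(z<.06)&(C[...,1]<-110)&(C[...,1]>-170)&(C[...,0]>30)&(C[...,0]<80)
    q=C[m]; print(f,np.round(np.percentile(q[:,0],[1,50,99]),1),np.round(np.percentile(q[:,1],[1,50,99]),1))
E
python3 go.py 502 -162 110 -84.8
```

```text
[ 501.74417801 -162.3135885 ] [ 498.5720377  -127.45763455] [536.89137939 -81.79673166]
w2 [33.7 54.7 74.4] [-148.3 -142.4 -136.6]
w3 [33.5 54.4 74.2] [-147.8 -140.3 -135.9]
w12 [33.1 53.9 74. ] [-148.7 -143.5 -136.9]
at [ 493.1 -279.9  101.4] az -91.0 F [-0.5 -0.2 -3.4] w 0.198 t 28.9
d [-0.5899 -0.0435  0.0346] w [-0.0005 -0.0342  0.0005] rows 2.4
```

Emit:
{"method": "play_rows", "body": {
  "commands": [
    {"dx": -0.3, "dy": -0.04, "dz": 0.035, "wx": 0, "wy": -0.034, "wz": 0},
    {"dx": -0.57, "dy": -0.04, "dz": 0.035, "wx": 0, "wy": -0.034, "wz": 0},
    {"dx": -0.57, "dy": -0.04, "dz": 0.035, "wx": 0, "wy": -0.034, "wz": 0},
    {"dx": -0.57, "dy": -0.04, "dz": 0.035, "wx": 0, "wy": -0.034, "wz": 0}
  ]
}}

```text
t: 29.35
position: [0.5007, -0.1619, 0.1073]
ee_rot: [[0.096, -0.002, 0.995], [-0.995, 0.002, 0.096], [-0.002, -1.0, -0.002]]
ft_force: [-0.3, -0.1, -3.0]
gripper_width: 0.203
```

```bash
python3 go.py 502.5 -168 29 -84.8
```

```text
at [ 500.7 -161.9  107.3] az -84.5 F [-0.3 -0.1 -3. ] w 0.203 t 29.4
d [0.0323 0.3915 0.0069] w [ 0.0007  0.0018 -0.0007] rows 1.6
```

Emit:
{"method": "play_rows", "body": {
  "commands": [
    {"dx": 0.03, "dy": 0.1, "dz": 0.007, "wx": 0, "wy": 0.002, "wz": 0},
    {"dx": 0.03, "dy": 0.25, "dz": 0.007, "wx": 0, "wy": 0.002, "wz": 0},
    {"dx": 0.03, "dy": 0.37, "dz": 0.007, "wx": 0, "wy": 0.002, "wz": 0},
    {"dx": 0.03, "dy": 0.39, "dz": 0.007, "wx": 0, "wy": 0.002, "wz": 0},
    {"dx": 0.03, "dy": 0.39, "dz": 0.007, "wx": 0, "wy": 0.002, "wz": 0}
  ]
}}

```text
t: 29.85
position: [0.5024, -0.1721, 0.0294]
ee_rot: [[0.083, -0.003, 0.997], [-0.997, 0.001, 0.083], [-0.001, -1.0, -0.003]]
ft_force: [0.7, -0.0, -3.3]
gripper_width: 0.201
```

```bash
python3 - <<'E'
from clamp import *
c=snap('wrist','w15'); X=cloud(c); z=X[...,2]; C=CL(X)
s=bot.read_state(); print('tcp clamp',CL(s['position']),s['position'][2])
def st(n,m):
    q=C[m]; print(n,m.sum(),'x',np.round(np.percentile(q[:,0],[1,50,99]),1),'y',np.round(np.percentile(q[:,1],[1,50,99]),1),'z',np.round(np.percentile(z[m],[5,50,95])*1000,1))
st('pad',(z>.05)&(z<.06)&(C[...,1]<-100)&(C[...,1]>-158)&(C[...,0]>30)&(C[...,0]<80))
st('head',(z>.04)&(z<.06)&(C[...,1]<-160)&(C[...,0]>36)&(C[...,0]<80))
E
python3 go.py 502.5 -168 29 -84.8
```

```text
tcp clamp [  12.50652657 -234.78830579] 0.03051338064342573
pad 4345 x [33.7 55.5 74.4] y [-149.2 -144.8 -137.2] z [51.2 55.3 56.5]
head 18975 x [38.6 57.2 73.1] y [-272.9 -234.7 -196.3] z [49.3 51.9 53.1]
at [ 503.4 -172.    30.5] az -85.2 F [ 0.8  1.  -2.6] w 0.202 t 29.9
d [-0.0203  0.0076 -0.003 ] w [ 0.0002 -0.0024 -0.0001] rows 0.1
```

View pics/w15.png

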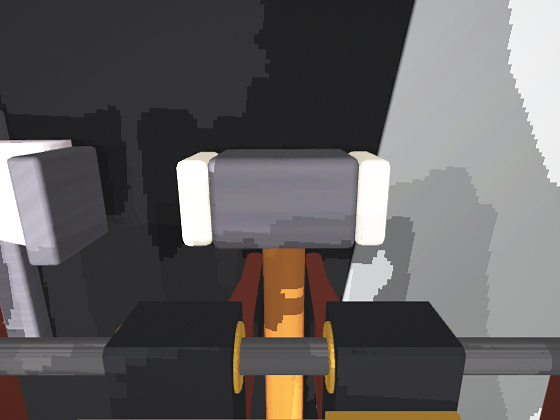

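Emit:
{"method": "play_rows", "body": {
  "commands": [
    {"dx": -0.1, "dy": 0.005, "dz": -0.005, "wx": 0, "wy": -0.002, "wz": 0},
    {"dx": -0.18, "dy": 0.005, "dz": -0.005, "wx": 0, "wy": -0.002, "wz": 0},
    {"dx": -0.25, "dy": 0.005, "dz": -0.005, "wx": 0, "wy": -0.002, "wz": 0},
    {"dx": -0.31, "dy": 0.005, "dz": -0.005, "wx": 0, "wy": -0.002, "wz": 0}
  ]
}}

```text
t: 30.3
position: [0.4982, -0.1128, 0.031]
ee_rot: [[0.087, 0.002, 0.996], [-0.996, -0.005, 0.087], [0.005, -1.0, 0.001]]
ft_force: [0.6, -11.1, 0.9]
gripper_width: 0.201
```

Emit:
{"method": "play_rows", "body": {
  "commands": [
    {"dx": 0, "dy": 0, "dz": 0, "wx": 0, "wy": 0, "wz": 0},
    {"dx": 0.1, "dy": 0, "dz": 0, "wx": 0, "wy": 0, "wz": 0},
    {"dx": 0.1, "dy": 0, "dz": 0, "wx": 0, "wy": 0, "wz": 0}
  ]
}}

```text
t: 30.6
position: [0.4999, -0.1324, 0.0304]
ee_rot: [[0.087, 0.001, 0.996], [-0.996, -0.002, 0.087], [0.002, -1.0, 0.001]]
ft_force: [0.5, -1.2, -3.5]
gripper_width: 0.2
```

```bash
cat > chk.py <<'E'
from clamp import *
import sys
c=snap('wrist',sys.argv[1]); X=cloud(c); z=X[...,2]; C=CL(X)
s=bot.read_state(); print('tcp clamp',CL(s['position']),s['position'][2]*1000,s['gripper_width'],s['ft_force'],'az',np.degrees(np.arctan2(s['ee_rot'][1,0],s['ee_rot'][0,0])))
def st(n,m):
    q=C[m]; print(n,m.sum(),'x',np.round(np.percentile(q[:,0],[1,50,99]),1),'y',np.round(np.percentile(q[:,1],[1,50,99]),1),'z',np.round(np.percentile(z[m],[5,50,95])*1000,1))
hy=CL(s['position'])[1]
h=(z>.04)&(z<.06)&(C[...,0]>36)&(C[...,0]<80)
p=(z>.053)&(z<.06)&(C[...,1]>hy+42)&(C[...,1]<-80)&(C[...,0]>30)&(C[...,0]<80)
if p.sum()>5: st('pad',p)
hd=h&(C[...,1]<hy+42)&(C[...,1]>hy-45)
if hd.sum()>5:
    st('head',hd); rects(X,hd,'head')
E
python3 chk.py w16
```

```text
tcp clamp [  12.50109547 -193.5090185 ] 30.31258863158362 0.19890806298946512 [ 0.91251112  0.72876233 -2.88505254] az -84.966509495892
pad 3635 x [33.1 55.1 74.2] y [-133.3 -127.9  -85.1] z [53.8 55.5 56.6]
head 19058 x [39.5 58.2 74.1] y [-233.  -194.7 -156.3] z [50.4 53.1 54.4]
head [177 154 213  96] 18454 z 53.1 c [ 542.3 -128.7] size 79.5 38.2 long-az -84.8 mean [ 544.7 -128.2   52.9]
```

View pics/w16.png

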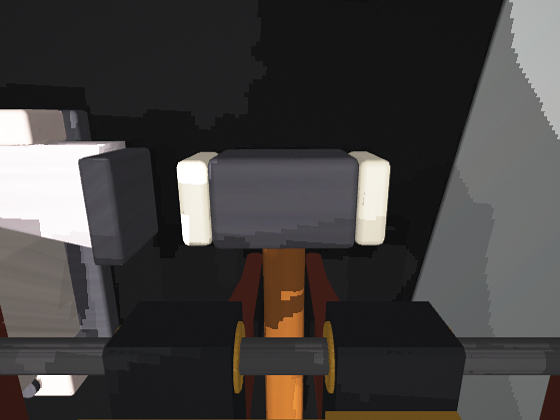

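Emit:
{"method": "play_rows", "body": {
  "commands": [
    {"dx": -0.06, "dy": 0, "dz": 0, "wx": 0, "wy": 0, "wz": 0},
    {"dx": -0.13, "dy": 0, "dz": 0, "wx": 0, "wy": 0, "wz": 0},
    {"dx": -0.2, "dy": 0, "dz": 0, "wx": 0, "wy": 0, "wz": 0},
    {"dx": -0.2, "dy": 0, "dz": 0, "wx": 0, "wy": 0, "wz": 0},
    {"dx": -0.09, "dy": 0, "dz": 0, "wx": 0, "wy": 0, "wz": 0}
  ]
}}

```text
t: 31.15
position: [0.4978, -0.1065, 0.0302]
ee_rot: [[0.098, 0.001, 0.995], [-0.995, 0.002, 0.098], [-0.002, -1.0, 0.001]]
ft_force: [0.7, 0.4, -3.4]
gripper_width: 0.2
```

```bash
python3 chk.py w17
```

```text
tcp clamp [  12.23557516 -175.38381566] 29.818904852858914 0.20506921997233538 [ 0.348367   -3.81837516 -3.89563481] az -84.7565763045098
pad 3755 x [30.9 54.8 74.1] y [-132.  -105.4  -81.8] z [53.6 55.5 56.7]
head 18129 x [39.6 58.4 74.4] y [-206.7 -170.1 -134.1] z [50.1 52.9 54.1]
head [189 154 201  97] 17558 z 52.9 c [ 540.2 -104.6] size 74.8 38.5 long-az -84.1 mean [ 542.8 -103.8   52.7]
```

```bash
python3 chk.py w18
```

```text
tcp clamp [  12.08158444 -174.59717372] 29.718415283219397 0.19457464528686438 [-1.64703595 -1.16333991 -3.21752504] az -84.86567663804557
pad 3774 x [30.9 54.7 74.3] y [-110.8 -105.4  -81.9] z [53.8 55.5 56.7]
head 19008 x [39.3 57.9 73.8] y [-213.2 -174.8 -136.6] z [49.8 52.4 53.7]
head [178 155 213  94] 18466 z 52.5 c [ 540.4 -109. ] size 79.5 37.9 long-az -84.5 mean [ 542.7 -108.5   52.2]
```

View pics/w18.png

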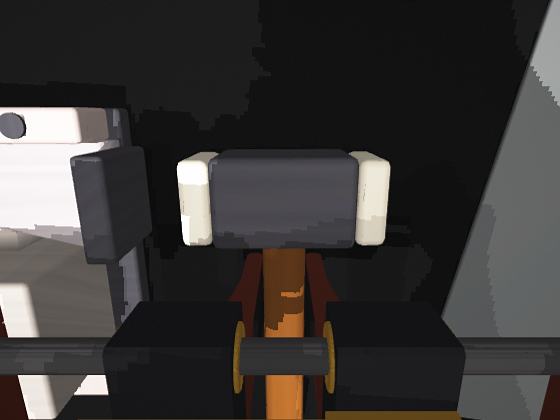

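Emit:
{"method": "play_rows", "body": {
  "commands": [
    {"dx": -0.06, "dy": 0, "dz": 0, "wx": 0, "wy": 0, "wz": 0},
    {"dx": -0.11, "dy": 0, "dz": 0, "wx": 0, "wy": 0, "wz": 0},
    {"dx": -0.15, "dy": 0, "dz": 0, "wx": 0, "wy": 0, "wz": 0},
    {"dx": -0.165, "dy": 0, "dz": 0, "wx": 0, "wy": 0, "wz": 0}
  ]
}}

```text
t: 31.65
position: [0.4944, -0.0806, 0.0299]
ee_rot: [[0.089, -0.001, 0.996], [-0.996, -0.005, 0.089], [0.005, -1.0, -0.001]]
ft_force: [0.4, -17.9, -0.4]
gripper_width: 0.199
```

Emit:
{"method": "play_rows", "body": {
  "commands": [
    {"dx": 0, "dy": 0, "dz": 0, "wx": 0, "wy": 0, "wz": 0},
    {"dx": 0.1, "dy": 0, "dz": 0, "wx": 0, "wy": 0, "wz": 0},
    {"dx": 0.1, "dy": 0, "dz": 0, "wx": 0, "wy": 0, "wz": 0},
    {"dx": 0.1, "dy": 0, "dz": 0, "wx": 0, "wy": 0, "wz": 0}
  ]
}}

```text
t: 32.05
position: [0.4962, -0.0968, 0.0297]
ee_rot: [[0.092, 0.0, 0.996], [-0.996, 0.001, 0.092], [-0.001, -1.0, 0.0]]
ft_force: [0.2, 0.2, -2.4]
gripper_width: 0.2
```

```bash
python3 chk.py w19
```

```text
tcp clamp [  12.19853155 -158.94890062] 29.706585238350243 0.20088612747584633 [-0.01580142 -0.39131233 -3.00751913] az -84.69877318468966
pad 3608 x [33.6 55.4 74.2] y [-103.6  -98.2  -91.8] z [54.  55.5 56.6]
head 19000 x [39.2 57.8 73.7] y [-197.1 -158.7 -120.4] z [49.7 52.3 53.6]
head [177 155 213  94] 18433 z 52.4 c [538.9 -92.9] size 79.7 37.9 long-az -84.7 mean [541.1 -92.3  52.2]
```

Emit:
{"method": "play_rows", "body": {
  "commands": [
    {"dx": -0.04, "dy": 0, "dz": 0, "wx": 0, "wy": 0, "wz": 0},
    {"dx": -0.08, "dy": 0, "dz": 0, "wx": 0, "wy": 0, "wz": 0},
    {"dx": -0.1, "dy": 0, "dz": 0, "wx": 0, "wy": 0, "wz": 0}
  ]
}}

```text
t: 32.4
position: [0.4944, -0.0806, 0.0298]
ee_rot: [[0.089, -0.001, 0.996], [-0.996, -0.004, 0.089], [0.004, -1.0, -0.001]]
ft_force: [1.2, -16.0, -0.9]
gripper_width: 0.198
```

Emit:
{"method": "play_rows", "body": {
  "commands": [
    {"dx": 0, "dy": 0, "dz": 0, "wx": 0, "wy": 0, "wz": 0}
  ]
}}

```text
t: 32.5
position: [0.4945, -0.0807, 0.0298]
ee_rot: [[0.088, -0.0, 0.996], [-0.996, -0.004, 0.088], [0.004, -1.0, -0.001]]
ft_force: [0.3, -9.6, -1.7]
gripper_width: 0.201
```

Emit:
{"method": "play_rows", "body": {
  "commands": [
    {"dx": 0.1, "dy": 0, "dz": 0, "wx": 0, "wy": 0, "wz": 0},
    {"dx": 0.1, "dy": 0, "dz": 0, "wx": 0, "wy": 0, "wz": 0},
    {"dx": 0.1, "dy": 0, "dz": 0, "wx": 0, "wy": 0, "wz": 0}
  ]
}}

```text
t: 32.8
position: [0.4963, -0.0976, 0.0297]
ee_rot: [[0.091, 0.0, 0.996], [-0.996, 0.001, 0.091], [-0.001, -1.0, 0.0]]
ft_force: [0.6, 1.2, -3.7]
gripper_width: 0.203
```

```bash
python3 chk.py w20
```

```text
tcp clamp [  12.21550548 -159.67395215] 29.702101945096427 0.19818443237415462 [-0.24748654  0.83243786 -3.95704894] az -84.75315125371186
pad 3637 x [33.5 55.4 74.3] y [-103.6  -98.3  -91.7] z [53.9 55.5 56.6]
head 19017 x [39.1 57.8 73.7] y [-198.  -159.6 -121.3] z [49.6 52.3 53.5]
head [177 155 213  94] 18487 z 52.3 c [538.9 -93.7] size 79.4 37.8 long-az -84.5 mean [541.2 -93.3  52.1]
```

Emit:
{"method": "play_rows", "body": {
  "commands": [
    {"dx": -0.06, "dy": 0, "dz": 0, "wx": 0, "wy": 0, "wz": 0},
    {"dx": -0.12, "dy": 0, "dz": 0, "wx": 0, "wy": 0, "wz": 0}
  ]
}}

```text
t: 33.05
position: [0.4935, -0.0788, 0.0297]
ee_rot: [[0.087, -0.002, 0.996], [-0.996, -0.007, 0.087], [0.007, -1.0, -0.003]]
ft_force: [2.8, -38.2, 1.4]
gripper_width: 0.201
```

Emit:
{"method": "play_rows", "body": {
  "commands": [
    {"dx": 0, "dy": 0, "dz": 0, "wx": 0, "wy": 0, "wz": 0}
  ]
}}

```text
t: 33.15
position: [0.4941, -0.0797, 0.0299]
ee_rot: [[0.086, -0.001, 0.996], [-0.996, -0.008, 0.086], [0.008, -1.0, -0.002]]
ft_force: [0.7, -17.6, -3.0]
gripper_width: 0.2
```

Emit:
{"method": "play_rows", "body": {
  "commands": [
    {"dx": 0.1, "dy": 0, "dz": 0, "wx": 0, "wy": 0, "wz": 0},
    {"dx": 0.13, "dy": 0, "dz": 0, "wx": 0, "wy": 0, "wz": 0},
    {"dx": 0.13, "dy": 0, "dz": 0, "wx": 0, "wy": 0, "wz": 0}
  ]
}}

```text
t: 33.45
position: [0.4965, -0.1, 0.0296]
ee_rot: [[0.09, 0.0, 0.996], [-0.996, 0.0, 0.09], [-0.0, -1.0, 0.0]]
ft_force: [-0.0, -0.9, -3.0]
gripper_width: 0.2
```

```bash
python3 chk.py w21
```

```text
tcp clamp [  12.15828914 -161.68987725] 29.64663701656154 0.20189795971845792 [ 0.13359498 -1.1458889  -2.24037653] az -84.77187592258812
pad 3643 x [33.4 55.3 74.3] y [-103.7  -98.4  -91.8] z [53.9 55.5 56.6]
head 19002 x [39.1 57.8 73.6] y [-200.3 -162.  -123.7] z [49.6 52.3 53.5]
head [177 155 213  94] 18443 z 52.3 c [539.1 -96.1] size 79.5 37.7 long-az -84.6 mean [541.4 -95.7  52.1]
```

View pics/w21.png

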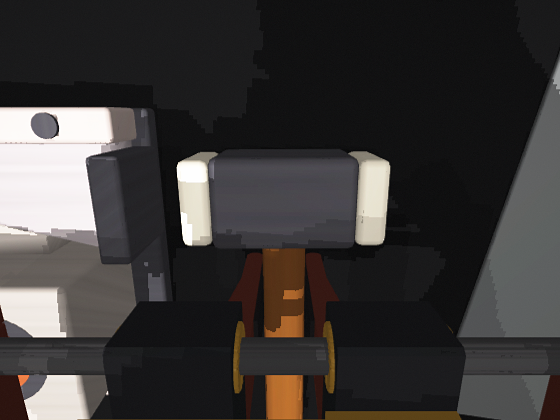

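Emit:
{"method": "play_rows", "body": {
  "commands": [
    {"dx": 0.2, "dy": 0, "dz": 0, "wx": 0, "wy": 0, "wz": 0},
    {"dx": 0.3, "dy": -0.1, "dz": 0, "wx": 0, "wy": 0, "wz": 0},
    {"dx": 0.5, "dy": -0.3, "dz": 0, "wx": 0, "wy": 0, "wz": 0},
    {"dx": 0.7, "dy": -0.3, "dz": 0, "wx": 0, "wy": 0.034, "wz": 0},
    {"dx": 0.87, "dy": -0.3, "dz": 0.05, "wx": 0, "wy": 0.034, "wz": 0}
  ]
}}

```text
t: 34.0
position: [0.5225, -0.2746, 0.0913]
ee_rot: [[-0.019, 0.002, 1.0], [-1.0, -0.002, -0.019], [0.002, -1.0, 0.002]]
ft_force: [0.5, -0.0, -3.7]
gripper_width: 0.2
```

```bash
python3 - <<'E'
from clamp import *
c=snap('top','t2')
crop(c,'t2c',230,110,440,280,3.5)
E
python3 go.py 493 -279 60 -91
```

```text
at [ 524.2 -281.1   90.7] az -91.3 F [ 2.5 -6.  -2.3] w 0.201 t 34.0
d [-0.0076  0.1526 -0.1569] w [-0.0012 -0.0019  0.0015] rows 0.9
```

View pics/t2c.png

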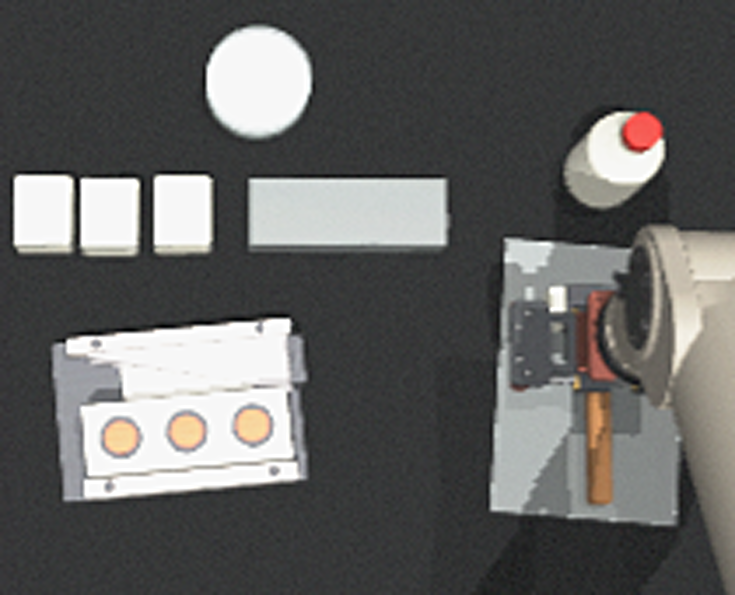

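```bash
python3 - <<'E'
from clamp import *
c=dict(np.load('top0.npz')); 
for u,v in [(375,179),(427,182),(424,262),(370,256)]:
    print(u,v,np.round(P(c,u,v,1.5),3), np.round(P(c,u,v),3))
E
python3 go.py 520 -280 50 -91
```

```text
375 179 [ 0.632 -0.216  0.038] [ 0.639 -0.222  0.003]
427 182 [ 0.623 -0.372  0.037] [ 0.63  -0.382  0.   ]
424 262 [ 0.384 -0.362  0.007] [ 0.385 -0.363  0.001]
370 256 [ 0.403 -0.2    0.009] [ 0.403 -0.201  0.004]
at [ 524.2 -281.1   90.7] az -91.3 F [ 2.5 -6.  -2.3] w 0.201 t 34.0
d [-0.006   0.2031 -0.0221] w [-0.0012 -0.0019  0.0015] rows 0.8
```

Emit:
{"method": "play_rows", "body": {
  "commands": [
    {"dx": 0.015, "dy": 0.1, "dz": 0.03, "wx": 0, "wy": -0.002, "wz": 0},
    {"dx": 0.015, "dy": 0.2, "dz": 0.03, "wx": 0, "wy": -0.002, "wz": 0},
    {"dx": 0.015, "dy": 0.3, "dz": 0.03, "wx": 0, "wy": -0.002, "wz": 0},
    {"dx": 0.015, "dy": 0.34, "dz": 0.03, "wx": 0, "wy": -0.002, "wz": 0},
    {"dx": 0.015, "dy": 0.34, "dz": 0.03, "wx": 0, "wy": -0.002, "wz": 0}
  ]
}}

```text
t: 34.55
position: [0.5277, -0.2742, 0.0205]
ee_rot: [[-0.008, -0.002, 1.0], [-1.0, 0.002, -0.008], [-0.002, -1.0, -0.002]]
ft_force: [-0.1, -0.2, -2.5]
gripper_width: 0.199
```

```bash
python3 go.py 530 -285 17 -91;python3 - <<'E'
from clamp import *
c=snap('wrist','w22'); X=cloud(c); z=X[...,2]
for v in (175,190,205,220): print(np.round(X[v,283]*1000,1))
print(np.round(X[200,120]*1000,1))
E
python3 go.py 530 -285 17 -91
```

```text
at [ 527.7 -274.2   20.5] az -90.5 F [-0.1 -0.2 -2.5] w 0.199 t 34.5
d [0.054  0.0174 0.0122] w [ 0.0007  0.003  -0.0006] rows 0.2
[ 582.8 -274.2   43.9]
[ 577.4 -274.2   44.6]
[ 571.4 -274.1   43. ]
[ 565.5 -274.1   43. ]
[ 5.633e+02 -1.926e+02 -3.000e-01]
at [ 528.4 -274.8   21.5] az -90.5 F [-0.5  0.1 -3. ] w 0.205 t 34.6
d [0.051  0.0226 0.0086] w [ 0.0002  0.0028 -0.0003] rows 0.2
```

Emit:
{"method": "play_rows", "body": {
  "commands": [
    {"dx": 0.03, "dy": 0.01, "dz": 0, "wx": 0, "wy": 0, "wz": 0},
    {"dx": 0.03, "dy": 0.018, "dz": 0, "wx": 0, "wy": 0, "wz": 0},
    {"dx": 0.03, "dy": 0.022, "dz": 0, "wx": 0, "wy": 0, "wz": 0}
  ]
}}

```text
t: 34.9
position: [0.5283, -0.2828, 0.0178]
ee_rot: [[-0.011, 0.001, 1.0], [-1.0, -0.001, -0.011], [0.001, -1.0, 0.001]]
ft_force: [-1.1, 0.3, -3.6]
gripper_width: 0.2
```

Emit:
{"method": "play_rows", "body": {
  "commands": [
    {"dx": 0, "dy": 0.006, "dz": 0, "wx": 0, "wy": 0, "wz": 0},
    {"dx": 0, "dy": 0.006, "dz": 0, "wx": 0, "wy": 0, "wz": 0}
  ]
}}

```text
t: 35.1
position: [0.5283, -0.2825, 0.0167]
ee_rot: [[-0.01, 0.0, 1.0], [-1.0, -0.001, -0.01], [0.001, -1.0, 0.0]]
ft_force: [-1.0, 0.0, 1.7]
gripper_width: 0.203
```

Emit:
{"method": "play_rows", "body": {
  "commands": [
    {"dx": 0, "dy": 0, "dz": 0, "wx": 0, "wy": 0, "wz": 0},
    {"dx": 0, "dy": 0, "dz": 0, "wx": 0, "wy": 0, "wz": 0},
    {"dx": 0, "dy": 0, "dz": 0, "wx": 0, "wy": 0, "wz": 0},
    {"dx": 0, "dy": -0.2, "dz": 0, "wx": 0, "wy": 0, "wz": 0},
    {"dx": 0, "dy": -0.45, "dz": 0, "wx": 0, "wy": 0, "wz": 0}
  ],
  "jaw": -1
}}

```text
t: 35.6
position: [0.5265, -0.2814, 0.105]
ee_rot: [[-0.01, -0.004, 1.0], [-1.0, 0.003, -0.01], [-0.003, -1.0, -0.004]]
ft_force: [1.2, -1.0, -0.7]
gripper_width: 0.62
```

```bash
python3 - <<'E'
from clamp import *
c=snap('wrist','w23')
E
python3 go.py 660 -78 150 0
```

```text
at [ 532.  -282.9  114.6] az -90.5 F [ 2.6 -0.4  4.1] w 0.659 t 35.6
d [-1.0299 -0.1753  0.6315] w [-0.0012 -0.503   0.0029] rows 10.5
```

View pics/w23.png

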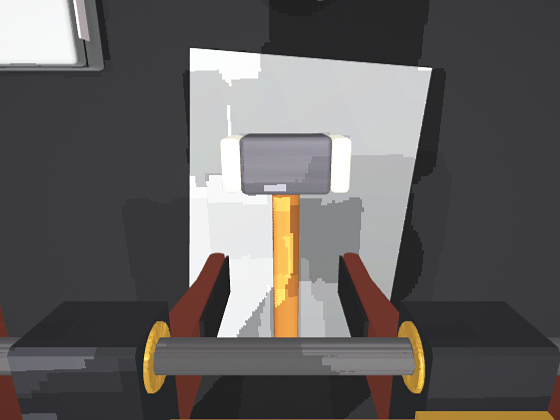

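Emit:
{"method": "play_rows", "body": {
  "commands": [
    {"dx": -0.2, "dy": -0.4, "dz": 0, "wx": 0, "wy": -0.24, "wz": 0},
    {"dx": -0.6, "dy": -0.4, "dz": 0.1, "wx": 0, "wy": -0.24, "wz": 0},
    {"dx": -0.8, "dy": -0.4, "dz": 0.4, "wx": 0, "wy": -0.24, "wz": 0},
    {"dx": -0.8, "dy": -0.4, "dz": 0.4, "wx": 0, "wy": -0.24, "wz": 0},
    {"dx": -0.8, "dy": -0.4, "dz": 0.4, "wx": 0, "wy": -0.24, "wz": 0}
  ]
}}

```text
t: 36.15
position: [0.6128, -0.1169, 0.1881]
ee_rot: [[0.683, 0.005, 0.73], [-0.73, 0.002, 0.683], [0.001, -1.0, 0.005]]
ft_force: [0.2, 0.3, 0.9]
gripper_width: 0.996
```

```bash
python3 go.py 660 -130 190 0
```

```text
at [ 612.8 -116.9  188.1] az -46.9 F [0.2 0.3 0.9] w 0.996 t 36.1
d [ 0.2089 -0.0086  0.1278] w [-0.0014 -0.2606  0.0011] rows 5.5
```

Emit:
{"method": "play_rows", "body": {
  "commands": [
    {"dx": 0.21, "dy": 0, "dz": 0.13, "wx": 0, "wy": -0.26, "wz": 0},
    {"dx": 0.21, "dy": 0, "dz": 0.13, "wx": 0, "wy": -0.26, "wz": 0},
    {"dx": 0.21, "dy": 0, "dz": 0.13, "wx": 0, "wy": -0.26, "wz": 0},
    {"dx": 0.21, "dy": 0, "dz": 0.13, "wx": 0, "wy": -0.26, "wz": 0},
    {"dx": 0.21, "dy": 0, "dz": 0.13, "wx": 0, "wy": -0.26, "wz": 0}
  ]
}}

```text
t: 36.65
position: [0.6575, -0.1364, 0.1858]
ee_rot: [[0.997, 0.0, 0.075], [-0.075, 0.0, 0.997], [0.0, -1.0, 0.0]]
ft_force: [-0.0, -0.5, -0.9]
gripper_width: 0.998
```

```bash
python3 - <<'E'
from clamp import *
c=snap('wrist','w24'); X=cloud(c); z=X[...,2]; V=np.arange(420)[:,None]
rects(X,(z>.03)&(z<.042)&(X[...,0]>.61)&(V<420),'long')
rects(X,(z>.042)&(z<.052)&(X[...,0]>.61)&(X[...,0]<.71),'small')
C=CL(X); m=(z>.053)&(z<.06)&(C[...,0]>30)&(C[...,0]<78); 
if m.sum(): print(m.sum(),np.percentile(C[m][:,1],[1,99]))
m=(z>.06)&(z<.075)&(C[...,0]>-40)&(C[...,0]<50)
if m.sum(): print(m.sum(),np.percentile(C[m][:,0],[1,99]),np.percentile(C[m][:,1],[1,99]))
E
python3 go.py 660 -78 18 0
```

```text
long [370  13  39  71] 207 z 36.9 c [744.6 -21.1] size 58.3 11.0 long-az -60.6 mean [742.1 -20.8  36.6]
long [240  22  83 213] 14593 z 36.7 c [662.3 -79. ] size 169.2 59.1 long-az 89.5 mean [662.4 -71.7  36.7]
1054 [-103.28067602  -39.11241812]
4435 [-11.01954966  30.30113745] [-84.52836646 -36.54405883]
at [ 657.3 -136.7  185.6] az -3.9 F [ 0.1 -1.   0.2] w 1.002 t 36.7
d [-0.0064  0.838   0.2934] w [-0.0001 -0.0216 -0.    ] rows 3.6
```

View pics/w24.png

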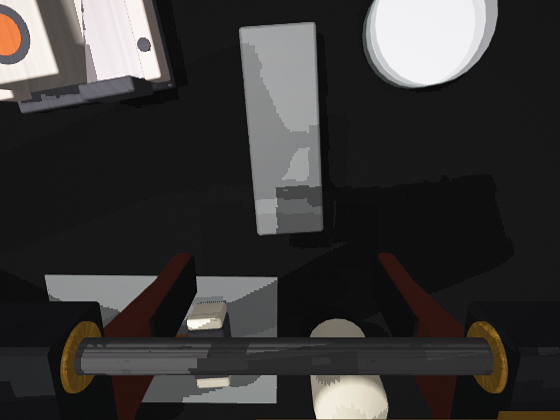

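```bash
python3 go.py 662.3 -79 20 -0.5
```

```text
at [ 657.3 -136.7  185.6] az -3.9 F [ 0.1 -1.   0.2] w 1.002 t 36.7
d [0.0055 0.828  0.2892] w [-0.0001 -0.0188 -0.    ] rows 3.5
```

Emit:
{"method": "play_rows", "body": {
  "commands": [
    {"dx": 0.0055, "dy": 0.1, "dz": 0.29, "wx": 0, "wy": -0.019, "wz": 0},
    {"dx": 0.0055, "dy": 0.3, "dz": 0.29, "wx": 0, "wy": -0.019, "wz": 0},
    {"dx": 0.0055, "dy": 0.5, "dz": 0.29, "wx": 0, "wy": -0.019, "wz": 0},
    {"dx": 0.0055, "dy": 0.7, "dz": 0.29, "wx": 0, "wy": -0.019, "wz": 0},
    {"dx": 0.0055, "dy": 0.8, "dz": 0.29, "wx": 0, "wy": -0.019, "wz": 0}
  ]
}}

```text
t: 37.2
position: [0.6611, -0.079, 0.0224]
ee_rot: [[1.0, -0.004, 0.023], [-0.023, -0.0, 1.0], [-0.004, -1.0, -0.0]]
ft_force: [0.2, -0.2, 0.1]
gripper_width: 0.999
```

Emit:
{"method": "play_rows", "body": {
  "commands": [
    {"dx": 0, "dy": 0.02, "dz": 0, "wx": 0, "wy": 0, "wz": 0},
    {"dx": 0, "dy": 0.02, "dz": 0, "wx": 0, "wy": 0, "wz": 0}
  ]
}}

```text
t: 37.4
position: [0.6636, -0.0786, 0.0227]
ee_rot: [[1.0, 0.001, 0.022], [-0.022, 0.0, 1.0], [0.001, -1.0, 0.0]]
ft_force: [0.5, -0.3, 0.5]
gripper_width: 1.003
```

Emit:
{"method": "play_rows", "body": {
  "commands": [
    {"dx": 0, "dy": 0, "dz": 0, "wx": 0, "wy": 0, "wz": 0},
    {"dx": 0, "dy": 0, "dz": 0, "wx": 0, "wy": 0, "wz": 0},
    {"dx": 0, "dy": 0, "dz": 0, "wx": 0, "wy": 0, "wz": 0},
    {"dx": 0, "dy": 0, "dz": 0, "wx": 0, "wy": 0, "wz": 0},
    {"dx": 0, "dy": -0.01, "dz": 0, "wx": 0, "wy": 0, "wz": 0}
  ],
  "jaw": 1,
  "newtons": 40
}}

```text
t: 37.9
position: [0.6627, -0.0789, 0.024]
ee_rot: [[1.0, -0.0, 0.021], [-0.021, -0.0, 1.0], [-0.0, -1.0, -0.0]]
ft_force: [-0.3, -0.3, -4.6]
gripper_width: 0.68
```

Emit:
{"method": "play_rows", "body": {
  "commands": [
    {"dx": 0, "dy": -0.1, "dz": 0, "wx": 0, "wy": 0, "wz": 0},
    {"dx": 0, "dy": -0.3, "dz": 0, "wx": 0, "wy": 0, "wz": 0},
    {"dx": 0, "dy": -0.5, "dz": 0, "wx": 0, "wy": 0, "wz": 0},
    {"dx": 0, "dy": -0.6, "dz": 0.1, "wx": 0, "wy": 0.03, "wz": 0}
  ]
}}

```text
t: 38.3
position: [0.6651, -0.0618, 0.1483]
ee_rot: [[0.993, 0.004, 0.121], [-0.121, -0.002, 0.993], [0.004, -1.0, -0.001]]
ft_force: [0.4, -0.2, -3.9]
gripper_width: 0.679
```

```bash
python3 go.py 467.5 329.2 120 -100
```

```text
at [665.1 -61.8 148.3] az -7.0 F [ 0.4 -0.2 -3.9] w 0.679 t 38.3
d [-1.2183  0.1346  1.8212] w [-0.0008  0.5169  0.0013] rows 10.8
```

Emit:
{"method": "play_rows", "body": {
  "commands": [
    {"dx": -0.65, "dy": 0, "dz": 1, "wx": 0, "wy": 0.24, "wz": 0},
    {"dx": -0.65, "dy": 0, "dz": 1, "wx": 0, "wy": 0.24, "wz": 0},
    {"dx": -0.65, "dy": 0, "dz": 1, "wx": 0, "wy": 0.24, "wz": 0},
    {"dx": -0.65, "dy": 0, "dz": 1, "wx": 0, "wy": 0.24, "wz": 0},
    {"dx": -0.65, "dy": 0, "dz": 1, "wx": 0, "wy": 0.24, "wz": 0}
  ]
}}

```text
t: 38.8
position: [0.5553, 0.1584, 0.1456]
ee_rot: [[0.646, 0.001, 0.763], [-0.763, 0.001, 0.646], [-0.0, -1.0, 0.001]]
ft_force: [0.1, 1.3, -2.9]
gripper_width: 0.681
```

```bash
python3 go.py 467.5 329.2 130 -100
```

```text
at [555.3 158.4 145.6] az -49.8 F [ 0.1  1.3 -2.9] w 0.681 t 38.8
d [-0.9356  0.0787  0.2163] w [-0.0004  0.2791 -0.0003] rows 5.8
```

Emit:
{"method": "play_rows", "body": {
  "commands": [
    {"dx": -0.93, "dy": 0, "dz": 0.22, "wx": 0, "wy": 0.28, "wz": 0},
    {"dx": -0.93, "dy": 0, "dz": 0.22, "wx": 0, "wy": 0.28, "wz": 0},
    {"dx": -0.93, "dy": 0, "dz": 0.22, "wx": 0, "wy": 0.28, "wz": 0},
    {"dx": -0.93, "dy": 0, "dz": 0.22, "wx": 0, "wy": 0.28, "wz": 0},
    {"dx": -0.93, "dy": 0, "dz": 0.22, "wx": 0, "wy": 0.28, "wz": 0}
  ]
}}

```text
t: 39.3
position: [0.465, 0.3332, 0.1463]
ee_rot: [[-0.036, -0.001, 0.999], [-0.999, 0.006, -0.036], [-0.006, -1.0, -0.001]]
ft_force: [0.2, 0.2, -3.5]
gripper_width: 0.683
```

```bash
python3 go.py 467.5 329.2 80 -99.9
```

```text
at [465.  333.2 146.3] az -92.0 F [ 0.2  0.2 -3.5] w 0.683 t 39.3
d [0.0217 0.3312 0.0133] w [ 0.0004  0.0437 -0.0019] rows 1.3
```

Emit:
{"method": "play_rows", "body": {
  "commands": [
    {"dx": 0.02, "dy": 0.1, "dz": 0.013, "wx": 0, "wy": 0.044, "wz": 0},
    {"dx": 0.02, "dy": 0.3, "dz": 0.013, "wx": 0, "wy": 0.044, "wz": 0},
    {"dx": 0.02, "dy": 0.3, "dz": 0.013, "wx": 0, "wy": 0.044, "wz": 0},
    {"dx": 0.02, "dy": 0.3, "dz": 0.013, "wx": 0, "wy": 0.044, "wz": 0},
    {"dx": 0.02, "dy": 0.3, "dz": 0.013, "wx": 0, "wy": 0.044, "wz": 0}
  ]
}}

```text
t: 39.8
position: [0.4734, 0.3221, 0.0861]
ee_rot: [[-0.178, 0.002, 0.984], [-0.984, 0.002, -0.178], [-0.002, -1.0, 0.001]]
ft_force: [-0.1, 0.2, -2.8]
gripper_width: 0.681
```

```bash
python3 - <<'E'
from clamp import *
c=snap('wrist','w25'); X=cloud(c); z=X[...,2]; V=np.arange(420)[:,None]; px=c['pixels'].astype(int)
for v in (80,120,160,200,240): print(np.round(X[v,283]*1000,1))
t=np.median(z[150:250,270:300]); print(t)
rects(X,(abs(z-t)<.006)&(X[...,1]>.25)&(V<325),'long')
rects(X,(z>.003)&(z<.014)&(X[...,1]>.25)&(px.min(2)>50)&(V<330),'stand')
E
python3 go.py 467.5 329.2 80 -99.9
```

```text
[568.6 305.7   1.3]
[546.5 309.3 101.1]
[531.7 312.   99.2]
[516.1 314.8  99.5]
[499.5 317.8  99.9]
0.10005162328131284
long [191  90 188 235] 34185 z 100.0 c [508.1 315.2] size 100.4 77.1 long-az -11.8 mean [512.2 315.3 100. ]
stand [201  87 145  24] 437 z 8.5 c [564.5 313.7] size 88.8 12.5 long-az 88.1 mean [564.7 316.1   8.5]
at [473.6 322.   86.2] az -100.3 F [-0.1  0.2 -3.5] w 0.686 t 39.9
d [-0.03    0.0308 -0.0363] w [-0.0006 -0.002  -0.0008] rows 0.2
```

View pics/w25.png

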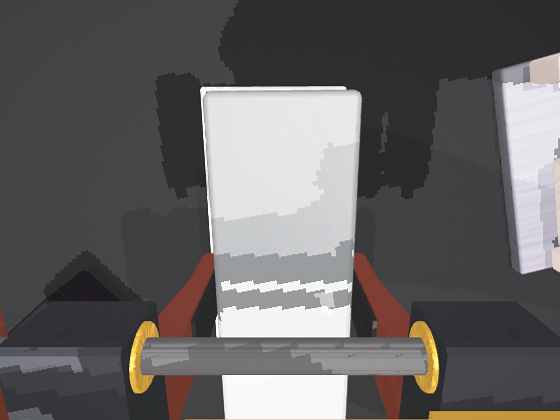

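Emit:
{"method": "play_rows", "body": {
  "commands": [
    {"dx": -0.03, "dy": 0.05, "dz": -0.036, "wx": 0, "wy": -0.002, "wz": 0},
    {"dx": -0.03, "dy": 0.15, "dz": -0.036, "wx": 0, "wy": -0.002, "wz": 0},
    {"dx": -0.03, "dy": 0.23, "dz": -0.036, "wx": 0, "wy": -0.002, "wz": 0},
    {"dx": -0.03, "dy": 0.255, "dz": -0.036, "wx": 0, "wy": -0.002, "wz": 0},
    {"dx": -0.03, "dy": 0.255, "dz": -0.036, "wx": 0, "wy": -0.002, "wz": 0}
  ]
}}

```text
t: 40.35
position: [0.4662, 0.328, 0.0323]
ee_rot: [[-0.172, -0.001, 0.985], [-0.985, -0.001, -0.172], [0.001, -1.0, -0.001]]
ft_force: [-0.5, 0.3, -3.2]
gripper_width: 0.683
```

```bash
python3 - <<'E'
from clamp import *
c=snap('wrist','w26')
E
python3 go.py 467.5 329.2 30 -99.9
```

```text
at [466.6 328.3  33. ] az -99.9 F [ 0.   0.  -2.5] w 0.678 t 40.4
d [-0.0052  0.015   0.0036] w [ 0.0001 -0.      0.    ] rows 0.1
```

Emit:
{"method": "play_rows", "body": {
  "commands": [
    {"dx": -0.005, "dy": 0.008, "dz": 0.003, "wx": 0, "wy": 0, "wz": 0},
    {"dx": -0.005, "dy": 0.012, "dz": 0.003, "wx": 0, "wy": 0, "wz": 0}
  ]
}}

```text
t: 40.6
position: [0.468, 0.3294, 0.0312]
ee_rot: [[-0.172, 0.001, 0.985], [-0.985, 0.001, -0.172], [-0.001, -1.0, 0.001]]
ft_force: [-0.1, -0.7, -3.5]
gripper_width: 0.684
```

Emit:
{"method": "play_rows", "body": {
  "commands": [
    {"dx": 0, "dy": 0.005, "dz": 0, "wx": 0, "wy": 0, "wz": 0},
    {"dx": 0, "dy": 0.005, "dz": 0, "wx": 0, "wy": 0, "wz": 0}
  ]
}}

```text
t: 40.8
position: [0.4679, 0.3294, 0.0309]
ee_rot: [[-0.172, 0.001, 0.985], [-0.985, 0.0, -0.172], [-0.001, -1.0, 0.001]]
ft_force: [-1.0, -1.4, 5.2]
gripper_width: 0.684
```

Emit:
{"method": "play_rows", "body": {
  "commands": [
    {"dx": 0, "dy": 0, "dz": 0, "wx": 0, "wy": 0, "wz": 0},
    {"dx": 0, "dy": 0, "dz": 0, "wx": 0, "wy": 0, "wz": 0},
    {"dx": 0, "dy": 0, "dz": 0, "wx": 0, "wy": 0, "wz": 0},
    {"dx": 0, "dy": -0.2, "dz": 0, "wx": 0, "wy": 0, "wz": 0},
    {"dx": 0, "dy": -0.45, "dz": -0.1, "wx": 0, "wy": 0, "wz": 0}
  ],
  "jaw": -1
}}

```text
t: 41.3
position: [0.4501, 0.3305, 0.1155]
ee_rot: [[-0.175, -0.002, 0.984], [-0.984, -0.002, -0.175], [0.002, -1.0, -0.002]]
ft_force: [1.2, 1.1, 0.6]
gripper_width: 0.997
```

Emit:
{"method": "play_rows", "body": {
  "commands": [
    {"dx": 0.1, "dy": -0.2, "dz": -0.1, "wx": 0, "wy": 0, "wz": 0},
    {"dx": 0.1, "dy": -0.2, "dz": -0.1, "wx": 0, "wy": 0, "wz": 0},
    {"dx": 0.1, "dy": -0.2, "dz": -0.1, "wx": 0, "wy": 0, "wz": 0}
  ]
}}

```text
t: 41.6
position: [0.4265, 0.3158, 0.1569]
ee_rot: [[-0.172, 0.002, 0.985], [-0.985, 0.001, -0.172], [-0.001, -1.0, 0.002]]
ft_force: [0.1, 0.5, -1.4]
gripper_width: 1.001
```

```bash
cat > lb.py <<'E'
from clamp import *
import sys
c=snap('wrist',sys.argv[1]); X=cloud(c); z=X[...,2]; V=np.arange(420)[:,None]; px=c['pixels'].astype(int)
rects(X,(z>.037)&(z<.050)&(X[...,1]>.25)&(V<340),'long')
rects(X,(z>.003)&(z<.014)&(X[...,1]>.25)&(px.min(2)>50)&(V<340),'stand')
rects(X,(z>.083)&(z<.097)&(X[...,1]>.25)&(V<340),'small')
E
python3 lb.py w27; python3 go.py 660 65 150 0
```

```text
long [211  43  86 228] 17770 z 44.7 c [467.9 329.2] size 169.0 58.8 long-az -9.4 mean [475.4 327.7  44.6]
long [ 39 198  97  89] 4456 z 46.6 c [431.3 473.4] size 58.6 48.5 long-az 30.3 mean [433.  471.3  46.2]
stand [200  32 116 238] 6587 z 8.6 c [467.4 329.2] size 197.9 89.1 long-az -9.9 mean [487.2 318.5   8.6]
at [426.4 315.5 155.8] az -100.0 F [ 0.8 -1.4 -0.3] w 1.004 t 41.6
d [1.0316 0.0302 1.3669] w [-1.000e-04 -5.553e-01  2.000e-04] rows 11.6
```

View pics/w27.png

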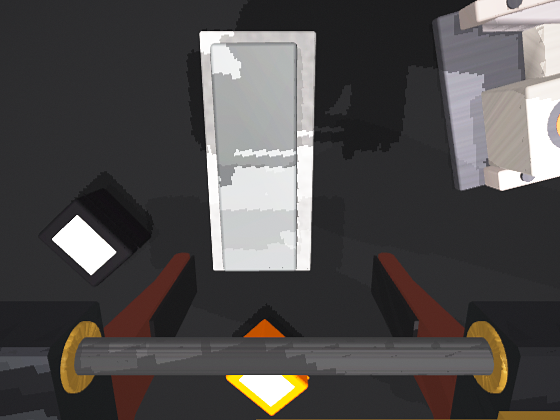

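Emit:
{"method": "play_rows", "body": {
  "commands": [
    {"dx": 0.5, "dy": 0, "dz": 0.8, "wx": 0, "wy": -0.24, "wz": 0},
    {"dx": 0.5, "dy": 0, "dz": 0.8, "wx": 0, "wy": -0.24, "wz": 0},
    {"dx": 0.5, "dy": 0, "dz": 0.8, "wx": 0, "wy": -0.24, "wz": 0},
    {"dx": 0.5, "dy": 0, "dz": 0.8, "wx": 0, "wy": -0.24, "wz": 0},
    {"dx": 0.5, "dy": 0, "dz": 0.8, "wx": 0, "wy": -0.24, "wz": 0}
  ]
}}

```text
t: 42.15
position: [0.5711, 0.1827, 0.153]
ee_rot: [[0.535, -0.002, 0.845], [-0.845, -0.003, 0.535], [0.001, -1.0, -0.003]]
ft_force: [-0.1, 1.0, -0.2]
gripper_width: 0.999
```

```bash
python3 go.py 660 55 150 0
```

```text
at [571.1 182.7 153. ] az -57.6 F [-0.1  1.  -0.2] w 0.999 t 42.1
d [0.7775 0.016  0.0337] w [ 1.100e-03 -3.202e-01 -1.000e-04] rows 6.7
```

Emit:
{"method": "play_rows", "body": {
  "commands": [
    {"dx": 0.78, "dy": 0, "dz": 0.03, "wx": 0, "wy": -0.25, "wz": 0},
    {"dx": 0.78, "dy": 0, "dz": 0.03, "wx": 0, "wy": -0.25, "wz": 0},
    {"dx": 0.78, "dy": 0, "dz": 0.03, "wx": 0, "wy": -0.25, "wz": 0},
    {"dx": 0.78, "dy": 0, "dz": 0.03, "wx": 0, "wy": -0.25, "wz": 0},
    {"dx": 0.78, "dy": 0, "dz": 0.03, "wx": 0, "wy": -0.25, "wz": 0}
  ]
}}

```text
t: 42.65
position: [0.6566, 0.0579, 0.1528]
ee_rot: [[0.969, -0.003, 0.248], [-0.248, -0.0, 0.969], [-0.003, -1.0, -0.001]]
ft_force: [-0.6, 0.9, 0.4]
gripper_width: 1.001
```

```bash
cat > sb.py <<'E'
from clamp import *
import sys
c=snap('wrist',sys.argv[1]); X=cloud(c); z=X[...,2]; V=np.arange(420)[:,None]
rects(X,(z>.040)&(z<.053)&(X[...,0]>.61)&(X[...,0]<.705)&(V<330),'small')
E
python3 sb.py w28; python3 go.py 660 65 26 0
```

```text
small [195   0 102  87] 6617 z 46.8 c [662.9 184.3] size 59.0 47.9 long-az -0.7 mean [662.6 183.3  46.7]
small [218  82  95  85] 5576 z 46.8 c [660.8 127.1] size 59.0 47.1 long-az -0.5 mean [661.3 127.7  46.7]
small [245 169  89  76] 4649 z 46.8 c [662.4  64.6] size 58.8 48.1 long-az 0.2 mean [662.5  65.8  46.7]
at [655.8  59.5 152.8] az -13.8 F [-0.6  0.   0.2] w 1.001 t 42.7
d [0.0164 0.6341 0.0323] w [ 0.0001 -0.0768 -0.0013] rows 2.5
```

View pics/w28.png

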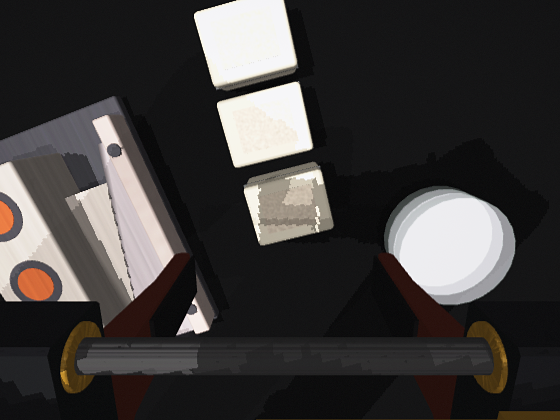

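```bash
python3 go.py 662.4 64.6 24 0.2
```

```text
at [655.8  59.5 152.8] az -13.8 F [-0.6  0.   0.2] w 1.001 t 42.7
d [0.0286 0.6441 0.0332] w [ 0.0001 -0.0779 -0.0013] rows 2.6
```

Emit:
{"method": "play_rows", "body": {
  "commands": [
    {"dx": 0.0286, "dy": 0, "dz": 0.033, "wx": 0, "wy": -0.078, "wz": 0},
    {"dx": 0.0286, "dy": 0.2, "dz": 0.033, "wx": 0, "wy": -0.078, "wz": 0},
    {"dx": 0.0286, "dy": 0.4, "dz": 0.033, "wx": 0, "wy": -0.078, "wz": 0},
    {"dx": 0.0286, "dy": 0.6, "dz": 0.033, "wx": 0, "wy": -0.078, "wz": 0},
    {"dx": 0.0286, "dy": 0.64, "dz": 0.033, "wx": 0, "wy": -0.078, "wz": 0}
  ]
}}

```text
t: 43.2
position: [0.6589, 0.0657, 0.0215]
ee_rot: [[1.0, -0.01, 0.008], [-0.008, -0.002, 1.0], [-0.01, -1.0, -0.002]]
ft_force: [-0.6, -0.1, 0.3]
gripper_width: 1.002
```

Emit:
{"method": "play_rows", "body": {
  "commands": [
    {"dx": 0, "dy": 0, "dz": 0, "wx": 0, "wy": 0, "wz": 0},
    {"dx": 0, "dy": 0, "dz": 0, "wx": 0, "wy": 0, "wz": 0},
    {"dx": 0, "dy": 0, "dz": 0, "wx": 0, "wy": 0, "wz": 0},
    {"dx": 0, "dy": 0, "dz": 0, "wx": 0, "wy": 0, "wz": 0},
    {"dx": 0, "dy": -0.01, "dz": 0, "wx": 0, "wy": 0, "wz": 0}
  ],
  "jaw": 1,
  "newtons": 30
}}

```text
t: 43.7
position: [0.6632, 0.0667, 0.0311]
ee_rot: [[1.0, 0.001, 0.006], [-0.006, -0.0, 1.0], [0.001, -1.0, -0.0]]
ft_force: [-0.6, -0.5, -1.5]
gripper_width: 0.677
```

Emit:
{"method": "play_rows", "body": {
  "commands": [
    {"dx": 0, "dy": -0.1, "dz": 0, "wx": 0, "wy": 0, "wz": 0},
    {"dx": 0, "dy": -0.3, "dz": 0, "wx": 0, "wy": 0, "wz": 0},
    {"dx": 0, "dy": -0.5, "dz": 0, "wx": 0, "wy": 0, "wz": 0},
    {"dx": 0, "dy": -0.65, "dz": 0.1, "wx": 0, "wy": 0.04, "wz": 0}
  ]
}}

```text
t: 44.1
position: [0.6641, 0.0837, 0.1636]
ee_rot: [[0.99, 0.002, 0.138], [-0.138, -0.001, 0.991], [0.002, -1.0, -0.001]]
ft_force: [1.5, -0.3, -0.9]
gripper_width: 0.685
```

```bash
python3 go.py 523 320 150 -99.6
```

```text
at [664.1  83.7 163.6] az -7.9 F [ 1.5 -0.3 -0.9] w 0.685 t 44.1
d [-0.8615  0.0651  1.0735] w [-4.000e-04  5.094e-01  8.000e-04] rows 10.7
```

Emit:
{"method": "play_rows", "body": {
  "commands": [
    {"dx": -0.5, "dy": 0, "dz": 0.7, "wx": 0, "wy": 0.24, "wz": 0},
    {"dx": -0.5, "dy": 0, "dz": 0.7, "wx": 0, "wy": 0.24, "wz": 0},
    {"dx": -0.5, "dy": 0, "dz": 0.7, "wx": 0, "wy": 0.24, "wz": 0},
    {"dx": -0.5, "dy": 0, "dz": 0.7, "wx": 0, "wy": 0.24, "wz": 0},
    {"dx": -0.5, "dy": 0, "dz": 0.7, "wx": 0, "wy": 0.24, "wz": 0}
  ]
}}

```text
t: 44.6
position: [0.579, 0.2445, 0.1625]
ee_rot: [[0.638, 0.001, 0.77], [-0.77, 0.003, 0.638], [-0.002, -1.0, 0.003]]
ft_force: [-1.0, 0.7, -0.9]
gripper_width: 0.681
```

```bash
python3 go.py 525 319.5 140 -99.6
```

```text
at [579.  244.5 162.5] az -50.4 F [-1.   0.7 -0.9] w 0.681 t 44.6
d [-0.4607  0.1137  0.0308] w [-0.0005  0.2734 -0.001 ] rows 5.7
```

Emit:
{"method": "play_rows", "body": {
  "commands": [
    {"dx": -0.46, "dy": 0.05, "dz": 0.03, "wx": 0, "wy": 0.273, "wz": 0},
    {"dx": -0.46, "dy": 0.1, "dz": 0.03, "wx": 0, "wy": 0.273, "wz": 0},
    {"dx": -0.46, "dy": 0.1, "dz": 0.03, "wx": 0, "wy": 0.273, "wz": 0},
    {"dx": -0.46, "dy": 0.1, "dz": 0.03, "wx": 0, "wy": 0.273, "wz": 0},
    {"dx": -0.46, "dy": 0.1, "dz": 0.03, "wx": 0, "wy": 0.273, "wz": 0}
  ]
}}

```text
t: 45.1
position: [0.5278, 0.3144, 0.1417]
ee_rot: [[-0.065, 0.001, 0.998], [-0.998, 0.001, -0.065], [-0.001, -1.0, 0.001]]
ft_force: [1.1, -0.4, -1.0]
gripper_width: 0.682
```

```bash
python3 go.py 525 319.5 100 -99.6
```

```text
at [527.8 314.4 141.7] az -93.7 F [ 1.1 -0.4 -1. ] w 0.682 t 45.1
d [-0.0243  0.2084 -0.0157] w [-0.0002  0.0325 -0.0003] rows 0.8
```

Emit:
{"method": "play_rows", "body": {
  "commands": [
    {"dx": -0.02, "dy": 0.1, "dz": -0.01, "wx": 0, "wy": 0.032, "wz": 0},
    {"dx": -0.02, "dy": 0.15, "dz": -0.01, "wx": 0, "wy": 0.032, "wz": 0},
    {"dx": -0.02, "dy": 0.15, "dz": -0.01, "wx": 0, "wy": 0.032, "wz": 0},
    {"dx": -0.02, "dy": 0.15, "dz": -0.01, "wx": 0, "wy": 0.032, "wz": 0}
  ]
}}

```text
t: 45.5
position: [0.5265, 0.3176, 0.1106]
ee_rot: [[-0.159, -0.0, 0.987], [-0.987, 0.0, -0.159], [-0.0, -1.0, -0.0]]
ft_force: [-0.1, -0.0, -1.1]
gripper_width: 0.683
```

```bash
cat > held.py <<'E'
from clamp import *
import sys
c=snap('wrist',sys.argv[1]); X=cloud(c); z=X[...,2]; s=bot.read_state(); p=s['position']; Rm=s['ee_rot']
t=np.median(z[255:300,270:300]); m=(abs(z-t)<.006)&(np.arange(420)[:,None]<335)&(abs(X[...,0]-p[0])<.06)&(abs(X[...,1]-p[1])<.06)
L=(X-p)@Rm*1000; q=L[m]
print('top z %.1f tcp z %.1f bottom offset %.1f'%(t*1000,p[2]*1000,t*1000-p[2]*1000-46),'toolx',np.round(np.percentile(q[:,0],[1,99]),1),'toolz far edge',np.round(np.percentile(q[:,2],[1,99]),1))
E
python3 held.py w29;python3 go.py 525 319.5 75 -99.6
```

```text
top z 127.4 tcp z 110.9 bottom offset -29.4 toolx [-35.1  34.6] toolz far edge [-16.   20.8]
at [526.8 317.7 110.9] az -99.2 F [-0.  -0.2 -1.4] w 0.681 t 45.5
d [-0.0074  0.1793 -0.0106] w [-0.0001  0.0024 -0.0002] rows 0.7
```

View pics/w29.png

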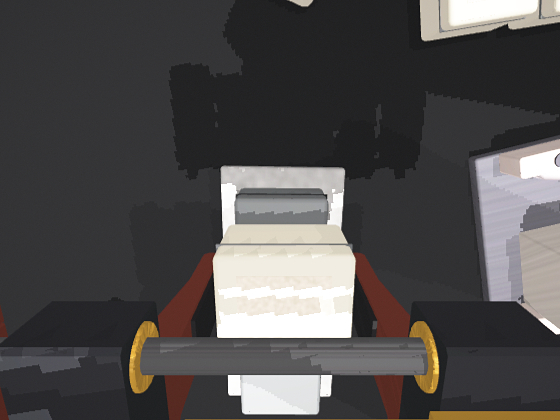

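Emit:
{"method": "play_rows", "body": {
  "commands": [
    {"dx": -0.007, "dy": 0.06, "dz": -0.01, "wx": 0, "wy": 0.0024, "wz": 0},
    {"dx": -0.007, "dy": 0.12, "dz": -0.01, "wx": 0, "wy": 0.0024, "wz": 0},
    {"dx": -0.007, "dy": 0.17, "dz": -0.01, "wx": 0, "wy": 0.0024, "wz": 0},
    {"dx": -0.007, "dy": 0.175, "dz": -0.01, "wx": 0, "wy": 0.0024, "wz": 0},
    {"dx": -0.007, "dy": 0.175, "dz": -0.01, "wx": 0, "wy": 0.0024, "wz": 0}
  ]
}}

```text
t: 46.05
position: [0.5244, 0.3191, 0.0742]
ee_rot: [[-0.168, -0.001, 0.986], [-0.986, -0.001, -0.168], [0.001, -1.0, -0.001]]
ft_force: [0.1, 0.4, -0.7]
gripper_width: 0.684
```

Emit:
{"method": "play_rows", "body": {
  "commands": [
    {"dx": 0, "dy": 0.006, "dz": 0, "wx": 0, "wy": 0, "wz": 0},
    {"dx": 0, "dy": 0.01, "dz": 0, "wx": 0, "wy": 0, "wz": 0}
  ]
}}

```text
t: 46.25
position: [0.5248, 0.3193, 0.0736]
ee_rot: [[-0.168, 0.0, 0.986], [-0.986, -0.0, -0.168], [0.0, -1.0, 0.0]]
ft_force: [-1.9, -3.4, 9.4]
gripper_width: 0.68
```

Contact. Release and retract.

Emit:
{"method": "play_rows", "body": {
  "commands": [
    {"dx": 0, "dy": -0.005, "dz": 0, "wx": 0, "wy": 0, "wz": 0},
    {"dx": 0, "dy": -0.005, "dz": 0, "wx": 0, "wy": 0, "wz": 0},
    {"dx": 0, "dy": -0.005, "dz": 0, "wx": 0, "wy": 0, "wz": 0},
    {"dx": 0, "dy": -0.2, "dz": 0, "wx": 0, "wy": 0, "wz": 0},
    {"dx": 0, "dy": -0.4, "dz": 0, "wx": 0, "wy": -0.04, "wz": 0}
  ],
  "jaw": -1
}}

```text
t: 46.75
position: [0.5239, 0.3187, 0.1529]
ee_rot: [[-0.041, -0.003, 0.999], [-0.999, -0.002, -0.041], [0.002, -1.0, -0.003]]
ft_force: [0.6, 1.0, 0.2]
gripper_width: 1.001
```

```bash
python3 go.py 660.8 127 150 -0.5
```

```text
at [523.9 318.7 152.9] az -92.4 F [0.6 1.  0.2] w 1.001 t 46.8
d [0.9296 0.0142 0.7236] w [ 1.100e-03 -5.103e-01 -2.000e-04] rows 10.7
```

Emit:
{"method": "play_rows", "body": {
  "commands": [
    {"dx": 0.8, "dy": 0, "dz": 0.5, "wx": 0, "wy": -0.25, "wz": 0},
    {"dx": 0.8, "dy": 0, "dz": 0.5, "wx": 0, "wy": -0.25, "wz": 0},
    {"dx": 0.8, "dy": 0, "dz": 0.5, "wx": 0, "wy": -0.25, "wz": 0},
    {"dx": 0.8, "dy": 0, "dz": 0.5, "wx": 0, "wy": -0.25, "wz": 0},
    {"dx": 0.8, "dy": 0, "dz": 0.5, "wx": 0, "wy": -0.25, "wz": 0}
  ]
}}

```text
t: 47.25
position: [0.6213, 0.1467, 0.1522]
ee_rot: [[0.646, 0.001, 0.764], [-0.764, -0.004, 0.646], [0.004, -1.0, -0.002]]
ft_force: [0.8, -0.1, 0.0]
gripper_width: 0.998
```

```bash
python3 go.py 660.8 127 130 -0.5
```

```text
at [621.3 146.7 152.2] az -49.8 F [ 0.8 -0.1  0. ] w 0.998 t 47.2
d [0.2022 0.1114 0.0872] w [ 0.0011 -0.2738  0.0008] rows 5.7
```

Emit:
{"method": "play_rows", "body": {
  "commands": [
    {"dx": 0.2, "dy": 0, "dz": 0.087, "wx": 0, "wy": -0.274, "wz": 0},
    {"dx": 0.2, "dy": 0.05, "dz": 0.087, "wx": 0, "wy": -0.274, "wz": 0},
    {"dx": 0.2, "dy": 0.1, "dz": 0.087, "wx": 0, "wy": -0.274, "wz": 0},
    {"dx": 0.2, "dy": 0.1, "dz": 0.087, "wx": 0, "wy": -0.274, "wz": 0},
    {"dx": 0.2, "dy": 0.1, "dz": 0.087, "wx": 0, "wy": -0.274, "wz": 0}
  ]
}}

```text
t: 47.75
position: [0.6568, 0.1357, 0.1324]
ee_rot: [[0.994, -0.001, 0.108], [-0.108, -0.0, 0.994], [-0.001, -1.0, -0.0]]
ft_force: [-0.1, 0.0, 0.8]
gripper_width: 1.0
```

```bash
python3 go.py 660.8 126.5 25 -0.5
```

```text
at [656.8 135.7 132.4] az -6.2 F [-0.1  0.   0.8] w 1.000 t 47.8
d [ 0.0253  0.5372 -0.0432] w [ 0.0001 -0.0317 -0.0003] rows 2.2
```

Emit:
{"method": "play_rows", "body": {
  "commands": [
    {"dx": 0.015, "dy": 0.1, "dz": -0.02, "wx": 0, "wy": -0.03, "wz": 0},
    {"dx": 0.015, "dy": 0.3, "dz": -0.02, "wx": 0, "wy": -0.03, "wz": 0},
    {"dx": 0.015, "dy": 0.5, "dz": -0.02, "wx": 0, "wy": -0.03, "wz": 0},
    {"dx": 0.015, "dy": 0.54, "dz": -0.02, "wx": 0, "wy": -0.03, "wz": 0},
    {"dx": 0.015, "dy": 0.54, "dz": -0.02, "wx": 0, "wy": -0.03, "wz": 0}
  ]
}}

```text
t: 48.25
position: [0.6587, 0.1314, 0.024]
ee_rot: [[1.0, -0.003, 0.02], [-0.02, -0.0, 1.0], [-0.003, -1.0, -0.0]]
ft_force: [0.7, 0.3, -0.1]
gripper_width: 1.003
```

Emit:
{"method": "play_rows", "body": {
  "commands": [
    {"dx": 0, "dy": 0, "dz": 0, "wx": 0, "wy": 0, "wz": 0},
    {"dx": 0, "dy": 0, "dz": 0, "wx": 0, "wy": 0, "wz": 0},
    {"dx": 0, "dy": 0, "dz": 0, "wx": 0, "wy": 0, "wz": 0},
    {"dx": 0, "dy": 0, "dz": 0, "wx": 0, "wy": 0, "wz": 0},
    {"dx": 0, "dy": -0.01, "dz": 0, "wx": 0, "wy": 0, "wz": 0}
  ],
  "jaw": 1
}}

```text
t: 48.75
position: [0.6596, 0.1315, 0.0275]
ee_rot: [[1.0, 0.0, 0.02], [-0.02, -0.0, 1.0], [0.0, -1.0, -0.0]]
ft_force: [-0.4, 0.5, -1.4]
gripper_width: 0.684
```

Emit:
{"method": "play_rows", "body": {
  "commands": [
    {"dx": 0, "dy": -0.1, "dz": 0, "wx": 0, "wy": 0, "wz": 0},
    {"dx": 0, "dy": -0.3, "dz": 0, "wx": 0, "wy": 0, "wz": 0},
    {"dx": 0, "dy": -0.5, "dz": 0, "wx": 0, "wy": 0, "wz": 0},
    {"dx": 0, "dy": -0.65, "dz": 0.1, "wx": 0, "wy": 0.04, "wz": 0}
  ]
}}

```text
t: 49.15
position: [0.6611, 0.1488, 0.1604]
ee_rot: [[0.989, 0.002, 0.151], [-0.151, -0.001, 0.989], [0.002, -1.0, -0.001]]
ft_force: [0.9, -0.4, -1.7]
gripper_width: 0.681
```

```bash
python3 go.py 468 329 160 -99.6
```

```text
at [661.1 148.8 160.4] az -8.7 F [ 0.9 -0.4 -1.7] w 0.681 t 49.1
d [-1.0904e+00 -8.0000e-04  7.4530e-01] w [-3.000e-04  5.051e-01  7.000e-04] rows 10.6
```

Emit:
{"method": "play_rows", "body": {
  "commands": [
    {"dx": -0.6, "dy": 0, "dz": 0.6, "wx": 0, "wy": 0.25, "wz": 0},
    {"dx": -0.6, "dy": 0, "dz": 0.6, "wx": 0, "wy": 0.25, "wz": 0},
    {"dx": -0.6, "dy": 0, "dz": 0.6, "wx": 0, "wy": 0.25, "wz": 0},
    {"dx": -0.6, "dy": 0, "dz": 0.6, "wx": 0, "wy": 0.25, "wz": 0},
    {"dx": -0.6, "dy": 0, "dz": 0.6, "wx": 0, "wy": 0.25, "wz": 0}
  ]
}}

```text
t: 49.65
position: [0.5548, 0.2929, 0.1592]
ee_rot: [[0.627, 0.0, 0.779], [-0.779, 0.003, 0.627], [-0.002, -1.0, 0.002]]
ft_force: [0.0, -0.5, -1.1]
gripper_width: 0.683
```

```bash
python3 go.py 472.1 328.5 160 -99.6
```

```text
at [554.8 292.9 159.2] az -51.2 F [ 0.  -0.5 -1.1] w 0.683 t 49.6
d [-0.3979 -0.0033 -0.2109] w [-2.000e-04  2.689e-01 -9.000e-04] rows 5.6
```

Emit:
{"method": "play_rows", "body": {
  "commands": [
    {"dx": -0.398, "dy": 0, "dz": -0.21, "wx": 0, "wy": 0.269, "wz": 0},
    {"dx": -0.398, "dy": 0, "dz": -0.21, "wx": 0, "wy": 0.269, "wz": 0},
    {"dx": -0.398, "dy": 0, "dz": -0.21, "wx": 0, "wy": 0.269, "wz": 0},
    {"dx": -0.398, "dy": 0, "dz": -0.21, "wx": 0, "wy": 0.269, "wz": 0},
    {"dx": -0.398, "dy": 0, "dz": -0.21, "wx": 0, "wy": 0.269, "wz": 0}
  ]
}}

```text
t: 50.15
position: [0.4754, 0.3244, 0.1586]
ee_rot: [[-0.079, 0.001, 0.997], [-0.997, 0.001, -0.079], [-0.001, -1.0, 0.001]]
ft_force: [-0.2, -0.4, -0.9]
gripper_width: 0.683
```

```bash
python3 go.py 472.1 328.5 125 -99.6
```

```text
at [475.4 324.4 158.6] az -94.5 F [-0.2 -0.4 -0.9] w 0.683 t 50.1
d [-0.019   0.1681 -0.018 ] w [-0.0003  0.0281 -0.0003] rows 0.7
```

Emit:
{"method": "play_rows", "body": {
  "commands": [
    {"dx": -0.015, "dy": 0.08, "dz": -0.012, "wx": 0, "wy": 0.028, "wz": 0},
    {"dx": -0.015, "dy": 0.15, "dz": -0.012, "wx": 0, "wy": 0.028, "wz": 0},
    {"dx": -0.015, "dy": 0.15, "dz": -0.012, "wx": 0, "wy": 0.028, "wz": 0},
    {"dx": -0.015, "dy": 0.15, "dz": -0.012, "wx": 0, "wy": 0.028, "wz": 0}
  ]
}}

```text
t: 50.55
position: [0.4736, 0.3267, 0.1272]
ee_rot: [[-0.16, -0.001, 0.987], [-0.987, -0.0, -0.16], [0.0, -1.0, -0.001]]
ft_force: [0.4, -0.4, -2.0]
gripper_width: 0.678
```

```bash
python3 held.py w30; python3 lb.py w31; python3 go.py 472.1 328.5 75 -99.6
```

```text
top z 147.5 tcp z 127.5 bottom offset -26.0 toolx [-35.4  35.4] toolz far edge [-13.6  19.3]
long [237 111  92  10] 875 z 44.5 c [548.3 315.7] size 58.5 5.6 long-az 80.8 mean [548.3 315.5  44.6]
long [240 212  85  17] 1435 z 44.7 c [479.9 327.2] size 58.7 12.6 long-az 80.4 mean [480.  327.2  44.7]
long [ 50 264  86  38] 1645 z 46.4 c [454.4 473.5] size 58.9 30.2 long-az 77.1 mean [451.5 471.   45.6]
stand [223  90 123 141] 3401 z 8.7 c [512.6 321.2] size 106.6 89.2 long-az -10.0 mean [541.5 316.6   8.7]
small [227 123 114  88] 9518 z 90.8 c [521.7 319.5] size 59.4 47.0 long-az 80.8 mean [522.9 319.5  90.7]
at [474.1 327.  127.7] az -99.3 F [ 0.1  0.4 -1.7] w 0.680 t 50.6
d [-0.0056  0.2633 -0.0114] w [-0.0001  0.0018 -0.0002] rows 1.1
```

View pics/w31.png

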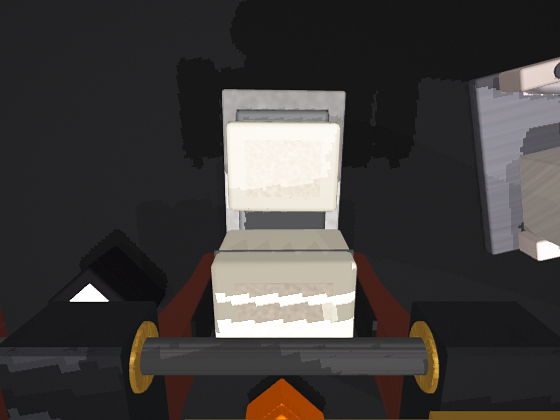

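Emit:
{"method": "play_rows", "body": {
  "commands": [
    {"dx": -0.006, "dy": 0.05, "dz": -0.011, "wx": 0, "wy": 0.002, "wz": 0},
    {"dx": -0.006, "dy": 0.15, "dz": -0.011, "wx": 0, "wy": 0.002, "wz": 0},
    {"dx": -0.006, "dy": 0.25, "dz": -0.011, "wx": 0, "wy": 0.002, "wz": 0},
    {"dx": -0.006, "dy": 0.279, "dz": -0.011, "wx": 0, "wy": 0.002, "wz": 0},
    {"dx": -0.006, "dy": 0.279, "dz": -0.011, "wx": 0, "wy": 0.002, "wz": 0}
  ]
}}

```text
t: 51.15
position: [0.4714, 0.3283, 0.071]
ee_rot: [[-0.168, -0.001, 0.986], [-0.986, -0.001, -0.168], [0.001, -1.0, -0.001]]
ft_force: [-0.2, 0.3, -1.1]
gripper_width: 0.682
```

Emit:
{"method": "play_rows", "body": {
  "commands": [
    {"dx": 0, "dy": 0.005, "dz": 0, "wx": 0, "wy": 0, "wz": 0},
    {"dx": 0, "dy": 0.008, "dz": 0, "wx": 0, "wy": 0, "wz": 0}
  ]
}}

```text
t: 51.35
position: [0.4721, 0.3287, 0.0701]
ee_rot: [[-0.168, 0.001, 0.986], [-0.986, 0.0, -0.168], [-0.001, -1.0, 0.0]]
ft_force: [-0.7, -0.8, 6.5]
gripper_width: 0.679
```

Emit:
{"method": "play_rows", "body": {
  "commands": [
    {"dx": 0, "dy": -0.004, "dz": 0, "wx": 0, "wy": 0, "wz": 0},
    {"dx": 0, "dy": -0.004, "dz": 0, "wx": 0, "wy": 0, "wz": 0},
    {"dx": 0, "dy": -0.004, "dz": 0, "wx": 0, "wy": 0, "wz": 0},
    {"dx": 0, "dy": -0.2, "dz": 0, "wx": 0, "wy": 0, "wz": 0},
    {"dx": 0, "dy": -0.4, "dz": 0, "wx": 0, "wy": -0.04, "wz": 0}
  ],
  "jaw": -1
}}

```text
t: 51.85
position: [0.471, 0.3278, 0.1497]
ee_rot: [[-0.041, -0.002, 0.999], [-0.999, -0.002, -0.041], [0.002, -1.0, -0.002]]
ft_force: [1.1, -0.5, -0.4]
gripper_width: 1.0
```

```bash
python3 go.py 662.9 184.3 150 -0.7
```

```text
at [471.  327.8 149.7] az -92.4 F [ 1.1 -0.5 -0.4] w 1.000 t 51.9
d [ 0.6775 -0.0029  0.9883] w [ 1.000e-03 -5.092e-01 -2.000e-04] rows 10.7
```

Emit:
{"method": "play_rows", "body": {
  "commands": [
    {"dx": 0.6, "dy": 0, "dz": 0.75, "wx": 0, "wy": -0.25, "wz": 0},
    {"dx": 0.6, "dy": 0, "dz": 0.75, "wx": 0, "wy": -0.25, "wz": 0},
    {"dx": 0.6, "dy": 0, "dz": 0.75, "wx": 0, "wy": -0.25, "wz": 0},
    {"dx": 0.6, "dy": 0, "dz": 0.75, "wx": 0, "wy": -0.25, "wz": 0},
    {"dx": 0.6, "dy": 0, "dz": 0.75, "wx": 0, "wy": -0.25, "wz": 0}
  ]
}}

```text
t: 52.35
position: [0.6219, 0.1944, 0.1488]
ee_rot: [[0.646, 0.002, 0.764], [-0.764, -0.003, 0.646], [0.004, -1.0, -0.001]]
ft_force: [-0.9, 0.5, 0.3]
gripper_width: 0.998
```

```bash
python3 go.py 662.9 182 130 -0.7
```

```text
at [621.9 194.4 148.8] az -49.8 F [-0.9  0.5  0.3] w 0.998 t 52.4
d [0.1793 0.0944 0.1169] w [ 0.0007 -0.2727  0.001 ] rows 5.7
```

Emit:
{"method": "play_rows", "body": {
  "commands": [
    {"dx": 0.18, "dy": 0, "dz": 0.117, "wx": 0, "wy": -0.273, "wz": 0},
    {"dx": 0.18, "dy": 0.05, "dz": 0.117, "wx": 0, "wy": -0.273, "wz": 0},
    {"dx": 0.18, "dy": 0.09, "dz": 0.117, "wx": 0, "wy": -0.273, "wz": 0},
    {"dx": 0.18, "dy": 0.09, "dz": 0.117, "wx": 0, "wy": -0.273, "wz": 0},
    {"dx": 0.18, "dy": 0.09, "dz": 0.117, "wx": 0, "wy": -0.273, "wz": 0}
  ]
}}

```text
t: 52.85
position: [0.6576, 0.1895, 0.1311]
ee_rot: [[0.994, -0.001, 0.108], [-0.108, -0.0, 0.994], [-0.001, -1.0, -0.0]]
ft_force: [0.4, 0.6, -0.0]
gripper_width: 0.998
```

Emit:
{"method": "play_rows", "body": {
  "commands": [
    {"dx": 0, "dy": 0, "dz": 0, "wx": 0, "wy": -0.03, "wz": 0},
    {"dx": 0, "dy": 0, "dz": 0, "wx": 0, "wy": -0.03, "wz": 0}
  ]
}}

```text
t: 53.05
position: [0.6577, 0.1895, 0.1313]
ee_rot: [[1.0, -0.001, 0.02], [-0.02, 0.0, 1.0], [-0.001, -1.0, 0.0]]
ft_force: [0.4, 0.0, -0.4]
gripper_width: 0.996
```

```bash
python3 sb.py w32; python3 go.py 662.9 184.3 25 -0.7
```

```text
small [249 200  85  65] 5263 z 46.8 c [663.  184.8] size 59.3 48.0 long-az -1.0 mean [663.  186.2  46.7]
at [657.7 189.6 131.4] az -1.3 F [-0.3 -0.4  0.3] w 1.002 t 53.1
d [ 0.0268  0.532  -0.0258] w [-0.0001 -0.0032 -0.0001] rows 2.1
```

Emit:
{"method": "play_rows", "body": {
  "commands": [
    {"dx": 0.027, "dy": 0.1, "dz": -0.024, "wx": 0, "wy": 0, "wz": 0},
    {"dx": 0.027, "dy": 0.3, "dz": -0.024, "wx": 0, "wy": 0, "wz": 0},
    {"dx": 0.027, "dy": 0.5, "dz": -0.024, "wx": 0, "wy": 0, "wz": 0},
    {"dx": 0.027, "dy": 0.53, "dz": -0.024, "wx": 0, "wy": 0, "wz": 0},
    {"dx": 0.027, "dy": 0.53, "dz": -0.024, "wx": 0, "wy": 0, "wz": 0}
  ]
}}

```text
t: 53.6
position: [0.6621, 0.1844, 0.024]
ee_rot: [[1.0, -0.003, 0.021], [-0.021, -0.001, 1.0], [-0.003, -1.0, -0.001]]
ft_force: [0.3, 0.4, 0.1]
gripper_width: 1.002
```

Emit:
{"method": "play_rows", "body": {
  "commands": [
    {"dx": 0, "dy": 0, "dz": 0, "wx": 0, "wy": 0, "wz": 0},
    {"dx": 0, "dy": 0, "dz": 0, "wx": 0, "wy": 0, "wz": 0},
    {"dx": 0, "dy": 0, "dz": 0, "wx": 0, "wy": 0, "wz": 0},
    {"dx": 0, "dy": 0, "dz": 0, "wx": 0, "wy": 0, "wz": 0},
    {"dx": 0, "dy": -0.01, "dz": 0, "wx": 0, "wy": 0, "wz": 0}
  ],
  "jaw": 1
}}

```text
t: 54.1
position: [0.6631, 0.1848, 0.0281]
ee_rot: [[1.0, 0.0, 0.02], [-0.02, -0.0, 1.0], [0.0, -1.0, -0.0]]
ft_force: [-0.5, 1.6, -1.5]
gripper_width: 0.682
```

Emit:
{"method": "play_rows", "body": {
  "commands": [
    {"dx": 0, "dy": -0.1, "dz": 0, "wx": 0, "wy": 0, "wz": 0},
    {"dx": 0, "dy": -0.3, "dz": 0, "wx": 0, "wy": 0, "wz": 0},
    {"dx": 0, "dy": -0.5, "dz": 0, "wx": 0, "wy": 0, "wz": 0},
    {"dx": 0, "dy": -0.7, "dz": 0, "wx": 0, "wy": 0.04, "wz": 0}
  ]
}}

```text
t: 54.5
position: [0.6627, 0.185, 0.1703]
ee_rot: [[0.989, -0.0, 0.146], [-0.146, 0.001, 0.989], [-0.0, -1.0, 0.001]]
ft_force: [0.3, 0.2, -0.9]
gripper_width: 0.683
```

```bash
python3 go.py 413 338.5 165 -99.6
```

```text
at [662.7 185.  170.3] az -8.4 F [ 0.3  0.2 -0.9] w 0.683 t 54.5
d [-1.3471  0.0273  0.5767] w [-1.000e-04  5.066e-01 -3.000e-04] rows 10.6
```

Centred this time. Carry to the near slot.

Emit:
{"method": "play_rows", "body": {
  "commands": [
    {"dx": -0.8, "dy": 0, "dz": 0.6, "wx": 0, "wy": 0.25, "wz": 0},
    {"dx": -0.8, "dy": 0, "dz": 0.6, "wx": 0, "wy": 0.25, "wz": 0},
    {"dx": -0.8, "dy": 0, "dz": 0.6, "wx": 0, "wy": 0.25, "wz": 0},
    {"dx": -0.8, "dy": 0, "dz": 0.6, "wx": 0, "wy": 0.25, "wz": 0},
    {"dx": -0.8, "dy": 0, "dz": 0.6, "wx": 0, "wy": 0.25, "wz": 0}
  ]
}}

```text
t: 55.0
position: [0.5149, 0.3346, 0.1703]
ee_rot: [[0.63, -0.001, 0.776], [-0.776, 0.005, 0.63], [-0.004, -1.0, 0.002]]
ft_force: [-0.0, 0.6, -1.3]
gripper_width: 0.68
```

```bash
python3 go.py 413 338.5 165 -99.6
```

```text
at [514.9 334.6 170.3] az -50.9 F [-0.   0.6 -1.3] w 0.680 t 55.0
d [-0.3361  0.0274 -0.3832] w [-0.      0.2704 -0.0016] rows 5.7
```

Emit:
{"method": "play_rows", "body": {
  "commands": [
    {"dx": -0.336, "dy": 0, "dz": -0.38, "wx": 0, "wy": 0.27, "wz": 0},
    {"dx": -0.336, "dy": 0, "dz": -0.38, "wx": 0, "wy": 0.27, "wz": 0},
    {"dx": -0.336, "dy": 0, "dz": -0.38, "wx": 0, "wy": 0.27, "wz": 0},
    {"dx": -0.336, "dy": 0, "dz": -0.38, "wx": 0, "wy": 0.27, "wz": 0},
    {"dx": -0.336, "dy": 0, "dz": -0.38, "wx": 0, "wy": 0.27, "wz": 0}
  ]
}}

```text
t: 55.5
position: [0.4201, 0.3323, 0.1692]
ee_rot: [[-0.079, 0.001, 0.997], [-0.997, 0.001, -0.079], [-0.001, -1.0, 0.001]]
ft_force: [-0.4, -0.1, -1.5]
gripper_width: 0.678
```

```bash
python3 go.py 412.7 338.6 128 -99.6
```

```text
at [420.1 332.3 169.2] az -94.5 F [-0.4 -0.1 -1.5] w 0.678 t 55.5
d [-0.0283  0.2061 -0.0397] w [-0.0004  0.0281 -0.0003] rows 0.8
```

Emit:
{"method": "play_rows", "body": {
  "commands": [
    {"dx": -0.026, "dy": 0.05, "dz": -0.038, "wx": 0, "wy": 0.028, "wz": 0},
    {"dx": -0.026, "dy": 0.15, "dz": -0.038, "wx": 0, "wy": 0.028, "wz": 0},
    {"dx": -0.026, "dy": 0.2, "dz": -0.038, "wx": 0, "wy": 0.028, "wz": 0},
    {"dx": -0.026, "dy": 0.2, "dz": -0.038, "wx": 0, "wy": 0.028, "wz": 0}
  ]
}}

```text
t: 55.9
position: [0.4128, 0.337, 0.1272]
ee_rot: [[-0.161, -0.002, 0.987], [-0.987, -0.001, -0.161], [0.002, -1.0, -0.001]]
ft_force: [-0.3, 0.0, -2.1]
gripper_width: 0.678
```

```bash
python3 held.py w33; python3 lb.py w34; python3 go.py 412.7 338.6 75 -99.6
```

```text
top z 147.2 tcp z 127.9 bottom offset -26.7 toolx [-34.9  35.2] toolz far edge [-14.1  22.6]
long [237  98  93  11] 930 z 44.6 c [495.  324.5] size 58.6 6.1 long-az 80.6 mean [494.8 325.   44.6]
long [ 33 181 110 101] 5781 z 46.6 c [431.4 473.4] size 58.8 48.1 long-az 30.9 mean [433.2 471.5  46.3]
long [240 201  86  22] 1788 z 44.7 c [425.3 336.3] size 59.1 15.6 long-az 81.3 mean [425.5 336.6  44.7]
stand [219   0  17 159] 485 z 8.5 c [515.2 361.3] size 105.6 9.8 long-az -9.8 mean [515.8 363.7   8.6]
stand [331   0  20 195] 570 z 8.4 c [489.1 285.4] size 133.9 10.4 long-az -10.0 mean [491.8 282.    8.3]
stand [225 161  15  63] 371 z 8.7 c [436.8 375.4] size 49.5 10.4 long-az -7.5 mean [427.2 377.2   8.7]
stand [327 197  12  25] 253 z 8.7 c [410.8 298.7] size 19.7 9.1 long-az -7.3 mean [410.  298.9   8.6]
small [222   0 125  96] 11256 z 90.8 c [518.9 320. ] size 59.6 42.6 long-az 80.7 mean [519.4 320.2  90.8]
small [226 110 114  90] 9780 z 90.8 c [467.2 329.4] size 59.4 47.5 long-az 80.7 mean [468.4 329.3  90.7]
at [413.7 337.7 128.3] az -99.3 F [ 1.3  0.2 -0.9] w 0.684 t 56.0
d [-0.0034  0.2667 -0.0057] w [-0.      0.0016 -0.0001] rows 1.1
```

View pics/w34.png

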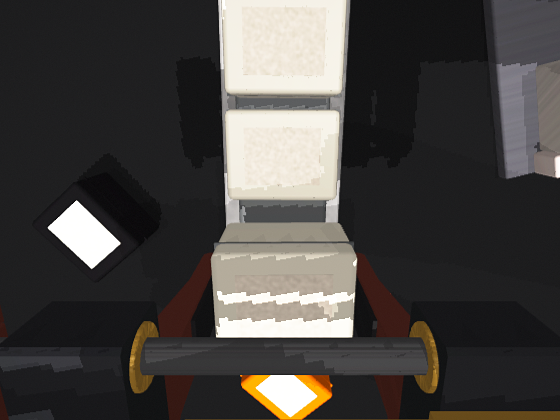

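Emit:
{"method": "play_rows", "body": {
  "commands": [
    {"dx": -0.0035, "dy": 0.05, "dz": -0.009, "wx": 0, "wy": 0.002, "wz": 0},
    {"dx": -0.0035, "dy": 0.15, "dz": -0.009, "wx": 0, "wy": 0.002, "wz": 0},
    {"dx": -0.0035, "dy": 0.25, "dz": -0.009, "wx": 0, "wy": 0.002, "wz": 0},
    {"dx": -0.0035, "dy": 0.28, "dz": -0.009, "wx": 0, "wy": 0.002, "wz": 0},
    {"dx": -0.0035, "dy": 0.28, "dz": -0.009, "wx": 0, "wy": 0.002, "wz": 0}
  ]
}}

```text
t: 56.5
position: [0.4117, 0.3385, 0.0715]
ee_rot: [[-0.168, -0.0, 0.986], [-0.986, -0.001, -0.168], [0.001, -1.0, -0.0]]
ft_force: [-0.5, 0.5, -1.3]
gripper_width: 0.679
```

Emit:
{"method": "play_rows", "body": {
  "commands": [
    {"dx": 0, "dy": 0.005, "dz": 0, "wx": 0, "wy": 0, "wz": 0},
    {"dx": 0, "dy": 0.008, "dz": 0, "wx": 0, "wy": 0, "wz": 0}
  ]
}}

```text
t: 56.7
position: [0.4122, 0.3389, 0.0705]
ee_rot: [[-0.168, 0.001, 0.986], [-0.986, 0.001, -0.168], [-0.001, -1.0, 0.001]]
ft_force: [-1.1, -0.6, 6.8]
gripper_width: 0.682
```

Emit:
{"method": "play_rows", "body": {
  "commands": [
    {"dx": 0, "dy": -0.004, "dz": 0, "wx": 0, "wy": 0, "wz": 0},
    {"dx": 0, "dy": -0.004, "dz": 0, "wx": 0, "wy": 0, "wz": 0},
    {"dx": 0, "dy": -0.004, "dz": 0, "wx": 0, "wy": 0, "wz": 0},
    {"dx": 0, "dy": -0.2, "dz": 0, "wx": 0, "wy": 0, "wz": 0},
    {"dx": 0, "dy": -0.45, "dz": 0, "wx": 0, "wy": 0, "wz": 0}
  ],
  "jaw": -1
}}

```text
t: 57.2
position: [0.4106, 0.3372, 0.1592]
ee_rot: [[-0.168, -0.004, 0.986], [-0.986, -0.003, -0.168], [0.004, -1.0, -0.004]]
ft_force: [1.3, 0.0, 0.4]
gripper_width: 0.998
```

Emit:
{"method": "play_rows", "body": {
  "commands": [
    {"dx": 0, "dy": -0.6, "dz": 0, "wx": 0, "wy": 0, "wz": 0},
    {"dx": 0.3, "dy": -0.6, "dz": 0, "wx": 0, "wy": 0, "wz": 0},
    {"dx": 0.75, "dy": -0.6, "dz": 0.1, "wx": 0, "wy": 0, "wz": 0},
    {"dx": 0.75, "dy": -0.6, "dz": 0.1, "wx": 0, "wy": 0, "wz": 0},
    {"dx": 0.75, "dy": -0.6, "dz": 0.1, "wx": 0, "wy": 0, "wz": 0}
  ]
}}

```text
t: 57.7
position: [0.4067, 0.1834, 0.2812]
ee_rot: [[-0.172, 0.002, 0.985], [-0.985, -0.002, -0.172], [0.001, -1.0, 0.002]]
ft_force: [-0.6, 0.4, -0.0]
gripper_width: 0.999
```

```bash
python3 lb.py w35; python3 - <<'E'
from clamp import *
for n in ('top','scene'): c=snap(n,n+'f')
c=dict(np.load('w35.npz')); X=cloud(c); z=X[...,2]; C=CL(X)
m=(z>.053)&(z<.06)&(C[...,0]>30)&(C[...,0]<78)&(C[...,1]<-85)
if m.sum(): print('pad',m.sum(),np.percentile(C[m][:,1],[1,99]))
m=(z>.06)&(z<.075)&(C[...,0]>-40)&(C[...,0]<50)&(abs(C[...,1])<100)
if m.sum(): print('holder',m.sum(),np.percentile(C[m][:,0],[1,99]),np.percentile(C[m][:,1],[1,99]))
c=dict(np.load('topf.npz')); c0=dict(np.load('top0.npz'))
X=cloud(c);
for n,u,v in [('dish',304,133),('timer',206,156),('bottle',412,148)]: print(n,np.round(X[v,u],3))
d=np.abs(c['pixels'].astype(int)-c0['pixels']).max(2)>50
for n,(a,b,e,f) in dict(dish=(285,115,325,152),timer=(185,140,226,174),bottle=(388,138,424,172)).items(): print(n,'changed px',d[b:f,a:e].sum())
E
```

```text
long [112 122  66 105] 623 z 43.9 c [440.2 328.5] size 115.1 58.5 long-az -4.8 mean [463.6 313.4  43.3]
long [  0 176  63  63] 2245 z 46.5 c [430.8 472.9] size 58.3 47.8 long-az 31.1 mean [431.6 469.6  46.1]
stand [105  60  92 171] 2904 z 8.5 c [467.2 328.6] size 197.9 88.6 long-az -10.0 mean [485.  297.6   8.5]
small [81 72 72 54] 3493 z 90.7 c [521.1 319.1] size 59.4 46.4 long-az 80.1 mean [521.2 317.6  90.5]
small [ 90 134  69  50] 3032 z 90.7 c [467.  328.6] size 58.8 47.4 long-az 80.4 mean [467.4 327.3  90.5]
small [ 99 192  66  47] 2695 z 90.6 c [410.8 338.2] size 59.2 48.0 long-az 80.3 mean [411.8 336.8  90.5]
pad 621 [-102.75280268  -90.9963801 ]
holder 11000 [-29.00030604  29.54809585] [-82.02767914  84.13125719]
dish [ 0.773 -0.003  0.045]
timer [0.707 0.295 0.029]
bottle [ 0.698 -0.3    0.151]
dish changed px 0
timer changed px 0
bottle changed px 0
```

View pics/w35.png

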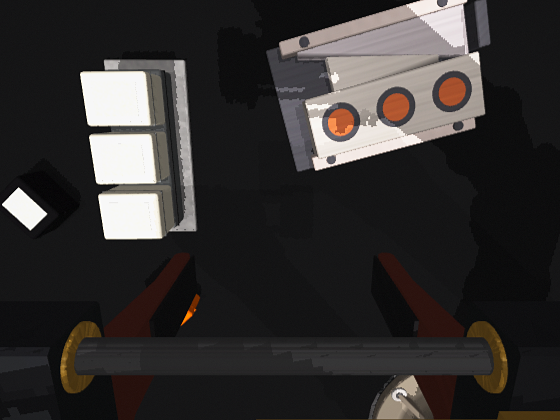

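View pics/topf.png

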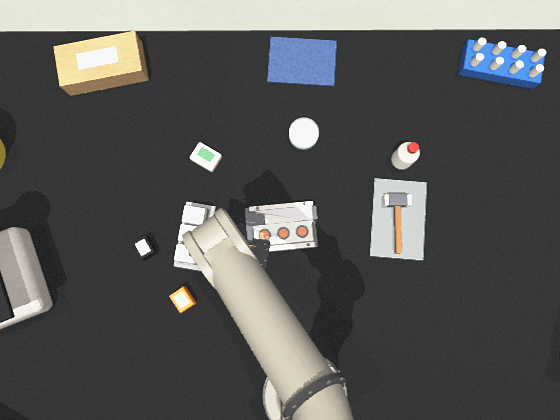

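View pics/scenef.png

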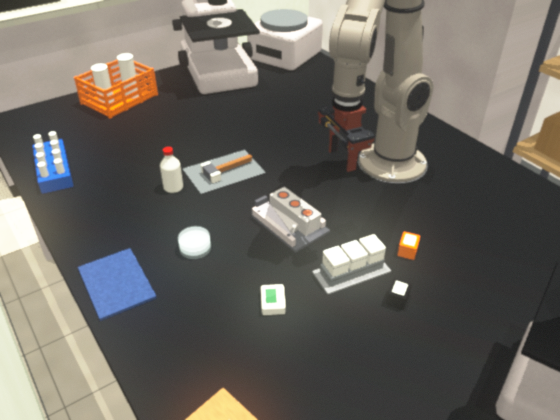

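```bash
python3 -c "
from bench import bot
print(bot.read_state()['t']); print(bot.job_done())"
```

```text
57.85
the job is handed in; nothing more can be done
None
```

The job is done and handed in at 57.9 s: the holder is clamped tight, the mallet is back on its mat, and all four boxes are restacked on the stand.

**What I did**
- I set the three small boxes and the long box aside on the clear strip.
- I stood the holder in the middle of the bay.
- With the mallet I tapped the wedge in: three taps moved it to about 48 mm of travel, then two firmer ones did not move it further.
- I laid the mallet on the mat and restacked the boxes.

**Last checks**
- **Clamp:** the holder's edges measured x −29.0 to 29.5 mm in the clamp frame, which puts it against the fence. It is centred along the bay to about 1 mm. The wedge pad's face is at y about −103 mm.
- **Long box:** within 0.5 mm and 0.5° of the stand's middle when placed.
- **Small boxes:** 54.9 and 57.0 mm apart (nominally 56 mm) and square to the stand within about half a degree.
- **Mallet:** it lies wholly on the mat, about 35 mm further from the robot than it started, because its handle had overhung the edge.
- **Bystanders:** the wash bottle, dishes and timer show no changed pixels in the top view between start and end.

**Off-nominal**
- While lowering the holder I pressed it onto the bay floor with a brief wrist reading of about 42 N. The fingers pressed through the held holder, not the arm or gripper body, and I eased off at once.
- The middle small box was lifted before the grip had fully closed and hung low in the fingers. I measured that and set it down properly.

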